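Cap the tumblers and put their straws in

ROBOT

A 6-joint arm with a two-finger parallel gripper is mounted at the origin on the work surface. World frame = base frame: x ahead of the robot, y to its left, z up, the work surface at z = 0. Lengths are in mm, angles in rad, forces in N, time in s.
With the tool pointing down it reaches from about 350 to 775 mm from the base axis. Payload 7.3 kg.
Tool frame: the origin (TCP) lies at the very end of the fingers, on their centre line; the grasp point (between the pads) lies 19 mm behind it (pinch_z is the distance from the TCP to the grasp point, in mm); z points along the fingers, y is the direction in which the jaws open and shut (so a half turn about z gives the same grasp; the last joint's range is limited). The gripper opens to 92 mm and grips with 3 to 60 N. Pads are 19 mm wide; open, the fingers measure 130 mm over their backs; the gripper's body (75 mm by 190 mm) begins 47 mm behind the grasp point.
Start: joints at [1.077, 0.342, 1.524, -0, 1.275, -0.146], TCP at [178.924, 493.594, 190.741] pointing down, gripper open.
Joint ranges: [-2.53, 2.53], [-0.77, 2.02], [0.04, 2.7], [-1, 4.14], [0.28, 2.66], [-3.11, 3.11]. Speed limits (rad/s): [2.57, 2.57, 3.14, 3.14, 3.14, 3.14].

INTERFACE

Orientations are given as [roll, pitch, yaw] about the fixed x, y, z axes, in that order (R = Rz(yaw) Ry(pitch) Rx(roll)).
In Python, from plant import * gives the robot as it stands.
- The arm moves only by the tool step_arm, never from a script. Its argument "moves" is one flat list of numbers, 7 for each row, row after row: the shift along the tool's x, y, z scaled (see below), then the turn, a rotation vector about the tool's x, y, z scaled (see below), then the closure, from -1 (fully open) to 1 (shut). A call has 1 to 8 rows; each row shifts and turns the pose as measured when the row begins, along the tool's axes as they then stand; what a row does not reach is not made up. The controller multiplies each number of a shift by 2 cm and each number of a turn by 4 degrees. A row lasts 1/12 s, in which the tool goes at most 41.7 mm and 7.16 degrees, less where a joint would pass 70% of its speed; a pose out of reach is approached as far as the arm can. A call with a number of a shift or a turn outside -1 to 1 is refused whole. A call with a gripper value outside its range is refused whole. The fingers move at their own pace and stop on an object; the grip force is fixed at half the most. Time passes only in rows, so rows that do not move let the fingers close. It gives the time, the measured TCP pose, the force and the opening at its end, in the units of the state.
- get_obs(): the state, without advancing time (a new reading comes with each control period).
- capture(name): name is "scene" or "top"; returns the picture (480x640x3 uint8, red, green, blue); there is no depth.
- get_calibration(name): a dict with "mtx" (3x3 intrinsics, pixels), "k1" (the pictures are not rectified: a ray, as slopes to the right and down, at radius r is drawn at 1 + k1 r^2 times it, then the intrinsics apply), "eye" and "orientation" of the camera in the world. Camera axes: x right, y down, z forward; pixel columns grow to the right and rows downward; lengths in mm; the calibration is good to about 2 mm. A picture is of the moment at which its call begins. get_calibration takes no time and is no camera call.
- close_job(): hands the job in, once; it reports no verdict.
The state is a dict: "time": time; "joint_positions": joint angles; "dq": joint speeds; "tau": joint torques, N m; "tool_pos": TCP position; "tcp_rot": TCP orientation; "contact_force": force on the tool from outside, world axes, zero at the start; "moment": the same for the moment, N m; "grip_width": finger opening in mm.
Only numpy, scipy, OpenCV 4.12 (cv2) and the standard library are available. Lean on these libraries where they do the work, as an engineer would, in place of code of your own. Each camera call takes 0.05 s, during which the arm holds its last target.

TASK

Stand every tumbler from the drying mat upright on the wooden serving board, and press its lid fully home. Once a tumbler's lid is home, and not before, put the straw of its own colour through the hole in the lid until it stands on the bottom. Leave straws without a tumbler in their stand, and do not disturb the mug, jar and canister.

Things in the scene. Friction and masses are not known exactly. Their poses are not given: they have to be found in the camera images.
- tumbler_blue: steel drinking tumbler with a blue band and a blue lid: straight round body 62 mm in diameter and 88 mm high, with a floor 8 mm thick; origin at the centre of its underside, z up its axis. May be absent
- lid_blue (a joint): how far the blue lid is pressed down: 0 = standing 10 mm up on the white sealing neck (lid top 111 mm above the tumbler's underside), 0.010 = fully home (lid top 101 mm above it, neck hidden). Stiff push fit, about 6 N; 62 mm in diameter
- hole_blue (a point): centre of the straw hole in the blue lid, at the lid's top face; the hole is 16 mm in diameter, on the tumbler's axis, through a lid top 7 mm thick
- straw_blue: stiff steel straw 165 mm long, 12 mm in diameter with a rounded foot; its top 50 mm is a blue mouthpiece 18 mm in diameter, to grip. Origin at the foot, z along the straw to the mouthpiece. Starts upright in the stand with its foot 10 mm above the counter
- tumbler_red: steel drinking tumbler with a red band and a red lid: straight round body 62 mm in diameter and 88 mm high, with a floor 8 mm thick; origin at the centre of its underside, z up its axis. May be absent
- lid_red (a joint): how far the red lid is pressed down: 0 = standing 10 mm up on the white sealing neck (lid top 111 mm above the tumbler's underside), 0.010 = fully home (lid top 101 mm above it, neck hidden). Stiff push fit, about 6 N; 62 mm in diameter
- hole_red (a point): centre of the straw hole in the red lid, at the lid's top face; the hole is 16 mm in diameter, on the tumbler's axis, through a lid top 7 mm thick
- straw_red: stiff steel straw 165 mm long, 12 mm in diameter with a rounded foot; its top 50 mm is a red mouthpiece 18 mm in diameter, to grip. Origin at the foot, z along the straw to the mouthpiece. Starts upright in the stand with its foot 10 mm above the counter
- tumbler_yellow: steel drinking tumbler with a yellow band and a yellow lid: straight round body 62 mm in diameter and 88 mm high, with a floor 8 mm thick; origin at the centre of its underside, z up its axis. May be absent
- lid_yellow (a joint): how far the yellow lid is pressed down: 0 = standing 10 mm up on the white sealing neck (lid top 111 mm above the tumbler's underside), 0.010 = fully home (lid top 101 mm above it, neck hidden). Stiff push fit, about 6 N; 62 mm in diameter
- hole_yellow (a point): centre of the straw hole in the yellow lid, at the lid's top face; the hole is 16 mm in diameter, on the tumbler's axis, through a lid top 7 mm thick
- straw_yellow: stiff steel straw 165 mm long, 12 mm in diameter with a rounded foot; its top 50 mm is a yellow mouthpiece 18 mm in diameter, to grip. Origin at the foot, z along the straw to the mouthpiece. Starts upright in the stand with its foot 10 mm above the counter
- tumbler_green: steel drinking tumbler with a green band and a green lid: straight round body 62 mm in diameter and 88 mm high, with a floor 8 mm thick; origin at the centre of its underside, z up its axis. May be absent
- lid_green (a joint): how far the green lid is pressed down: 0 = standing 10 mm up on the white sealing neck (lid top 111 mm above the tumbler's underside), 0.010 = fully home (lid top 101 mm above it, neck hidden). Stiff push fit, about 6 N; 62 mm in diameter
- hole_green (a point): centre of the straw hole in the green lid, at the lid's top face; the hole is 16 mm in diameter, on the tumbler's axis, through a lid top 7 mm thick
- straw_green: stiff steel straw 165 mm long, 12 mm in diameter with a rounded foot; its top 50 mm is a green mouthpiece 18 mm in diameter, to grip. Origin at the foot, z along the straw to the mouthpiece. Starts upright in the stand with its foot 10 mm above the counter
- mat: grey drying mat, fixed, 290 x 290 x 5 mm, on which the tumblers start; origin at the centre of its underside; may lie left or right
- board: light wooden serving board, fixed, 300 x 300 x 15 mm; origin at the centre of its underside, top face at z = 15 mm; lies on the other side from the mat
- stand: dark wooden straw stand, fixed, 55 x 185 x 60 mm (x, y, z), with four holes of 14 mm, 50 mm deep, in a row along its y axis at y = -67.5, -22.5, 22.5, 67.5 mm; origin at the centre of its underside
- mug: blue mug, 80 mm wide, 85 mm high, a bystander; origin at the centre of its underside
- sugar_jar: white sugar jar with a wooden lid, 76 mm wide, 110 mm high, a bystander; origin at the centre of its underside
- canister: dark coffee canister, 84 mm wide, 130 mm high, a bystander; origin at the centre of its underside
Mind the look-alikes: they are no part of the job. Leave any white look-alike of the straw_blue alone.

How it is judged (in metres and radians):
On the way:
1. every tumbler stands upright on the board with its lid fully home (x of tumbler_blue in the frame of board between -0.128 and 0.128 m and y of tumbler_blue in the frame of board between -0.128 and 0.128 m and z of tumbler_blue in the frame of board between 0.01 and 0.021 m and angle between each of tumbler_blue, tumbler_red, tumbler_yellow, tumbler_green's own z axis and vertical below 0.1 rad and value of joint each of lid_blue, lid_red, lid_yellow, lid_green above 0.0085 m and x of tumbler_red in the frame of board between -0.128 and 0.128 m and y of tumbler_red in the frame of board between -0.128 and 0.128 m and z of tumbler_red in the frame of board between 0.01 and 0.021 m and x of tumbler_yellow in the frame of board between -0.128 and 0.128 m and y of tumbler_yellow in the frame of board between -0.128 and 0.128 m and z of tumbler_yellow in the frame of board between 0.01 and 0.021 m and x of tumbler_green in the frame of board between -0.128 and 0.128 m and y of tumbler_green in the frame of board between -0.128 and 0.128 m and z of tumbler_green in the frame of board between 0.01 and 0.021 m), for 0.2 s.
At the end, for the whole second after the job is handed in: each tumbler upright on the board (axis 22 mm or more inside its edges), lid down 8.5 mm or more of 10, the straw of its colour through the lid with its foot within 10 mm of the inner floor; straws of absent tumblers still in the stand (moved under 20 mm) (all of step 1 and z of straw_blue in the frame of tumbler_blue between 0 and 0.018 m and horizontal distance between straw_blue and tumbler_blue below 0.03 m and angle between each of straw_blue, straw_red, straw_yellow, straw_green's own z axis and vertical below 0.4 rad and z of straw_red in the frame of tumbler_red between 0 and 0.018 m and horizontal distance between straw_red and tumbler_red below 0.03 m and z of straw_yellow in the frame of tumbler_yellow between 0 and 0.018 m and horizontal distance between straw_yellow and tumbler_yellow below 0.03 m and z of straw_green in the frame of tumbler_green between 0 and 0.018 m and horizontal distance between straw_green and tumbler_green below 0.03 m and (horizontal distance between straw_blue and tumbler_blue below 0.03 m or distance of straw_blue from where it was at the start of the episode below 0.02 m) and (horizontal distance between straw_red and tumbler_red below 0.03 m or distance of straw_red from where it was at the start of the episode below 0.02 m) and (horizontal distance between straw_yellow and tumbler_yellow below 0.03 m or distance of straw_yellow from where it was at the start of the episode below 0.02 m) and (horizontal distance between straw_green and tumbler_green below 0.03 m or distance of straw_green from where it was at the start of the episode below 0.02 m)); the robot touches nothing.
It fails at once if a straw goes into its tumbler before the lid is home ((z of straw_blue in the frame of tumbler_blue between 0 and 0.075 m and horizontal distance between straw_blue and tumbler_blue below 0.025 m and value of joint lid_blue below 0.0075 m) or (z of straw_red in the frame of tumbler_red between 0 and 0.075 m and horizontal distance between straw_red and tumbler_red below 0.025 m and value of joint lid_red below 0.0075 m) or (z of straw_yellow in the frame of tumbler_yellow between 0 and 0.075 m and horizontal distance between straw_yellow and tumbler_yellow below 0.025 m and value of joint lid_yellow below 0.0075 m) or (z of straw_green in the frame of tumbler_green between 0 and 0.075 m and horizontal distance between straw_green and tumbler_green below 0.025 m and value of joint lid_green below 0.0075 m)).
It fails at once if the mug, the sugar jar or the canister is shifted more than 40 mm (distance of any of mug, sugar_jar, canister from where it was at the start of the episode above 0.04 m).
Of tumbler_blue, tumbler_red, tumbler_yellow, tumbler_green only 2 to 3 are there at a start; the rules pass over those that are not, and their reading is None.
At some moment in a run one of tumbler_blue, tumbler_red, tumbler_yellow, tumbler_green may be knocked a few centimetres aside while the robot is not near it.
It also fails if it takes over 210 s, if anything falls off the work surface, if the arm or the gripper's body presses on something with over 40 N, if the wrist force passes 120 N, or if a joint passes its speed limit or range.

## Working session

There is one attempt and no reset: what is moved stays moved. The work goes in short steps, Python scripts to look and compute and a tool call to move; the robot and the scene stay as the last step left them, time stands still between calls to the robot, and variables do not carry over. Pictures are saved under pics/ and viewed, and the job is handed in when it is done.

Besides the shell and the picture viewer there is one more tool, called after "Emit:" as a command line: name --argument value ..., lists and objects as JSON in quotes. step_arm: Moves the arm, as the interface text tells. Shifts and turns lie within -1 to 1; 1 stands for 2 cm of shift or 4 degrees of turn. Its arguments: {"type":"object","properties":{"moves":{"type":"array"}},"required":["moves"]}

```bash
ls; mkdir -p pics; python3 - <<'E'
from plant import *
import cv2
print(get_obs())
for n in("scene","top"):
    c=get_calibration(n);print(n,c)
    im=capture(n);cv2.imwrite(f"pics/{n}0.png",im[:,:,::-1])
E
```

```text
pics
{'time': 0.0, 'joint_positions': array([ 1.07701095e+00,  3.42722998e-01,  1.52503407e+00, -2.66297433e-05,
        1.27542605e+00, -1.46004845e-01]), 'dq': array([ 5.48653526e-04,  3.45184727e-04, -2.93212432e-04,  5.14330098e-04,
       -9.28287030e-05, -8.22314642e-04]), 'tau': array([-1.78647311e-03, -4.31251645e+01, -2.44211268e+01,  7.15040253e-02,
        5.62210358e-02, -1.47780415e-04]), 'tool_pos': array([178.68539618, 493.14351115, 190.0389319 ]), 'tcp_rot': array([-3.14001541e+00, -2.06197954e-04,  2.79381973e+00]), 'contact_force': array([ 0.66819067, -0.18204409,  0.04093209]), 'moment': array([-0.01711816, -0.0477432 , -0.04103558]), 'grip_width': 92.06498535828113}
scene {'mtx': array([[446.30545249,   0.        , 317.93540944],
       [  0.        , 446.30545249, 237.01785373],
       [  0.        ,   0.        ,   1.        ]]), 'k1': -0.0665688153378964, 'eye': array([1101.0704084 , -387.93286385,  612.0481301 ]), 'orientation': array([-2.25112043,  0.00957795,  0.96155334])}
top {'mtx': array([[498.28192665,   0.        , 326.73217168],
       [  0.        , 498.28192665, 233.9452563 ],
       [  0.        ,   0.        ,   1.        ]]), 'k1': 0.0067131913181480525, 'eye': array([ 433.88200065,    2.61438305, 1182.31308404]), 'orientation': array([-3.02428582, -0.01609514, -1.57615497])}
```

View pics/scene0.png

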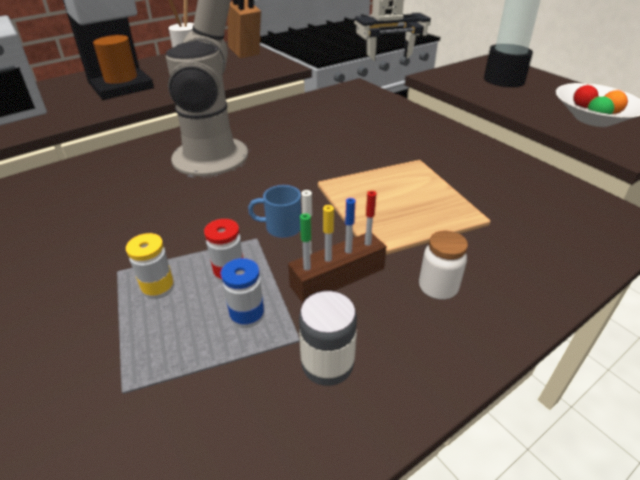

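View pics/top0.png

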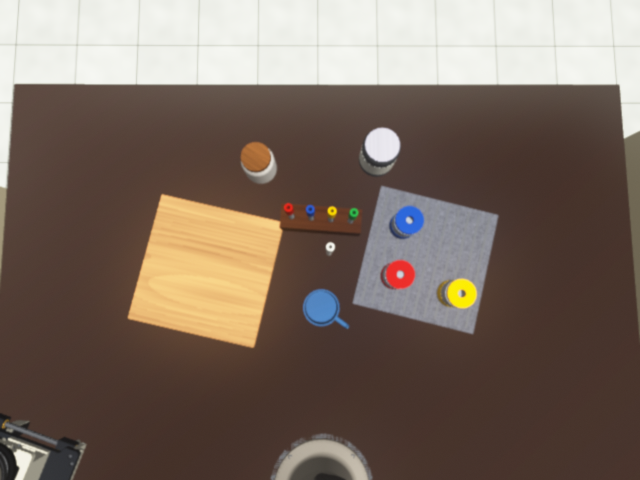

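The scene shows blue (242,290), red (223,250) and yellow (150,265) tumblers on the right-hand mat, with no green tumbler. The board is on the left. The straws in the stand, left to right in the top view, are red, blue, yellow and green. A white look-alike stands separately at (330,247) in the top view.

```bash
cat > lib.py <<'E'
from plant import *
import cv2, numpy as np
from scipy.spatial.transform import Rotation as Ro
CAL={n:get_calibration(n) for n in("scene","top")}
def proj(n,P):
    c=CAL[n];R=Ro.from_euler('xyz',c['orientation']).as_matrix()
    p=(np.atleast_2d(P)-c['eye'])@R
    d=np.array([c['k1'],0,0,0,0.])
    s=p[:,:2]/p[:,2:];s=s*(1+c['k1']*(s**2).sum(1,keepdims=True))
    return s@np.diag([c['mtx'][0,0],c['mtx'][1,1]])+c['mtx'][:2,2]
def ray(n,uv):
    c=CAL[n];R=Ro.from_euler('xyz',c['orientation']).as_matrix()
    u=cv2.undistortPoints(np.array([[uv]],float),c['mtx'],np.array([c['k1'],0,0,0,0.]))[0,0]
    d=R@np.array([u[0],u[1],1]);return c['eye'],d
def at_z(n,uv,z):
    e,d=ray(n,uv);return e+d*(z-e[2])/d[2]
def tri(uvs,uvt):
    e1,d1=ray("scene",uvs);e2,d2=ray("top",uvt)
    A=np.stack([d1,-d2],1);s=np.linalg.lstsq(A,e2-e1,rcond=None)[0]
    p,q=e1+s[0]*d1,e2+s[1]*d2
    return (p+q)/2,np.linalg.norm(p-q)
def crop(im,x0,y0,x1,y1,k,name):
    cv2.imwrite("pics/"+name,cv2.resize(im[y0:y1,x0:x1,::-1],None,fx=k,fy=k,interpolation=cv2.INTER_CUBIC))
E
python3 - <<'E'
from lib import *
t=cv2.imread("pics/top0.png")[:,:,::-1];s=cv2.imread("pics/scene0.png")[:,:,::-1]
crop(t,270,190,500,340,3,"t0c.png");crop(s,110,170,400,370,2.7,"s0c.png")
E
```

```text
(no output)
```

View pics/t0c.png

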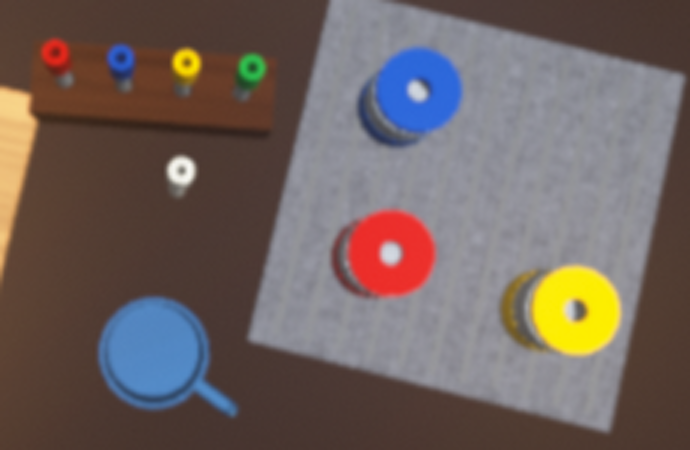

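View pics/s0c.png

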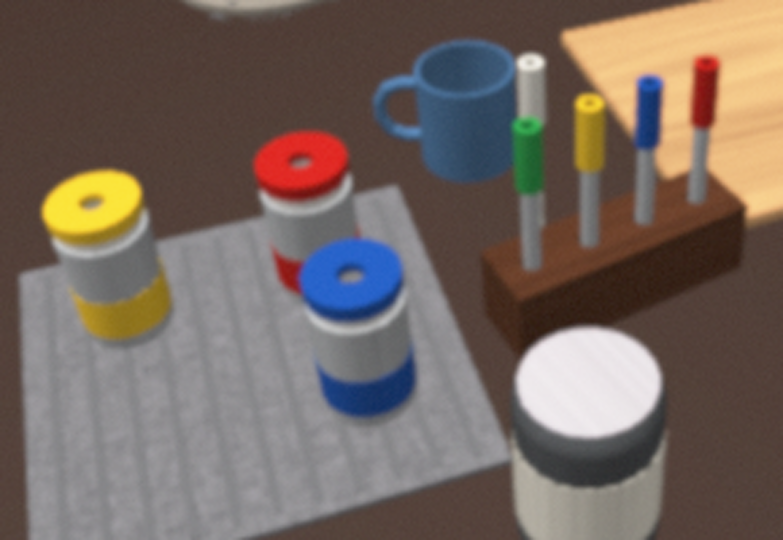

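The crops confirm the match: three upright tumblers with their lids raised on white necks. The lid holes in the top crop are at about (419,90) blue, (391,253) red and (575,310) yellow. The white stick at (181,170) is the look-alike and gets left alone. Next I'll measure.

```bash
cat >> lib.py <<'E'
HUE={'red':(172,8),'yellow':(22,34),'blue':(108,124),'green':(50,85)}
def cmask(im,c,smin=120,vmin=90):
    h=cv2.cvtColor(np.ascontiguousarray(im),cv2.COLOR_RGB2HSV);lo,hi=HUE[c]
    H=h[...,0]
    m=(H>=lo)&(H<=hi) if lo<hi else (H>=lo)|(H<=hi)
    return (m&(h[...,1]>smin)&(h[...,2]>vmin)).astype(np.uint8)
def blobs(m,amin=20):
    n,l,st,ce=cv2.connectedComponentsWithStats(m)
    out=[]
    for i in range(1,n):
        if st[i,4]>=amin:
            cn=max(cv2.findContours((l==i).astype(np.uint8),cv2.RETR_EXTERNAL,cv2.CHAIN_APPROX_NONE)[0],key=len)
            out.append((st[i,4],cn))
    return sorted(out,key=lambda o:-o[0])
def lidpx(im,c,vmin=90,rng=None):
    r=[]
    for a,cn in blobs(cmask(im,c,vmin=vmin),25):
        (x,y),R=cv2.minEnclosingCircle(cn); r.append((int(a),round(float(x),1),round(float(y),1),round(float(R),1)))
    return r
E
python3 - <<'E'
from lib import *
t=cv2.imread("pics/top0.png")[:,:,::-1];s=cv2.imread("pics/scene0.png")[:,:,::-1]
for c in HUE:
    print(c,'T',[b for b in lidpx(t,c,150) if b[0]<2500],'S',[b for b in lidpx(s,c,150) if b[0]<2500])
# hand pixels
T={'blue':(270+419/3,190+90/3),'red':(270+391/3,190+253/3),'yellow':(270+575/3,190+310/3)}
S={'blue':(110+351/2.7,170+274/2.7),'red':(110+301/2.7,170+161/2.7),'yellow':(110+91/2.7,170+202/2.7)}
for c in T:
    print(c,at_z('top',T[c],116).round(1),at_z('scene',S[c],116).round(1),tri(S[c],T[c]))
T2={'red':(55,53),'blue':(121,58),'yellow':(187,63),'green':(252,68)};S2={'red':(706,63),'blue':(650,82),'yellow':(590,101),'green':(527,125)}
for c in T2:
    a=(270+T2[c][0]/3,190+T2[c][1]/3);b=(110+S2[c][0]/2.7,170+S2[c][1]/2.7)
    print('straw',c,at_z('top',a,175).round(1),at_z('scene',b,175).round(1),tri(b,a))
B=np.array([at_z('top',p,15) for p in [(163,195),(282,221),(254,347),(129,319)]]);print(B.round(0),B.mean(0),np.linalg.norm(B[0]-B[1]),np.linalg.norm(B[1]-B[2]))
print('mug',at_z('top',(321,307),85),'can',at_z('top',(381,146),130),'jar',at_z('top',(256,157),110),'white',at_z('top',(330.3,246.5),165))
E
```

```text
red T [(623, 399.8, 273.9, 14.8), (65, 288.0, 207.5, 4.7)] S [(578, 221.0, 229.5, 17.4), (254, 585.5, 93.5, 11.6), (75, 370.0, 202.5, 12.2)]
yellow T [(657, 461.1, 293.1, 15.1), (68, 331.9, 210.8, 4.8)] S [(694, 143.9, 245.7, 18.4), (178, 327.5, 218.5, 13.7), (108, 143.5, 287.0, 8.9)]
blue T [(594, 409.1, 219.8, 14.3), (45, 309.9, 208.9, 4.1)] S [(725, 239.6, 271.5, 18.7), (28, 350.4, 201.0, 3.6)]
green T [(39, 353.5, 212.1, 4.0)] S [(173, 602.5, 102.0, 9.6), (31, 305.0, 216.5, 4.3)]
blue [ 589.3 -195.2  116. ] [ 594.9 -194.6  116. ] (array([ 590.44879851, -194.45845649,  112.43130948]), np.float64(3.040463752373628))
red [ 471.9 -172.2  116. ] [ 476.2 -171.3  116. ] (array([ 472.5490183 , -171.3869359 ,  113.72476125]), np.float64(2.651321589382498))
yellow [ 430.9 -302.4  116. ] [ 435.2 -302.6  116. ] (array([ 431.09035248, -302.61937201,  113.2058933 ]), np.float64(1.2136071311074015))
straw red [606.9  64.  175. ] [610.1  65.2 175. ] (array([608.01062268,  65.23206294, 173.69581192]), np.float64(2.7784945066593494))
straw blue [603.4  19.1 175. ] [606.   21.7 175. ] (array([604.54158685,  20.5600048 , 174.40159841]), np.float64(3.669648981068775))
straw yellow [599.8 -26.  175. ] [600.7 -22.  175. ] (array([600.7154385 , -24.35629924, 175.79109918]), np.float64(3.8030899852270204))
straw green [596.2 -70.3 175. ] [598.8 -68.3 175. ] (array([597.14822857, -69.04985907, 174.22083631]), np.float64(3.1175409807443724))
[[666. 370.  15.]
 [603.  89.  15.]
 [311. 151.  15.]
 [376. 438.  15.]] [488.87149697 261.99723905  15.        ] 288.4519768790244 298.06216796000814
mug [402.85077746  -2.38834978  85.        ] can [ 750.03182851 -134.08054663  130.        ] jar [731.28115575 139.50226206 110.        ] white [527.75374494 -21.57982181 165.        ]
```

Measurements agree between the two cameras to about 3–4 mm, and the heights are plausible. Tumblers: blue (590,-195), red (472,-172), yellow (431,-302). Board centre is about (489,262), with its y axis at about 78°. I'll turn the tool so the jaws lie along world x (yaw π/2), which makes tool x = +y, tool y = +x and tool z = down.

Emit:
step_arm --moves '[0, 0, -0.5, 0, 0, 1, -1, 0, 0, -0.5, 0, 0, 1, -1, 0, 0, -0.5, 0, 0, 1, -1, 0, 0, -0.5, 0, 0, 1, -1, 0, 0, -0.5, 0, 0, 1, -1, 0, 0, -0.5, 0, 0, 1, -1, 0, 0, -0.5, 0, 0, 1, -1, 0, 0, -0.5, 0, 0, 1, -1]'

```text
time: 0.77
tool_pos: [177.1, 490.2, 267.2]
tcp_rot: [-3.127, 0.007, 2.211]
contact_force: [-0.7, -0.2, 0.6]
grip_width: 92.4
```

Emit:
step_arm --moves '[0, 0, 0, 0, 0, 1, -1, 0, 0, 0, 0, 0, 1, -1, 0, 0, 0, 0, 0, 1, -1, 0, 0, 0, 0, 0, 1, -1, 0, 0, 0, 0, 0, 1, -1, 0, 0, 0, 0, 0, 1, -1, 0, 0, 0, 0, 0, 1, -1, 0, 0, 0, 0, 0, 1, -1]'

```text
time: 1.43
tool_pos: [176.8, 489.6, 266.9]
tcp_rot: [-3.132, 0.016, 1.623]
contact_force: [-0.1, 0.0, -0.0]
grip_width: 91.6
```

```bash
cat >> lib.py <<'E'
def go(x,y,z,yaw=np.pi/2):
    o=get_obs();R=Ro.from_euler('xyz',o['tcp_rot'])
    d=R.inv().apply(np.array([x,y,z])-o['tool_pos'])/20
    T=Ro.from_euler('xyz',[np.pi,0,yaw])
    r=np.degrees((R.inv()*T).as_rotvec())/4
    print('t',round(o['time'],2),'pos',o['tool_pos'].round(1),'units shift',d.round(2),'rot',r.round(2),'F',o['contact_force'].round(1),'grip',round(o['grip_width'],1))
E
python3 -c "
from lib import *
go(472,-172,267)"
```

```text
t 1.43 pos [176.8 489.6 266.9] units shift [-33.81  13.     0.41] rot [-0.13  0.23  0.75] F [-0.1  0.  -0. ] grip 91.6
```

Emit:
step_arm --moves '[-0.8, 1, 0, -0.1, 0.2, 0.7, -1, -1, 1, 0, 0, 0, 0, -1, -1, 1, 0, 0, 0, 0, -1, -1, 1, 0, 0, 0, 0, -1, -1, 1, 0, 0, 0, 0, -1, -1, 1, 0, 0, 0, 0, -1, -1, 1, 0, 0, 0, 0, -1, -1, 1, 0, 0, 0, 0, -1]'

```text
time: 2.1
tool_pos: [338.4, 330.4, 262.9]
tcp_rot: [-3.133, 0.006, 1.578]
contact_force: [-0.0, 1.3, -0.6]
grip_width: 91.7
```

Emit:
step_arm --moves '[-1, 1, 0, 0, 0, 0, -1, -1, 1, 0, 0, 0, 0, -1, -1, 1, 0, 0, 0, 0, -1, -1, 1, 0, 0, 0, 0, -1, -1, 0, 0, 0, 0, 0, -1, -1, 0, 0, 0, 0, 0, -1, -1, 0, 0, 0, 0, 0, -1, -1, 0, 0, 0, 0, 0, -1]'

```text
time: 2.77
tool_pos: [424.7, 160.5, 259.4]
tcp_rot: [-3.127, 0.009, 1.575]
contact_force: [-0.0, -0.8, -0.5]
grip_width: 92.0
```

Emit:
step_arm --moves '[-1, 0, 0, 0, 0, 0, -1, -1, 0, 0, 0, 0, 0, -1, -1, 0, 0, 0, 0, 0, -1, -1, 0, 0, 0, 0, 0, -1, -1, 0, 0, 0, 0, 0, -1, -1, 0, 0, 0, 0, 0, -1, -1, 0, 0, 0, 0, 0, -1, -1, 0, 0, 0, 0, 0, -1]'

```text
time: 3.43
tool_pos: [422.4, -7.6, 258.2]
tcp_rot: [-3.12, 0.009, 1.575]
contact_force: [-0.9, 0.1, -0.5]
grip_width: 91.8
```

```bash
python3 -c "
from lib import *
go(472,-172,200)"
```

```text
t 3.43 pos [422.4  -7.6 258.2] units shift [-8.2   2.51  2.93] rot [-0.3   0.12  0.05] F [-0.9  0.1 -0.5] grip 91.8
```

Emit:
step_arm --moves '[-1, 0.3, 0.3, -0.3, 0, 0, -1, -1, 0.3, 0.3, 0, 0, 0, -1, -1, 0.3, 0.3, 0, 0, 0, -1, -1, 0.3, 0.3, 0, 0, 0, -1, -1, 0.3, 0.3, 0, 0, 0, -1, -1, 0.3, 0.3, 0, 0, 0, -1, -1, 0.3, 0.3, 0, 0, 0, -1, -0.8, 0.3, 0.3, 0, 0, 0, -1]'

```text
time: 4.1
tool_pos: [469.8, -172.3, 208.8]
tcp_rot: [-3.141, 0.008, 1.573]
contact_force: [-0.4, 1.2, 0.4]
grip_width: 91.7
```

```bash
python3 -c "
from lib import *
go(472.5,-171.5,56)
im=capture('scene');crop(im,110,130,400,350,2.7,'s1.png')
im=capture('top');crop(im,270,130,530,340,3,'t1.png')"
```

```text
t 4.1 pos [ 469.8 -172.3  208.8] units shift [0.1  0.14 7.64] rot [-0.01  0.11  0.04] F [-0.4  1.2  0.4] grip 91.7
```

View pics/s1.png

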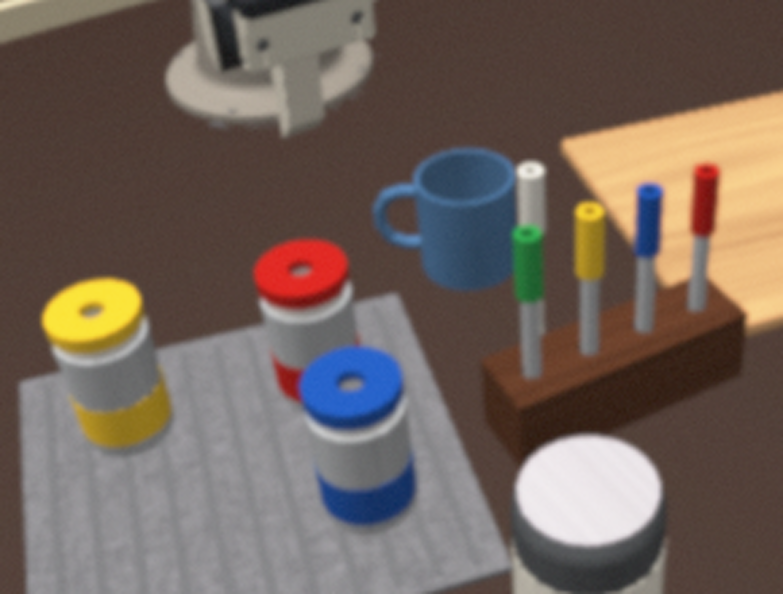

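The gripper is above the red tumbler, with the fingertip at crop (300,130) and the red hole at (302,270). Nothing has moved, so I'll descend.

Emit:
step_arm --moves '[0.1, 0.1, 0.9, 0, 0.1, 0, -1, 0, 0, 0.9, 0, 0, 0, -1, 0, 0, 0.9, 0, 0, 0, -1, 0, 0, 0.9, 0, 0, 0, -1, 0, 0, 0.9, 0, 0, 0, -1, 0, 0, 0.9, 0, 0, 0, -1]'

```text
time: 4.7
tool_pos: [472.7, -168.6, 99.8]
tcp_rot: [3.138, 0.001, 1.571]
contact_force: [0.1, 0.1, -0.3]
grip_width: 91.5
```

```bash
python3 -c "
from lib import *
go(472.5,-171.5,56)"
```

```text
t 4.7 pos [ 472.7 -168.6   99.8] units shift [-0.14 -0.02  2.19] rot [ 0.05  0.02 -0.  ] F [ 0.1  0.1 -0.3] grip 91.5
```

Emit:
step_arm --moves '[-0.1, 0, 0.7, 0, 0, 0, -1, 0, 0, 0.7, 0, 0, 0, -1, 0, 0, 0.7, 0, 0, 0, -1, 0, 0, 0.1, 0, 0, 0, -1]'

```text
time: 5.03
tool_pos: [469.8, -165.7, 51.6]
tcp_rot: [-3.139, -0.003, 1.573]
contact_force: [-1.7, 0.2, -0.3]
grip_width: 92.2
```

```bash
python3 -c "
from lib import *
go(472.5,-171.5,56)
im=capture('scene');crop(im,150,150,350,300,4,'s2.png')
im=capture('top');crop(im,330,180,510,330,4,'t2.png')"
```

```text
t 5.03 pos [ 469.8 -165.7   51.6] units shift [-0.29  0.13 -0.22] rot [-0.04 -0.04  0.02] F [-1.7  0.2 -0.3] grip 92.2
```

View pics/s2.png

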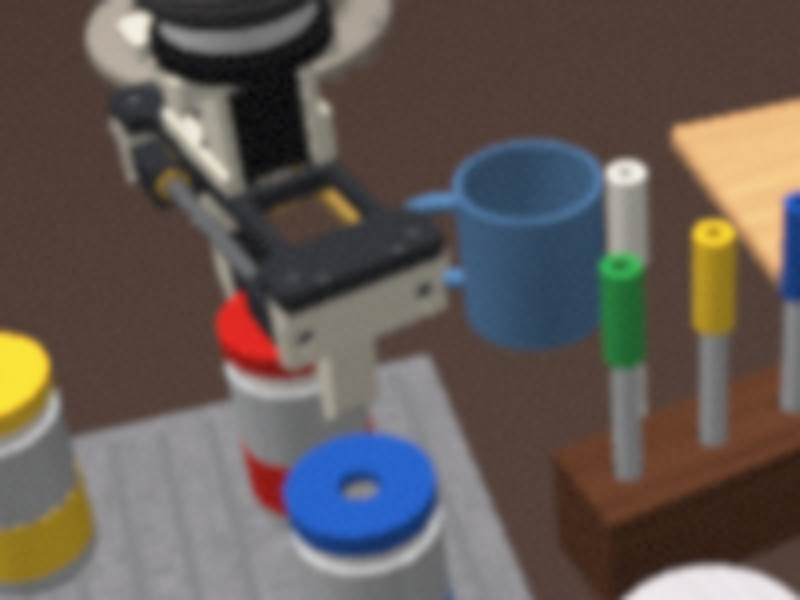

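View pics/t2.png

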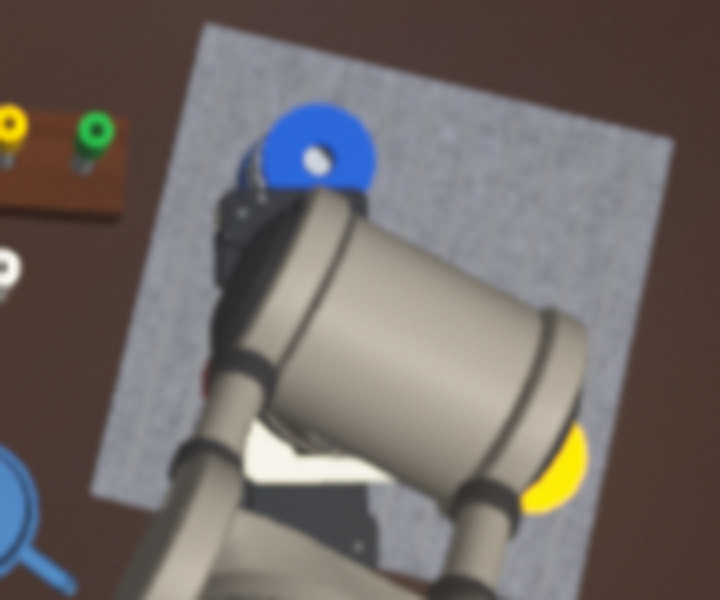

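Gripper is around red without contact; it sits about 6 mm too far to +y and slightly low, so I'll correct and then close.

Emit:
step_arm --moves '[-0.3, 0.1, -0.25, 0, 0, 0, -1, 0, 0, 0, 0, 0, 0, -1]'

```text
time: 5.3
tool_pos: [474.0, -172.7, 60.5]
tcp_rot: [3.14, -0.001, 1.574]
contact_force: [0.7, 0.7, 0.4]
grip_width: 91.8
```

Emit:
step_arm --moves '[0, 0, 0, 0, 0, 0, 1, 0, 0, 0, 0, 0, 0, 1, 0, 0, 0, 0, 0, 0, 1, 0, 0, 0, 0, 0, 0, 1, 0, 0, 0, 0, 0, 0, 1, 0, 0, 0, 0, 0, 0, 1]'

```text
time: 5.8
tool_pos: [475.4, -173.8, 63.8]
tcp_rot: [3.135, 0.002, 1.573]
contact_force: [-0.1, -0.2, -1.0]
grip_width: 64.1
```

Emit:
step_arm --moves '[0, 0, 0, 0, 0, 0, 1, 0, 0, 0, 0, 0, 0, 1, 0, 0, 0, 0, 0, 0, 1]'

```text
time: 6.05
tool_pos: [475.4, -173.8, 63.8]
tcp_rot: [3.135, 0.002, 1.573]
contact_force: [-0.6, -0.4, 0.3]
grip_width: 64.3
```

```bash
python3 -c "
from lib import *
go(489,262,251)
im=capture('scene');crop(im,150,150,350,300,4,'s3.png')"
```

```text
t 6.05 pos [ 475.4 -173.8   63.8] units shift [21.77  0.79 -9.4 ] rot [0.09 0.03 0.03] F [-0.6 -0.4  0.3] grip 64.3
```

View pics/s3.png

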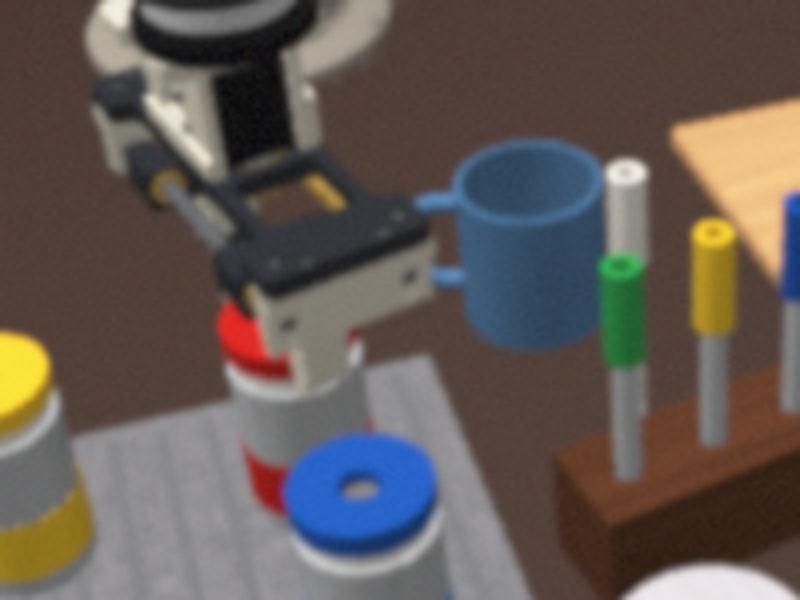

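The finger is centred on the red tumbler and gripping its body at a steady 64 mm width. Lifting.

Emit:
step_arm --moves '[0, 0, -0.5, 0, 0, 0, 1, 0, 0, -1, 0, 0, 0, 1, 0, 0, -1, 0, 0, 0, 1, 0, 0, -1, 0, 0, 0, 1, 0, 0, -1, 0, 0, 0, 1, 0, 0, -1, 0, 0, 0, 1, 0, 0, -1, 0, 0, 0, 1, 0, 0, -1, 0, 0, 0, 1]'

```text
time: 6.77
tool_pos: [470.0, -170.9, 217.6]
tcp_rot: [-3.134, -0.006, 1.573]
contact_force: [0.0, -0.9, -2.4]
grip_width: 64.6
```

Emit:
step_arm --moves '[0.5, 0, -1, 0, 0, 0, 1, 1, 0, -0.5, 0, 0, 0, 1, 1, 0, 0, 0, 0, 0, 1, 1, 0, 0, 0, 0, 0, 1, 1, 0, 0, 0, 0, 0, 1, 1, 0, 0, 0, 0, 0, 1, 1, 0, 0, 0, 0, 0, 1, 1, 0, 0, 0, 0, 0, 1]'

```text
time: 7.43
tool_pos: [469.8, -18.9, 258.9]
tcp_rot: [3.14, -0.001, 1.566]
contact_force: [-0.0, 0.2, -1.9]
grip_width: 64.4
```

```bash
python3 -c "
from lib import *
go(507,345,251)
im=capture('scene');crop(im,110,50,400,350,2.0,'s4.png')"
```

```text
t 7.43 pos [469.8 -18.9 258.9] units shift [18.2   1.78  0.41] rot [ 0.02 -0.01 -0.06] F [-0.   0.2 -1.9] grip 64.4
```

View pics/s4.png

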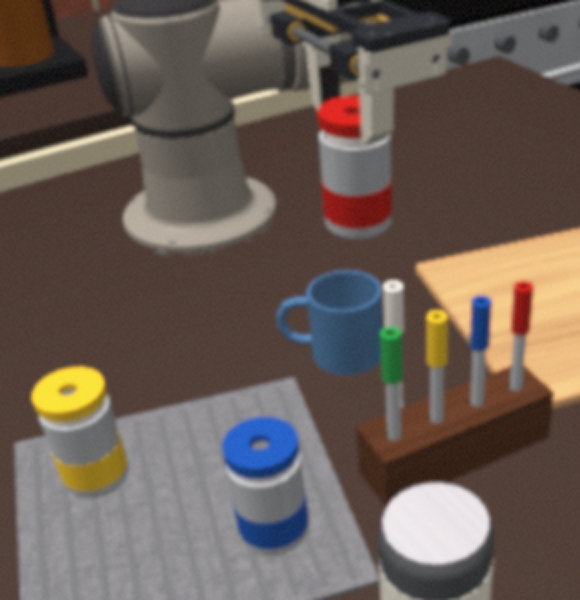

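Red tumbler is held upright at (355,165). Carrying it on to the far board slot.

Emit:
step_arm --moves '[1, 0.1, 0, 0, 0, 0, 1, 1, 0.1, 0, 0, 0, 0, 1, 1, 0.1, 0, 0, 0, 0, 1, 1, 0.1, 0, 0, 0, 0, 1, 1, 0.1, 0, 0, 0, 0, 1, 1, 0.1, 0, 0, 0, 0, 1, 1, 0.1, 0, 0, 0, 0, 1, 1, 0.1, 0, 0, 0, 0, 1]'

```text
time: 8.15
tool_pos: [483.0, 149.8, 262.7]
tcp_rot: [-3.141, -0.002, 1.567]
contact_force: [0.5, -0.5, -2.5]
grip_width: 64.4
```

Emit:
step_arm --moves '[1, 0.1, 0, 0, 0, 0, 1, 1, 0.1, 0, 0, 0, 0, 1, 1, 0.1, 0, 0, 0, 0, 1, 1, 0.1, 0.5, 0, 0, 0, 1, 1, 0.1, 1, 0, 0, 0, 1, 1, 0.1, 1, 0, 0, 0, 1, 1, 0.1, 1, 0, 0, 0, 1, 1, 0.1, 1, 0, 0, 0, 1]'

```text
time: 8.82
tool_pos: [500.3, 318.1, 178.0]
tcp_rot: [3.134, -0.005, 1.568]
contact_force: [0.9, 0.2, -1.9]
grip_width: 64.5
```

```bash
python3 -c "
from lib import *
go(507,345,76)"
```

```text
t 8.82 pos [500.3 318.1 178. ] units shift [1.32 0.3  5.11] rot [ 0.1  -0.07 -0.04] F [ 0.9  0.2 -1.9] grip 64.5
```

Emit:
step_arm --moves '[0.7, 0.1, 0.8, 0, 0, 0, 1, 0.3, 0.1, 0.8, 0, 0, 0, 1, 0, 0, 0.8, 0, 0, 0, 1, 0, 0, 0.6, 0, 0, 0, 1, 0, 0, 0.3, 0, 0, 0, 1]'

```text
time: 9.23
tool_pos: [501.3, 342.9, 105.6]
tcp_rot: [-3.141, -0.002, 1.574]
contact_force: [-0.2, 0.1, -3.1]
grip_width: 64.8
```

```bash
python3 -c "
from lib import *
go(507,345,75)
im=capture('scene');crop(im,270,80,500,260,3.4,'s5.png')"
```

```text
t 9.23 pos [501.3 342.9 105.6] units shift [0.1  0.29 1.53] rot [-0.01 -0.03  0.04] F [-0.2  0.1 -3.1] grip 64.8
```

View pics/s5.png

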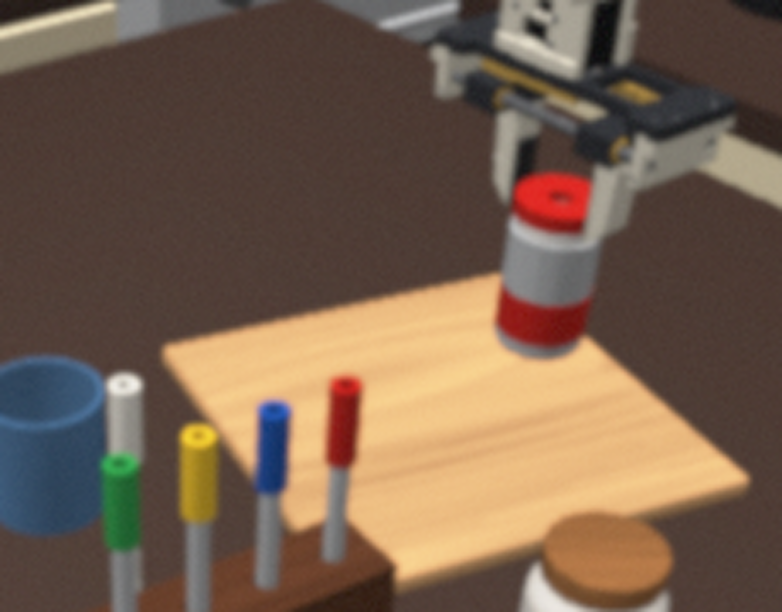

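```bash
python3 -c "
from lib import *
print(proj('scene',[[666,370,15],[603,89,15],[311,151,15],[376,438,15],[507,345,15],[489,262,15],[471,179,15]]).round(0))
# refine board by scene corners
for p in [(318,187),(418,162),(488,217),(388,248)]: print(at_z('scene',p,15).round(0))"
```

```text
[[487. 221.]
 [373. 254.]
 [316. 182.]
 [417. 160.]
 [428. 192.]
 [398. 200.]
 [366. 209.]]
[332. 142.  15.]
[386. 432.  15.]
[658. 384.  15.]
[606. 127.  15.]
```

Emit:
step_arm --moves '[0.1, 0.2, 0.5, 0, 0, 0, 1, 0, 0.1, 0.4, 0, 0, 0, 1, 0, 0, 0.2, 0, 0, 0, 1]'

```text
time: 9.53
tool_pos: [508.6, 344.9, 83.6]
tcp_rot: [3.141, -0.003, 1.573]
contact_force: [0.3, -0.3, -2.8]
grip_width: 64.4
```

```bash
python3 -c "
from lib import *
go(507,345,75)"
```

```text
t 9.53 pos [508.6 344.9  83.6] units shift [ 0.   -0.08  0.43] rot [ 0.01 -0.04  0.03] F [ 0.3 -0.3 -2.8] grip 64.4
```

Emit:
step_arm --moves '[0, 0, 0.15, 0, 0, 0, 1, 0, 0, 0.15, 0, 0, 0, 1]'

```text
time: 9.7
tool_pos: [509.3, 344.7, 77.2]
tcp_rot: [3.14, -0.003, 1.572]
contact_force: [-0.2, 0.3, -2.4]
grip_width: 64.4
```

Emit:
step_arm --moves '[0, 0, 0.1, 0, 0, 0, 1]'

```text
time: 9.78
tool_pos: [509.3, 344.6, 75.1]
tcp_rot: [3.14, -0.003, 1.572]
contact_force: [-0.4, -0.2, -2.8]
grip_width: 64.3
```

Emit:
step_arm --moves '[0, 0, 0.1, 0, 0, 0, 1]'

```text
time: 9.87
tool_pos: [509.5, 344.7, 73.5]
tcp_rot: [3.14, -0.004, 1.572]
contact_force: [-2.7, 0.2, 6.2]
grip_width: 64.5
```

Emit:
step_arm --moves '[0, 0, 0.1, 0, 0, 0, 1]'

```text
time: 9.95
tool_pos: [509.7, 345.2, 72.5]
tcp_rot: [3.139, -0.005, 1.572]
contact_force: [-3.1, 0.5, 6.6]
grip_width: 64.1
```

Contact at z≈73.5, so the tumbler is standing. Releasing and rising.

Emit:
step_arm --moves '[0, 0, 0, 0, 0, 0, -1, 0, 0, 0, 0, 0, 0, -1, 0, 0, 0, 0, 0, 0, -1, 0, 0, 0, 0, 0, 0, -1]'

```text
time: 10.28
tool_pos: [510.7, 345.8, 74.3]
tcp_rot: [3.135, -0.007, 1.572]
contact_force: [0.2, -0.9, 0.6]
grip_width: 86.6
```

Emit:
step_arm --moves '[0, 0, -0.5, 0, 0, 0, -1, 0, 0, -1, 0, 0, 0, -1, 0, 0, -1, 0, 0, 0, -1, 0, 0, -1, 0, 0, 0, 1, 0, 0, 0, 0, 0, 0, 1, 0, 0, 0, 0, 0, 0, 1, 0, 0, 0, 0, 0, 0, 1, 0, 0, 0, 0, 0, 0, 1]'

```text
time: 10.95
tool_pos: [510.8, 345.1, 150.2]
tcp_rot: [3.133, -0.007, 1.572]
contact_force: [-0.3, -1.0, -0.7]
grip_width: 62.9
```

```bash
python3 -c "
from lib import *
go(508,345,130)
im=capture('scene');crop(im,270,80,500,260,3.4,'s6.png')"
```

```text
t 10.95 pos [510.8 345.1 150.2] units shift [-0.01 -0.15  1.01] rot [ 0.12 -0.1   0.02] F [-0.3 -1.  -0.7] grip 62.9
```

View pics/s6.png

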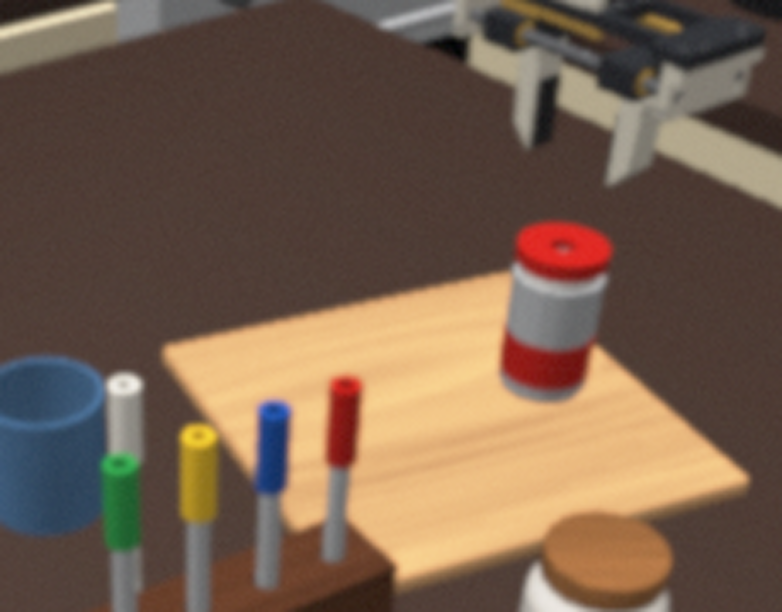

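Red stands upright on the board with its neck showing and its hole at crop (563,247). Next I'll press the lid with closed fingers.

Emit:
step_arm --moves '[0, 0, 0, 0.1, -0.1, 0, 1, 0, 0, 0, 0, 0, 0, 1, 0, 0, 0, 0, 0, 0, 1, 0, 0, 0, 0, 0, 0, 1, 0, 0, 0, 0, 0, 0, 1, 0, 0, 0, 0, 0, 0, 1, 0, 0, 0, 0, 0, 0, 1, 0, 0, 0, 0, 0, 0, 1]'

```text
time: 11.67
tool_pos: [509.2, 344.3, 146.3]
tcp_rot: [-3.136, 0.004, 1.572]
contact_force: [0.2, 0.6, -0.3]
grip_width: 5.6
```

```bash
python3 -c "
from lib import *
go(510,345,128)
print(at_z('scene',(270+563/3.4,80+247/3.4),126))"
```

```text
t 11.67 pos [509.2 344.3 146.3] units shift [0.04 0.04 0.91] rot [-0.08  0.06  0.02] F [ 0.2  0.6 -0.3] grip 5.6
[511.61494094 343.14020005 126.        ]
```

Emit:
step_arm --moves '[0, 0, 0.4, 0, 0, 0, 1, 0, 0, 0.4, 0, 0, 0, 1, 0, 0, 0.2, 0, 0, 0, 1]'

```text
time: 11.92
tool_pos: [509.7, 344.5, 125.8]
tcp_rot: [-3.138, 0.003, 1.572]
contact_force: [-0.0, -0.6, 0.3]
grip_width: 0.4
```

Emit:
step_arm --moves '[0, 0, 0.2, 0, 0, 0, 1, 0, 0, 0.2, 0, 0, 0, 1]'

```text
time: 12.08
tool_pos: [509.2, 344.3, 116.0]
tcp_rot: [-3.137, 0.003, 1.572]
contact_force: [-0.0, 0.4, -0.5]
grip_width: 0.5
```

Emit:
step_arm --moves '[0, 0, 0.2, 0, 0, 0, 1]'

```text
time: 12.17
tool_pos: [509.0, 344.1, 111.3]
tcp_rot: [-3.136, 0.004, 1.572]
contact_force: [1.0, -0.3, -0.5]
grip_width: 0.5
```

Emit:
step_arm --moves '[0, 0, 0.2, 0, 0, 0, 1]'

```text
time: 12.25
tool_pos: [508.9, 344.1, 106.7]
tcp_rot: [-3.136, 0.004, 1.572]
contact_force: [0.3, 0.7, -0.1]
grip_width: 0.4
```

No force below 116 mm, so something is off. Looking before going further.

```bash
python3 -c "
from lib import *
im=capture('scene');crop(im,350,90,500,210,5,'s7.png')
im=capture('top');crop(im,100,170,300,350,4,'t7.png')"
```

View pics/s7.png

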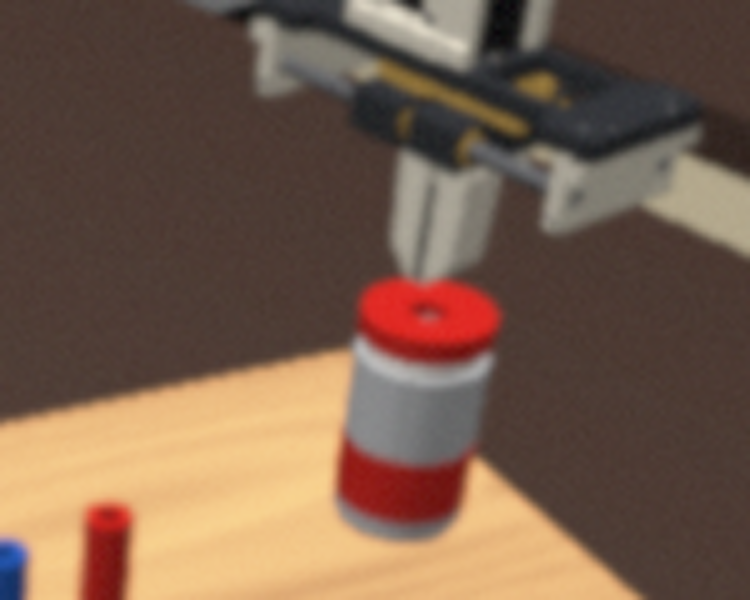

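View pics/t7.png

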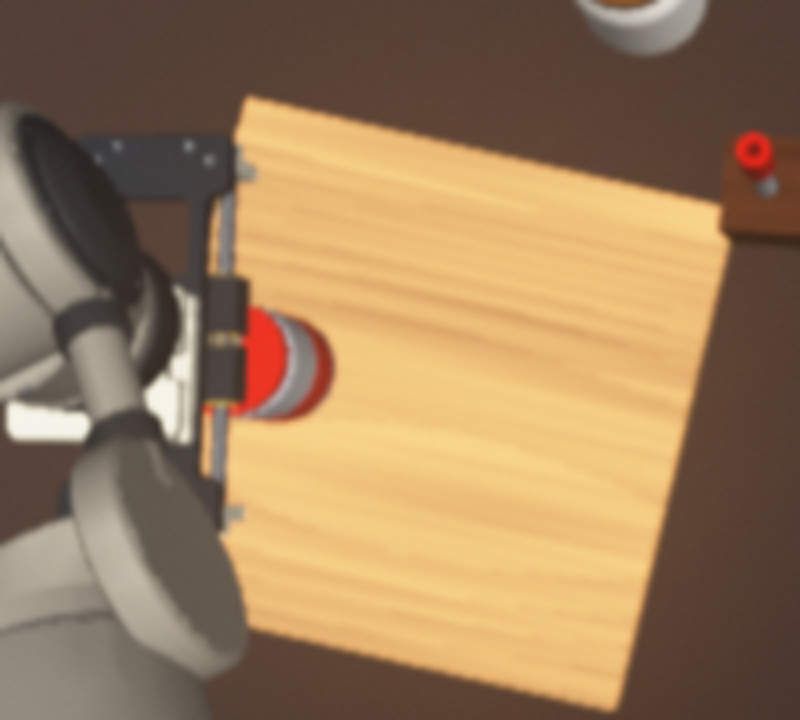

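```bash
python3 -c "
from lib import *
o=get_obs();print(o['tool_pos'],o['tcp_rot'],proj('scene',[o['tool_pos'],[509,344,126],[511,343,15]]),proj('top',[o['tool_pos'],[509,344,126]]))
for x,y in [(215,360),(290,360)]: print(at_z('top',(100+x/4,170+y/4),126), at_z('top',(100+x/4,170+y/4),15))
for p in [(400,535),(428,312)]: print(at_z('scene',(350+p[0]/5,90+p[1]/5),15), at_z('scene',(350+p[0]/5,90+p[1]/5),126))
"
```

```text
[508.50338826 343.83890769 106.22948532] [-3.13471918  0.00448365  1.57188771] [[433.51065235 159.69742383]
 [435.00191092 152.09078821]
 [428.41890051 193.49807149]] [[159.72337122 258.6043642 ]
 [156.68431385 257.73369603]]
[504.24266762 349.97825862 126.        ] [511.63634109 386.48011661  15.        ]
[504.06428281 310.69280289 126.        ] [511.43921116 343.06644771  15.        ]
[523.93384423 335.01833961  15.        ] [631.23199222 200.61111255 126.        ]
[376.01435106 511.19103829  15.        ] [510.8129013  344.03072389 126.        ]
```

```bash
python3 -c "
from lib import *
im=capture('scene');crop(im,350,90,500,210,5,'s8.png')
print(get_obs()['time'],get_obs()['tool_pos'])
print('s1',proj('scene',[[469.8+46,-172.3,208.8],[469.8+65,-172.3,208.8]]),(110+306/2.7,130+130/2.7))
print('s2',proj('scene',[[469.8+46,-165.7,51.6],[469.8+65,-165.7,51.6]]),(150+348/4,150+418/4))
print('s3',proj('scene',[[475.8+32,-173.8,63.8],[475.8+51,-173.8,63.8]]),(150+320/4,150+388/4))
print('s4',proj('scene',[[469.8+32,-18.9,258.9],[469.8+51,-18.9,258.9]]),(110+378/2,50+140/2))
print('s5',proj('scene',[[501.3+32,342.9,105.6],[501.3+51,342.9,105.6]]),(270+605/3.4,80+240/3.4))
print('s6',proj('scene',[[510.8+32,345,150.2],[510.8+51,345,150.2]]),(270+615/3.4,80+185/3.4))
"
```

```text
12.4 [508.78258743 344.01626206 106.8365202 ]
s1 [[223.16269325 197.12800395]
 [228.2953971  202.50549544]] (223.33333333333331, 178.14814814814815)
s2 [[238.48533772 266.61564368]
 [243.23876093 272.38485458]] (237.0, 254.5)
s3 [[231.75602276 261.06345685]
 [236.43818951 266.79157733]] (230.0, 247.0)
s4 [[296.57337432 140.2641663 ]
 [302.61803896 144.39142047]] (299.0, 120.0)
s5 [[441.22313285 164.47078565]
 [447.54580088 167.95034042]] (447.94117647058823, 150.58823529411765)
s6 [[448.31432329 148.16455815]
 [454.93349078 151.55839554]] (450.88235294117646, 134.41176470588235)
```

View pics/s8.png

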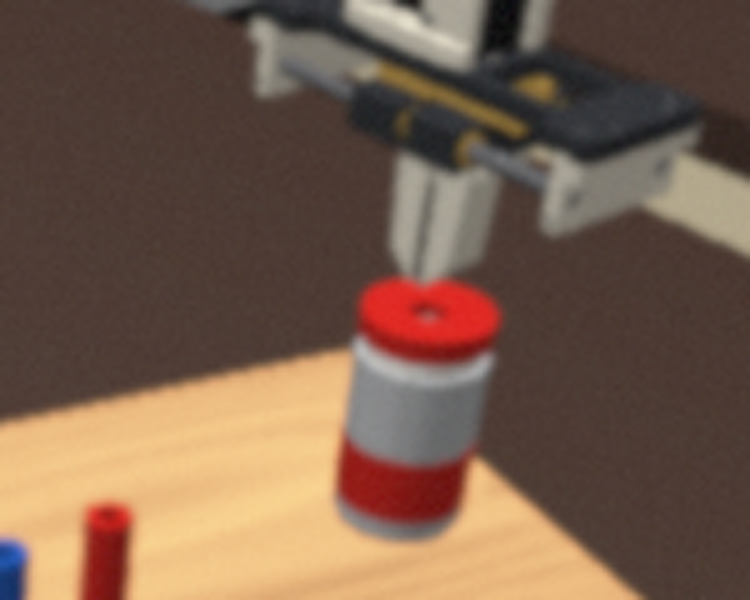

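Across all frames the visible fingertips sit about 14–20 px (roughly 35 mm) higher than the reported TCP, and there was no contact at 106 mm. So the reported z reads about 35 mm lower than the true fingertip, and the red tumbler was actually held by its lid. I'll settle it by touch: feel down for the lid top, which is known to be at 126 mm.

Emit:
step_arm --moves '[0, 0, 0.2, 0, 0, 0, 1, 0, 0, 0.1, 0, 0, 0, 1]'

```text
time: 12.57
tool_pos: [509.3, 344.3, 101.4]
tcp_rot: [-3.137, 0.003, 1.572]
contact_force: [0.2, 0.0, -0.5]
grip_width: 0.4
```

Emit:
step_arm --moves '[0, 0, 0.15, 0, 0, 0, 1]'

```text
time: 12.65
tool_pos: [509.7, 344.5, 98.6]
tcp_rot: [-3.138, 0.003, 1.572]
contact_force: [0.5, 0.7, -0.2]
grip_width: 0.2
```

Emit:
step_arm --moves '[0, 0, 0.15, 0, 0, 0, 1]'

```text
time: 12.73
tool_pos: [509.7, 344.5, 95.4]
tcp_rot: [-3.138, 0.003, 1.572]
contact_force: [0.3, 0.4, -0.2]
grip_width: 0.4
```

Emit:
step_arm --moves '[0, 0, 0.15, 0, 0, 0, 1]'

```text
time: 12.82
tool_pos: [509.8, 344.5, 92.2]
tcp_rot: [-3.139, 0.002, 1.572]
contact_force: [0.2, -0.2, 1.0]
grip_width: 0.5
```

Emit:
step_arm --moves '[0, 0, 0.1, 0, 0, 0, 1]'

```text
time: 12.9
tool_pos: [509.7, 344.5, 89.7]
tcp_rot: [-3.138, 0.003, 1.572]
contact_force: [-0.8, -0.2, -0.6]
grip_width: -0.1
```

```bash
python3 -c "
from lib import *
im=capture('scene');crop(im,350,90,500,210,5,'s9.png')
print(get_obs()['contact_force'],get_obs()['tool_pos'])"
```

```text
[-0.25690289  0.67768936 -0.06862073] [509.40349152 344.35066346  89.37474723]
```

View pics/s9.png

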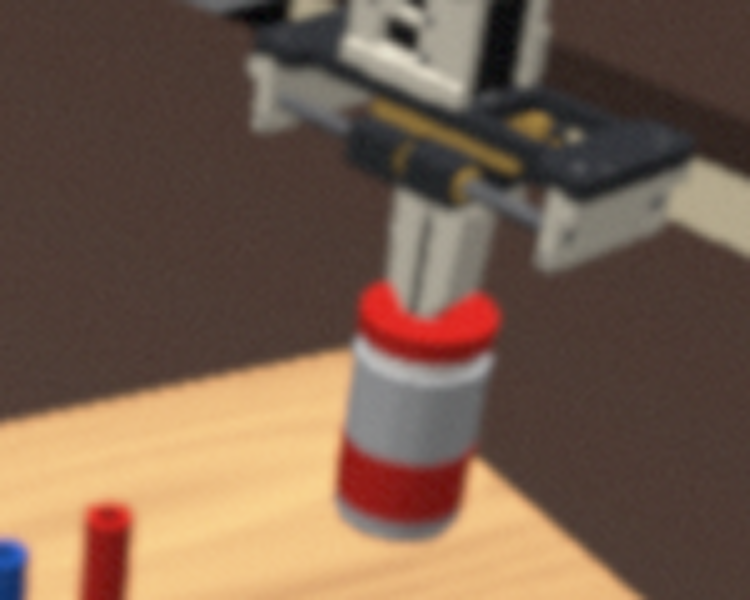

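That confirms it: the closed tips now sit just over the lid hole, at crop (422,315). Continuing down.

Emit:
step_arm --moves '[0, 0, 0.1, 0, 0, 0, 1]'

```text
time: 13.03
tool_pos: [509.6, 344.5, 87.5]
tcp_rot: [-3.138, 0.003, 1.572]
contact_force: [-0.1, -0.1, 6.8]
grip_width: 0.4
```

Emit:
step_arm --moves '[0, 0, 0.15, 0, 0, 0, 1]'

```text
time: 13.12
tool_pos: [509.9, 344.6, 85.2]
tcp_rot: [-3.139, 0.002, 1.572]
contact_force: [-1.5, -0.8, 6.7]
grip_width: 0.3
```

Emit:
step_arm --moves '[0, 0, 0.15, 0, 0, 0, 1]'

```text
time: 13.2
tool_pos: [510.1, 344.6, 82.9]
tcp_rot: [-3.14, 0.002, 1.572]
contact_force: [-1.0, -1.5, 5.8]
grip_width: 0.5
```

Emit:
step_arm --moves '[0, 0, 0.15, 0, 0, 0, 1]'

```text
time: 13.28
tool_pos: [510.2, 344.6, 80.6]
tcp_rot: [-3.141, 0.002, 1.572]
contact_force: [-1.5, -1.7, 5.7]
grip_width: 0.5
```

Lid contact came at a reported ~88, so true z ≈ reported + 38. The lid is sliding down at 6 N.

Emit:
step_arm --moves '[0, 0, 0.15, 0, 0, 0, 1]'

```text
time: 13.37
tool_pos: [510.5, 344.7, 79.7]
tcp_rot: [3.141, 0.001, 1.572]
contact_force: [-6.0, -3.9, 27.6]
grip_width: 0.6
```

Emit:
step_arm --moves '[0, 0, 0.15, 0, 0, 0, 1]'

```text
time: 13.45
tool_pos: [511.3, 344.9, 79.8]
tcp_rot: [3.138, 0.0, 1.572]
contact_force: [-5.7, -3.7, 25.7]
grip_width: 0.1
```

Emit:
step_arm --moves '[0, 0, 0.2, 0, 0, 0, 1]'

```text
time: 13.53
tool_pos: [512.4, 345.3, 80.0]
tcp_rot: [3.134, -0.001, 1.573]
contact_force: [-7.2, -4.1, 28.5]
grip_width: 0.5
```

Emit:
step_arm --moves '[0, 0, 0.2, 0, 0, 0, 1]'

```text
time: 13.62
tool_pos: [513.7, 345.6, 80.4]
tcp_rot: [3.129, -0.003, 1.573]
contact_force: [-5.9, -4.4, 24.8]
grip_width: 0.4
```

The force stepped to 27 N at 79.7, so the lid is home. Lifting to look.

Emit:
step_arm --moves '[0, 0, -0.4, 0, 0, 0, 1, 0, 0, -1, 0, 0, 0, 1, 0, 0, -1, 0, 0, 0, -1, 0, 0, -1, 0, 0, 0, -1, -0.5, 0, -1, 0, 0, 0, -1, -1, 0, -1, 0, 0, 0, -1, -1, 0, -1, 0, 0, 0, -1, -1, 0, -1, 0, 0, 0, -1]'

```text
time: 14.28
tool_pos: [509.3, 275.8, 231.8]
tcp_rot: [3.133, -0.002, 1.578]
contact_force: [0.1, -0.6, -0.3]
grip_width: 36.0
```

```bash
python3 -c "
from lib import *
im=capture('scene');crop(im,350,90,500,210,5,'s10.png')
t=capture('top');crop(t,100,170,500,350,2,'t10.png')
print([b for b in lidpx(t,'red',150)],[b for b in lidpx(im,'red',150)],lidpx(t,'yellow',150),lidpx(t,'blue',150))
go(590,-194,251)"
```

```text
[(65, 288.0, 207.5, 4.7), (35, 169.5, 251.0, 7.0)] [(334, 440.5, 157.5, 13.7), (255, 585.5, 93.5, 11.6), (77, 370.5, 203.5, 13.0)] [(659, 461.2, 293.1, 15.1), (69, 332.0, 210.7, 4.8)] [(594, 409.1, 219.8, 14.3), (45, 309.9, 208.9, 4.1)]
t 14.38 pos [511.5 274.7 235. ] units shift [-23.45   3.84  -0.83] rot [ 0.21 -0.05  0.06] F [1.  0.6 0.6] grip 43.8
```

View pics/s10.png

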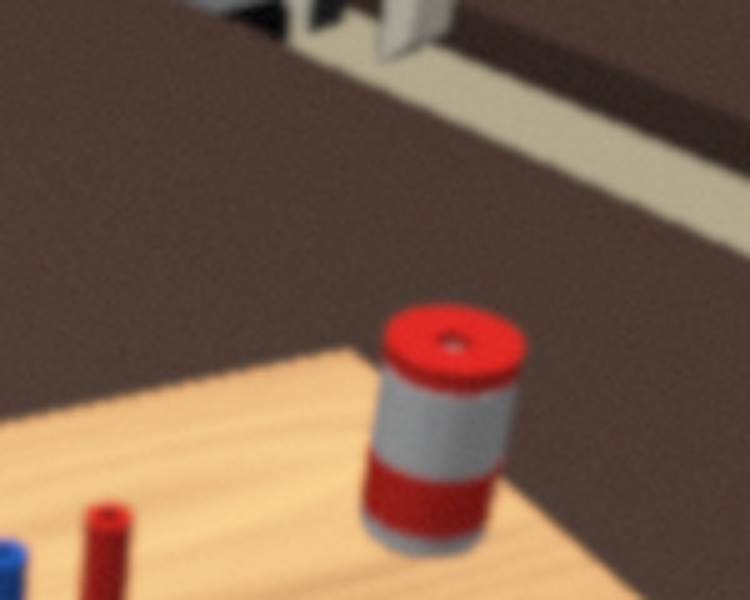

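View pics/t10.png

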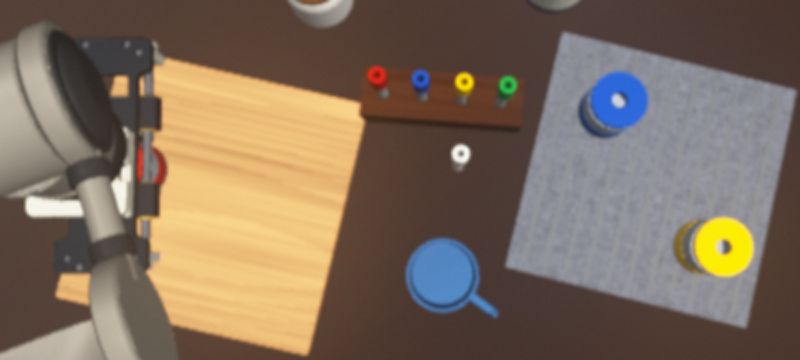

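```bash
python3 -c "
from lib import *
p=at_z('scene',(440.6,158.6),116);print(p)
c=np.array([489,262.]);ex=np.array([.977,-.213]);ey=np.array([.213,.977]);d=p[:2]-c;print(d@ex,d@ey)"
```

```text
[525.72275755 346.66358213 116.        ]
17.8447911321855 90.53826710307726
```

Red's lid is home with the neck hidden. The tumbler now stands at about (526,347), still well on the board. Next is blue, with the +37 mm z offset accounted for.

Emit:
step_arm --moves '[-1, 0.15, 0, 0.2, 0, 0, -1, -1, 0.15, 0, 0, 0, 0, -1, -1, 0.15, 0, 0, 0, 0, -1, -1, 0.15, 0, 0, 0, 0, -1, -1, 0.15, 0, 0, 0, 0, -1, -1, 0.15, 0, 0, 0, 0, -1, -1, 0.15, 0, 0, 0, 0, -1, -1, 0.15, 0, 0, 0, 0, -1]'

```text
time: 15.05
tool_pos: [535.3, 116.0, 228.1]
tcp_rot: [-3.137, -0.008, 1.581]
contact_force: [0.0, 0.1, 0.7]
grip_width: 91.2
```

Emit:
step_arm --moves '[-1, 0.15, 0, 0, 0, 0, -1, -1, 0.15, 0, 0, 0, 0, -1, -1, 0.15, 0, 0, 0, 0, -1, -1, 0.15, 0, 0, 0, 0, -1, -1, 0.15, 0, 0, 0, 0, -1, -1, 0.15, 0, 0, 0, 0, -1, -1, 0.15, 0, 0, 0, 0, -1, -1, 0.15, 0, 0, 0, 0, -1]'

```text
time: 15.72
tool_pos: [560.8, -46.2, 217.3]
tcp_rot: [-3.126, -0.012, 1.583]
contact_force: [-0.2, -0.5, -0.2]
grip_width: 91.4
```

```bash
python3 -c "
from lib import *
go(590.5,-194.5,100)"
```

```text
t 15.72 pos [560.8 -46.2 217.3] units shift [-7.5   1.48  5.76] rot [-0.22 -0.17  0.18] F [-0.2 -0.5 -0.2] grip 91.4
```

Emit:
step_arm --moves '[-1, 0.2, 0, -0.2, -0.2, 0.2, -1, -1, 0.2, 0, 0, 0, 0, -1, -1, 0.2, 0, 0, 0, 0, -1, -1, 0.2, 0, 0, 0, 0, -1, -1, 0.2, 0.3, 0, 0, 0, -1, -1, 0.2, 0.5, 0, 0, 0, -1, -0.8, 0.2, 0.5, 0, 0, 0, -1]'

```text
time: 16.3
tool_pos: [591.3, -185.3, 183.9]
tcp_rot: [-3.137, -0.001, 1.57]
contact_force: [0.3, 0.1, -0.3]
grip_width: 91.7
```

```bash
python3 -c "
from lib import *
go(590.5,-194.5,100)
t=capture('top')
s=capture('scene');crop(s,110,130,400,350,2.7,'s11.png')
for c in ('red','yellow','blue'): print(c,lidpx(t,c,150),lidpx(s,c,150))
for b in lidpx(t,'red',150)[:1]: print(at_z('top',b[1:3],116))
cv2.imwrite('pics/t11.png',t[:,:,::-1])"
```

```text
t 16.3 pos [ 591.3 -185.3  183.9] units shift [-0.46 -0.02  4.2 ] rot [-0.06 -0.01 -0.01] F [ 0.3  0.1 -0.3] grip 91.7
red [(660, 157.1, 251.1, 15.7), (65, 288.0, 207.5, 4.7), (51, 177.5, 258.0, 7.2)] [(334, 440.5, 157.5, 13.7), (255, 585.5, 94.0, 11.7), (77, 370.5, 203.5, 13.0)]
yellow [(69, 332.0, 210.7, 4.8)] [(696, 143.5, 245.0, 18.5), (178, 327.5, 218.5, 13.7), (110, 143.5, 287.5, 8.5)]
blue [(45, 309.9, 208.9, 4.1)] [(714, 239.5, 271.5, 18.8), (27, 350.4, 201.0, 3.6)]
[523.87677647 346.84043179 116.        ]
```

View pics/s11.png

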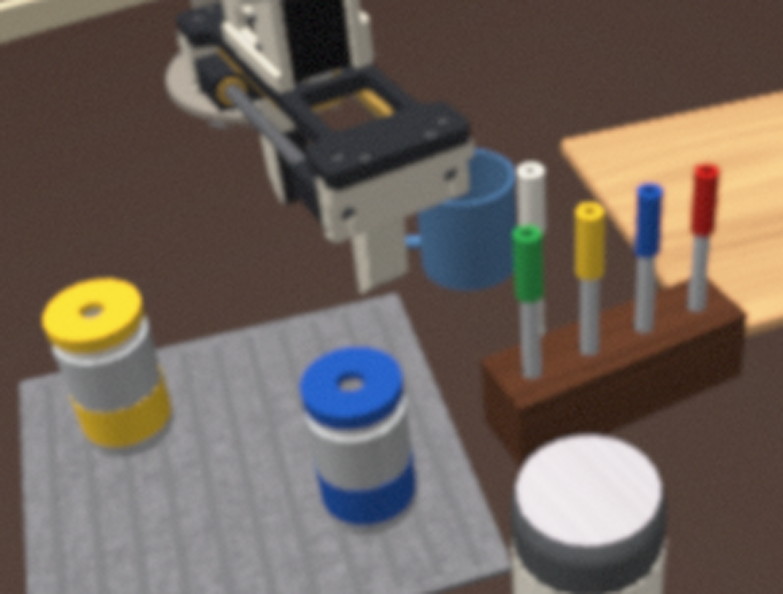

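View pics/t11.png

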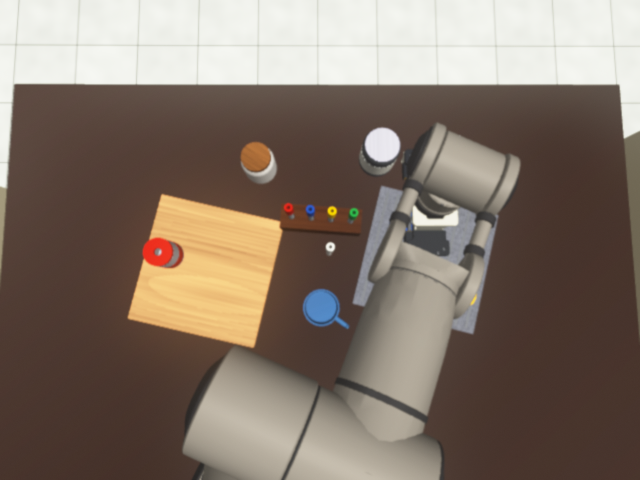

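```bash
python3 -c "
from lib import *
print(proj('scene',[[591.3+46,-185.3,221],[591.3+65,-185.3,221]]),251.9,235.6)
p,e=tri((110+351/2.7,130+382/2.7),(409.4,219.9));print(p,e)"
```

```text
[[250.66176854 231.75205836]
 [257.13525772 238.63358589]] 251.9 235.6
[ 590.54938789 -194.17289901  112.36603702] 2.429146718738851
```

+37 mm agrees with this picture too. Descending on blue.

Emit:
step_arm --moves '[-0.4, 0, 0.8, 0, 0, 0, -1, 0, 0, 0.9, 0, 0, 0, -1, 0, 0, 0.9, 0, 0, 0, -1, 0, 0, 0.9, 0, 0, 0, -1]'

```text
time: 16.73
tool_pos: [592.6, -192.0, 111.7]
tcp_rot: [-3.139, -0.002, 1.568]
contact_force: [0.1, 0.3, 0.5]
grip_width: 91.6
```

```bash
python3 -c "
from lib import *
go(590.5,-194.5,20)"
```

```text
t 16.73 pos [ 592.6 -192.   111.7] units shift [-0.13 -0.1   4.58] rot [-0.03 -0.02 -0.04] F [0.1 0.3 0.5] grip 91.6
```

Emit:
step_arm --moves '[-0.1, -0.1, 0.9, 0, 0, 0, -1, 0, 0, 0.9, 0, 0, 0, -1, 0, 0, 0.9, 0, 0, 0, -1]'

```text
time: 16.98
tool_pos: [590.9, -190.1, 54.7]
tcp_rot: [-3.139, -0.003, 1.57]
contact_force: [-0.2, -0.0, 0.1]
grip_width: 91.8
```

```bash
python3 -c "
from lib import *
go(590.5,-194.5,20)"
```

```text
t 16.98 pos [ 590.9 -190.1   54.7] units shift [-0.23 -0.01  1.73] rot [-0.03 -0.05 -0.01] F [-0.2 -0.   0.1] grip 91.8
```

Emit:
step_arm --moves '[-0.2, 0, 0.7, 0, 0, 0, -1, -0.05, 0, 0.7, 0, 0, 0, -1, 0, 0, 0.15, 0, 0, 0, -1]'

```text
time: 17.23
tool_pos: [588.8, -190.0, 18.0]
tcp_rot: [-3.133, -0.008, 1.572]
contact_force: [1.0, 1.0, -1.1]
grip_width: 92.0
```

```bash
python3 -c "
from lib import *
go(590.5,-194.5,20)
s=capture('scene');crop(s,160,150,360,300,4,'s12.png')"
```

```text
t 17.23 pos [ 588.8 -190.    18. ] units shift [-0.22  0.08 -0.1 ] rot [-0.12 -0.11  0.02] F [ 1.   1.  -1.1] grip 92.0
```

View pics/s12.png

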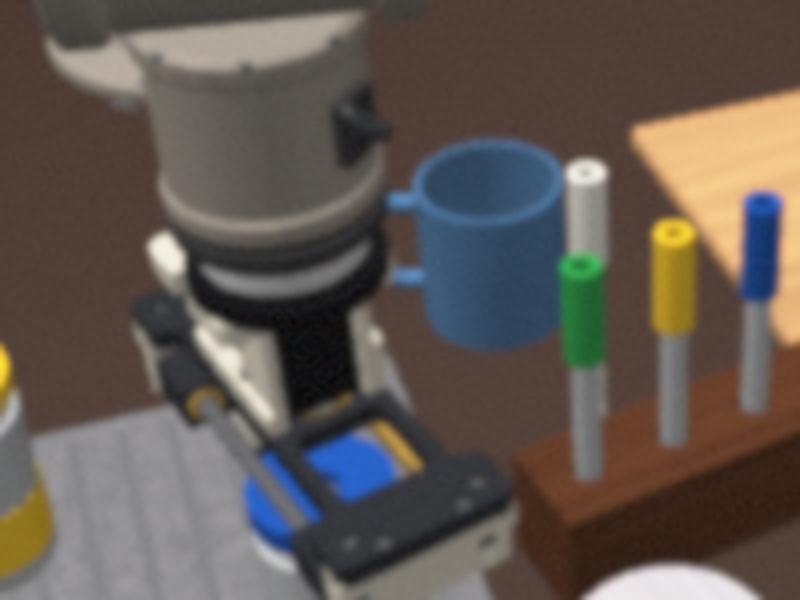

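Emit:
step_arm --moves '[-0.2, 0.08, -0.1, -0.1, -0.1, 0, -1, 0, 0, 0, 0, 0, 0, 1, 0, 0, 0, 0, 0, 0, 1, 0, 0, 0, 0, 0, 0, 1, 0, 0, 0, 0, 0, 0, 1, 0, 0, 0, 0, 0, 0, 1, 0, 0, 0, 0, 0, 0, 1]'

```text
time: 17.87
tool_pos: [593.5, -193.4, 25.2]
tcp_rot: [3.136, 0.002, 1.574]
contact_force: [0.8, -0.1, -2.1]
grip_width: 64.4
```

Emit:
step_arm --moves '[0, 0, 0, 0, 0, 0, 1, 0, 0, 0, 0, 0, 0, 1, 0, 0, 0, 0, 0, 0, 1]'

```text
time: 18.12
tool_pos: [593.1, -193.3, 24.8]
tcp_rot: [3.137, 0.001, 1.574]
contact_force: [-0.0, -0.5, 0.4]
grip_width: 64.5
```

```bash
python3 -c "
from lib import *
go(489,262,225)"
```

```text
t 18.12 pos [ 593.1 -193.3   24.8] units shift [ 22.76  -5.1  -10.07] rot [0.06 0.02 0.04] F [-0.  -0.5  0.4] grip 64.5
```

Blue is held. Lifting and carrying.

Emit:
step_arm --moves '[0, 0, -0.6, 0, 0, 0, 1, 0, 0, -1, 0, 0, 0, 1, 0, 0, -1, 0, 0, 0, 1, 0, 0, -1, 0, 0, 0, 1, 0, 0, -1, 0, 0, 0, 1, 0, 0, -1, 0, 0, 0, 1, 0, 0, -1, 0, 0, 0, 1, 0.5, -0.5, -1, 0, 0, 0, 1]'

```text
time: 18.78
tool_pos: [579.7, -183.0, 181.9]
tcp_rot: [-3.136, -0.003, 1.572]
contact_force: [-0.8, 0.2, -2.3]
grip_width: 64.5
```

Emit:
step_arm --moves '[0.7, -0.5, -1, 0, 0, 0, 1, 1, -0.5, -1, 0, 0, 0, 1, 1, -0.5, -0.4, 0, 0, 0, 1, 1, -0.5, 0, 0, 0, 0, 1, 1, -0.5, 0, 0, 0, 0, 1, 1, -0.3, 0, 0, 0, 0, 1, 1, -0.3, 0, 0, 0, 0, 1, 1, -0.3, 0, 0, 0, 0, 1]'

```text
time: 19.45
tool_pos: [509.3, -26.4, 246.0]
tcp_rot: [3.131, 0.003, 1.566]
contact_force: [0.5, -0.0, -1.7]
grip_width: 64.4
```

```bash
python3 -c "
from lib import *
go(489,262,225)"
```

```text
t 19.45 pos [509.3 -26.4 246. ] units shift [14.42 -1.09  0.99] rot [ 0.15  0.05 -0.06] F [ 0.5 -0.  -1.7] grip 64.4
```

Emit:
step_arm --moves '[1, 0, 0, 0.1, 0, 0, 1, 1, 0, 0, 0, 0, 0, 1, 1, -0.1, 0, 0, 0, 0, 1, 1, -0.1, 0, 0, 0, 0, 1, 1, -0.1, 0, 0, 0, 0, 1, 1, -0.1, 0, 0, 0, 0, 1, 1, -0.1, 0, 0, 0, 0, 1, 1, -0.1, 0, 0, 0, 0, 1]'

```text
time: 20.12
tool_pos: [493.6, 141.7, 253.7]
tcp_rot: [3.132, 0.003, 1.565]
contact_force: [0.4, -0.0, -2.7]
grip_width: 64.4
```

Emit:
step_arm --moves '[1, 0, 0, 0, 0, 0, 1, 1, 0, 0.2, 0, 0, 0, 1, 1, 0, 0.5, 0, 0, 0, 1, 1, 0, 0.8, 0, 0, 0, 1, 1, 0, 0.8, 0, 0, 0, 1]'

```text
time: 20.53
tool_pos: [494.9, 247.3, 215.0]
tcp_rot: [3.12, -0.0, 1.566]
contact_force: [0.3, 0.3, -2.6]
grip_width: 64.3
```

```bash
python3 -c "
from lib import *
go(489,262,40)"
```

```text
t 20.53 pos [494.9 247.3 215. ] units shift [ 0.73 -0.49  8.74] rot [ 0.31  0.   -0.07] F [ 0.3  0.3 -2.6] grip 64.3
```

Emit:
step_arm --moves '[0.4, -0.3, 0.9, 0.3, 0, 0, 1, 0.2, -0.2, 0.9, 0, 0, 0, 1, 0, 0, 0.9, 0, 0, 0, 1, 0, 0, 0.9, 0, 0, 0, 1, 0, 0, 0.9, 0, 0, 0, 1, 0, 0, 0.9, 0, 0, 0, 1]'

```text
time: 21.03
tool_pos: [482.1, 262.9, 104.1]
tcp_rot: [-3.139, -0.001, 1.572]
contact_force: [0.0, -0.5, -2.9]
grip_width: 64.4
```

```bash
python3 -c "
from lib import *
go(489,262,36)"
```

```text
t 21.03 pos [482.1 262.9 104.1] units shift [-0.05  0.35  3.4 ] rot [-0.04 -0.02  0.01] F [ 0.  -0.5 -2.9] grip 64.4
```

Emit:
step_arm --moves '[0, 0.2, 0.8, 0, 0, 0, 1, 0, 0.1, 0.8, 0, 0, 0, 1, 0, 0, 0.7, 0, 0, 0, 1, 0, 0, 0.4, 0, 0, 0, 1]'

```text
time: 21.37
tool_pos: [484.8, 259.9, 45.4]
tcp_rot: [-3.13, 0.002, 1.571]
contact_force: [-1.4, 0.7, -2.8]
grip_width: 64.5
```

```bash
python3 -c "
from lib import *
go(489,262,36)"
```

```text
t 21.37 pos [484.8 259.9  45.4] units shift [0.1  0.21 0.47] rot [-0.16  0.02  0.  ] F [-1.4  0.7 -2.8] grip 64.5
```

Emit:
step_arm --moves '[0, 0, 0.1, -0.15, 0, 0, 1, 0, 0, 0.1, 0, 0, 0, 1]'

```text
time: 21.53
tool_pos: [483.6, 258.7, 39.8]
tcp_rot: [-3.138, 0.003, 1.57]
contact_force: [-0.5, -0.6, -1.9]
grip_width: 64.2
```

Emit:
step_arm --moves '[0, 0, 0.15, 0, 0, 0, 1]'

```text
time: 21.62
tool_pos: [483.8, 258.7, 37.3]
tcp_rot: [-3.138, 0.003, 1.57]
contact_force: [1.0, 0.4, -2.7]
grip_width: 64.3
```

Emit:
step_arm --moves '[0, 0, 0.1, 0, 0, 0, 1]'

```text
time: 21.7
tool_pos: [484.0, 258.7, 35.6]
tcp_rot: [-3.139, 0.003, 1.57]
contact_force: [0.3, 0.0, -2.3]
grip_width: 65.0
```

Emit:
step_arm --moves '[0, 0, 0.1, 0, 0, 0, 1]'

```text
time: 21.78
tool_pos: [484.2, 258.8, 34.7]
tcp_rot: [-3.14, 0.002, 1.57]
contact_force: [-7.7, -2.7, 20.5]
grip_width: 64.2
```

Contact at 34.8 as predicted. Releasing, rising and then closing above the lid.

Emit:
step_arm --moves '[0, 0, -0.05, 0, 0, 0, -1, 0, 0, 0, 0, 0, 0, -1, 0, 0, 0, 0, 0, 0, -1, 0, 0, 0, 0, 0, 0, -1, 0, 0, -0.5, 0, 0, 0, -1, 0, 0, -0.8, 0, 0, 0, -1, 0, 0, -0.8, 0, 0, 0, -1, 0, 0, -0.8, 0, 0, 0, -1]'

```text
time: 22.45
tool_pos: [484.3, 259.0, 97.5]
tcp_rot: [-3.14, 0.002, 1.57]
contact_force: [0.2, 0.2, -0.1]
grip_width: 91.1
```

Emit:
step_arm --moves '[0, 0, -0.5, 0, 0, 0, 1, 0, 0, 0, 0, 0, 0, 1, 0, 0, 0, 0, 0, 0, 1, 0, 0, 0, 0, 0, 0, 1, 0, 0, 0, 0, 0, 0, 1, 0, 0, 0, 0, 0, 0, 1, 0, 0, 0, 0, 0, 0, 1]'

```text
time: 23.03
tool_pos: [485.9, 259.7, 112.3]
tcp_rot: [3.137, -0.0, 1.571]
contact_force: [0.2, -0.3, 0.6]
grip_width: 49.8
```

Emit:
step_arm --moves '[0, 0, 0, 0, 0, 0, 1, 0, 0, 0, 0, 0, 0, 1, 0, 0, 0, 0, 0, 0, 1, 0, 0, 0, 0, 0, 0, 1, 0, 0, 0, 0, 0, 0, 1]'

```text
time: 23.45
tool_pos: [485.1, 259.3, 110.6]
tcp_rot: [3.14, 0.001, 1.571]
contact_force: [-0.9, -0.1, -0.1]
grip_width: 16.1
```

```bash
python3 -c "
from lib import *
go(484,258.7,92)
s=capture('scene');crop(s,330,90,480,210,5,'s13.png')"
```

```text
t 23.45 pos [485.1 259.3 110.6] units shift [-0.03 -0.05  0.93] rot [ 0.02  0.01 -0.  ] F [-0.9 -0.1 -0.1] grip 16.1
```

View pics/s13.png

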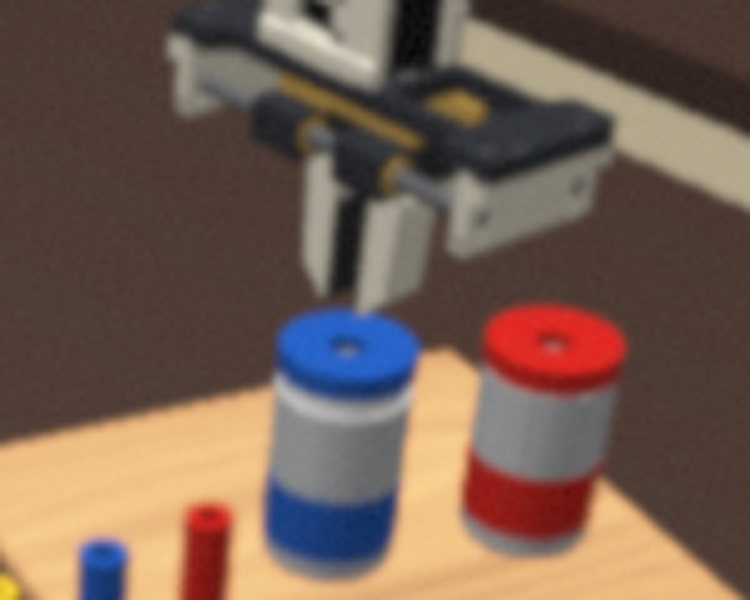

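Blue stands upright with its neck showing and the fingers are above its hole at crop (348,347). Pressing.

Emit:
step_arm --moves '[0, 0, 0.2, 0, 0, 0, 1, 0, 0, 0.2, 0, 0, 0, 1, 0, 0, 0.2, 0, 0, 0, 1, 0, 0, 0.15, 0, 0, 0, 1]'

```text
time: 23.83
tool_pos: [485.5, 259.5, 94.9]
tcp_rot: [3.139, 0.0, 1.571]
contact_force: [0.5, 0.3, -0.0]
grip_width: 0.2
```

Emit:
step_arm --moves '[0, 0, 0.2, 0, 0, 0, 1, 0, 0, 0.2, 0, 0, 0, 1]'

```text
time: 24.0
tool_pos: [485.6, 259.5, 86.1]
tcp_rot: [3.139, 0.0, 1.571]
contact_force: [-1.6, -0.0, 6.2]
grip_width: 0.7
```

Emit:
step_arm --moves '[0, 0, 0.15, 0, 0, 0, 1]'

```text
time: 24.08
tool_pos: [485.6, 259.6, 83.1]
tcp_rot: [3.138, 0.0, 1.571]
contact_force: [-1.5, -0.3, 5.9]
grip_width: 0.5
```

Emit:
step_arm --moves '[0, 0, 0.15, 0, 0, 0, 1]'

```text
time: 24.17
tool_pos: [485.8, 259.6, 80.3]
tcp_rot: [3.138, 0.0, 1.571]
contact_force: [-2.1, -0.8, 6.6]
grip_width: 0.4
```

Emit:
step_arm --moves '[0, 0, 0.15, 0, 0, 0, 1]'

```text
time: 24.25
tool_pos: [486.6, 260.0, 79.3]
tcp_rot: [3.135, -0.001, 1.571]
contact_force: [-8.0, -3.6, 36.8]
grip_width: 0.5
```

Emit:
step_arm --moves '[0, 0, 0.1, 0, 0, 0, 1]'

```text
time: 24.33
tool_pos: [487.7, 260.5, 79.9]
tcp_rot: [3.132, -0.002, 1.571]
contact_force: [-4.7, -0.9, 20.2]
grip_width: 0.4
```

Emit:
step_arm --moves '[0, 0, -0.4, 0, 0, 0, 1, 0, 0, -1, 0, 0, 0, 0, 0, 0, -1, 0, 0, 0, -1, 0, 0, -1, 0, 0, 0, -1, 0, 0, -1, 0, 0, 0, -1, -1, 0, -1, 0, 0, 0, -1, -1, 0, -1, 0, 0, 0, -1, -1, 0, -0.5, 0, 0, 0, -1]'

```text
time: 25.0
tool_pos: [484.5, 201.2, 220.6]
tcp_rot: [3.137, -0.001, 1.576]
contact_force: [0.7, -0.2, 0.7]
grip_width: 42.5
```

```bash
python3 -c "
from lib import *
go(431,-302.5,230)
s=capture('scene');crop(s,330,90,480,210,5,'s14.png')"
```

```text
t 25.0 pos [484.5 201.2 220.6] units shift [-25.17  -2.8   -0.52] rot [ 0.07 -0.02  0.08] F [ 0.7 -0.2  0.7] grip 42.5
```

View pics/s14.png

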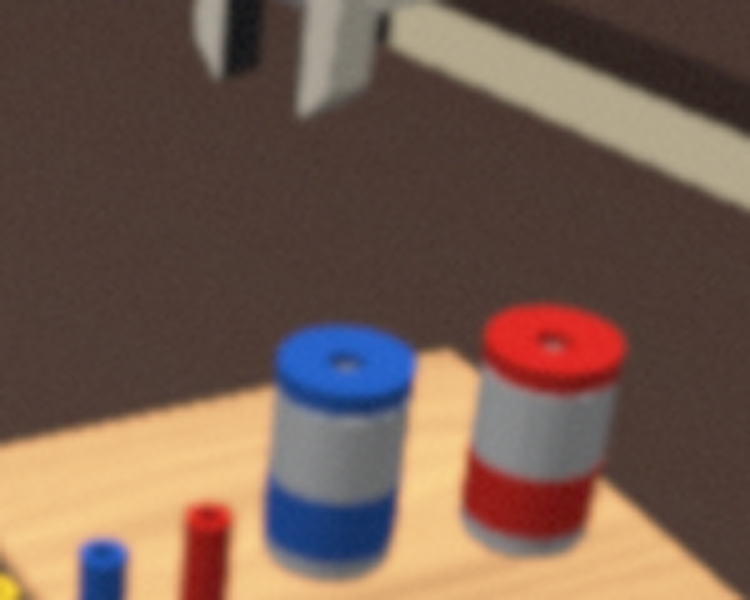

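Both lids are home and blue hasn't shifted. On to yellow.

Emit:
step_arm --moves '[-1, 0, 0, 0, 0, 0, -1, -1, 0, 0, 0, 0, 0, -1, -1, 0, 0, 0, 0, 0, -1, -1, 0, 0, 0, 0, 0, -1, -1, 0, 0, 0, 0, 0, -1, -1, 0, 0, 0, 0, 0, -1, -1, 0, 0, 0, 0, 0, -1, -1, 0, 0, 0, 0, 0, -1]'

```text
time: 25.72
tool_pos: [485.7, 34.2, 220.6]
tcp_rot: [3.133, -0.002, 1.576]
contact_force: [0.2, -0.0, -0.3]
grip_width: 91.7
```

Emit:
step_arm --moves '[-1, 0, 0, 0, 0, 0, -1, -1, 0, 0, 0, 0, 0, -1, -1, 0, 0, 0, 0, 0, -1, -1, 0, 0, 0, 0, 0, -1, -1, 0, 0, 0, 0, 0, -1, -1, 0, 0, 0, 0, 0, -1, -1, 0, 0, 0, 0, 0, -1, -1, 0, 0, 0, 0, 0, -1]'

```text
time: 26.38
tool_pos: [485.3, -132.3, 216.2]
tcp_rot: [3.137, -0.004, 1.576]
contact_force: [-0.7, 0.9, 0.9]
grip_width: 91.5
```

```bash
python3 -c "
from lib import *
go(431,-302.5,100)
s=capture('scene');t=capture('top')
print(lidpx(s,'yellow',150),lidpx(t,'yellow',150),lidpx(t,'blue',150),lidpx(t,'red',150))"
```

```text
t 26.38 pos [ 485.3 -132.3  216.2] units shift [-8.52 -2.78  5.76] rot [ 0.07 -0.06  0.07] F [-0.7  0.9  0.9] grip 91.5
[(692, 143.9, 245.7, 18.4), (176, 327.5, 218.5, 13.7), (110, 144.5, 286.5, 9.2)] [(69, 332.0, 210.7, 4.8), (51, 472.5, 299.5, 6.5)] [(540, 199.5, 270.1, 14.1), (45, 309.9, 208.9, 4.1)] [(658, 157.0, 251.0, 15.6), (65, 288.0, 207.5, 4.7), (47, 176.5, 258.5, 7.9)]
```

Yellow is unmoved (scene blob still at 143.9,245.7). Continuing.

Emit:
step_arm --moves '[-1, -0.35, 0, 0, 0, 0, -1, -1, -0.35, 0, 0, 0, 0, -1, -1, -0.35, 0, 0, 0, 0, -1, -1, -0.35, 0, 0, 0, 0, -1, -1, -0.35, 0, 0, 0, 0, -1, -1, -0.35, 0.3, 0, 0, 0, -1, -1, -0.35, 0.5, 0, 0, 0, -1, -0.7, -0.2, 0.5, 0, 0, 0, -1]'

```text
time: 27.15
tool_pos: [433.7, -286.2, 187.2]
tcp_rot: [3.135, -0.006, 1.578]
contact_force: [0.2, -0.3, -0.1]
grip_width: 91.9
```

```bash
python3 -c "
from lib import *
go(431,-302.5,20)
s=capture('scene');crop(s,60,130,260,280,4,'s15.png');print(lidpx(s,'yellow',150))"
```

```text
t 27.15 pos [ 433.7 -286.2  187.2] units shift [-0.86 -0.2   8.35] rot [ 0.1  -0.09  0.1 ] F [ 0.2 -0.3 -0.1] grip 91.9
[(696, 143.9, 245.7, 18.4), (179, 327.5, 218.5, 13.7), (112, 144.3, 286.3, 8.9)]
```

View pics/s15.png

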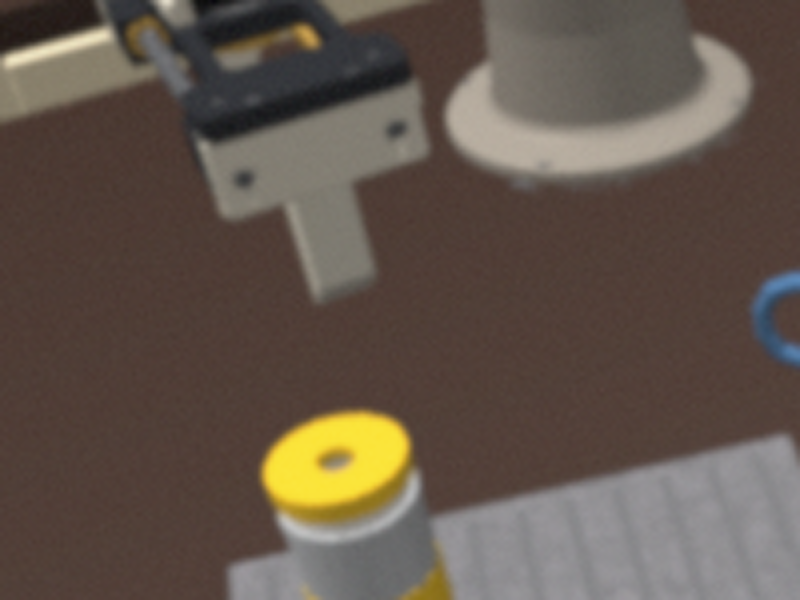

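Emit:
step_arm --moves '[-0.8, -0.1, 0.5, 0, 0, 0, -1, -0.1, -0.1, 0.9, 0, 0, 0, -1, 0, 0, 0.9, 0, 0, 0, -1, 0, 0, 0.9, 0, 0, 0, -1, 0, 0, 0.9, 0, 0, 0, -1]'

```text
time: 27.62
tool_pos: [431.9, -303.9, 102.0]
tcp_rot: [3.132, -0.005, 1.575]
contact_force: [0.4, -0.3, -0.2]
grip_width: 91.8
```

```bash
python3 -c "
from lib import *
go(431,-302.5,20)"
```

```text
t 27.62 pos [ 431.9 -303.9  102. ] units shift [ 0.05 -0.08  4.1 ] rot [ 0.13 -0.08  0.05] F [ 0.4 -0.3 -0.2] grip 91.8
```

Emit:
step_arm --moves '[0, 0, 0.9, 0.1, -0.1, 0.05, -1, 0, 0, 0.9, 0, 0, 0, -1, 0, 0, 0.9, 0, 0, 0, -1]'

```text
time: 27.87
tool_pos: [433.5, -300.5, 45.4]
tcp_rot: [3.139, 0.001, 1.571]
contact_force: [-0.2, 0.4, -0.6]
grip_width: 91.9
```

```bash
python3 -c "
from lib import *
go(431,-302.5,20)"
```

```text
t 27.87 pos [ 433.5 -300.5   45.4] units shift [-0.1  -0.13  1.27] rot [0.03 0.01 0.01] F [-0.2  0.4 -0.6] grip 91.9
```

Emit:
step_arm --moves '[-0.15, -0.1, 0.6, 0, 0, 0, -1, -0.05, 0, 0.4, 0, 0, 0, -1, 0, 0, 0, 0, 0, 0, 1, 0, 0, 0, 0, 0, 0, 1, 0, 0, 0, 0, 0, 0, 1, 0, 0, 0, 0, 0, 0, 1, 0, 0, 0, 0, 0, 0, 1, 0, 0, 0, 0, 0, 0, 1]'

```text
time: 28.53
tool_pos: [432.9, -298.6, 22.9]
tcp_rot: [-3.141, -0.004, 1.574]
contact_force: [-0.6, -0.2, -2.6]
grip_width: 65.5
```

Emit:
step_arm --moves '[0, 0, 0, 0, 0, 0, 1, 0, 0, 0, 0, 0, 0, 1, 0, 0, 0, 0, 0, 0, 1]'

```text
time: 28.78
tool_pos: [432.9, -298.7, 23.5]
tcp_rot: [3.141, -0.003, 1.573]
contact_force: [-0.5, 0.9, -2.1]
grip_width: 65.5
```

```bash
python3 -c "
from lib import *
go(468,175,225)
s=capture('scene');crop(s,60,130,260,280,4,'s16.png')"
```

```text
t 28.78 pos [ 432.9 -298.7   23.5] units shift [23.72  1.82 -9.99] rot [ 0.   -0.05  0.04] F [-0.5  0.9 -2.1] grip 65.5
```

View pics/s16.png

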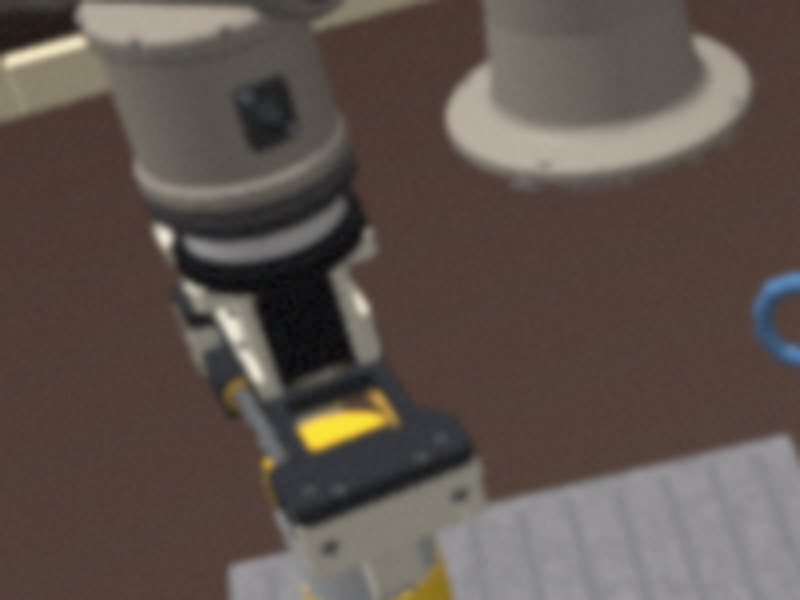

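Yellow is gripped (width 65.5). Lifting and carrying.

Emit:
step_arm --moves '[0, 0, -0.6, 0, 0, 0, 1, 0, 0, -1, 0, 0, 0, 1, 0, 0, -1, 0, 0, 0, 1, 0, 0, -1, 0, 0, 0, 1, 0, 0, -1, 0, 0, 0, 1, 0, 0, -1, 0, 0, 0, 1, 0, 0, -1, 0, 0, 0, 1, 0.5, 0, -1, 0, 0, 0, 1]'

```text
time: 29.5
tool_pos: [429.3, -287.8, 176.1]
tcp_rot: [-3.131, -0.013, 1.571]
contact_force: [-0.3, -1.0, -2.0]
grip_width: 65.4
```

Emit:
step_arm --moves '[1, 0, -1, 0, 0, 0, 1, 1, 0, -1, 0, 0, 0, 1, 1, 0, -0.4, 0, 0, 0, 1, 1, 0, 0, 0, 0, 0, 1, 1, 0.2, 0, 0, 0, 0, 1, 1, 0.2, 0, 0, 0, 0, 1, 1, 0.2, 0, 0, 0, 0, 1, 1, 0.2, 0, 0, 0, 0, 1]'

```text
time: 30.17
tool_pos: [446.2, -125.6, 233.3]
tcp_rot: [-3.139, -0.006, 1.564]
contact_force: [0.5, -0.3, -2.8]
grip_width: 65.5
```

Emit:
step_arm --moves '[1, 0.2, 0, 0, 0, 0, 1, 1, 0.2, 0, 0, 0, 0, 1, 1, 0.2, 0, 0, 0, 0, 1, 1, 0.2, 0, 0, 0, 0, 1, 1, 0.2, 0, 0, 0, 0, 1, 1, 0, 0, 0, 0, 0, 1, 1, 0, 0, 0, 0, 0, 1, 1, 0, 0, 0, 0, 0, 1]'

```text
time: 30.83
tool_pos: [466.3, 42.7, 233.8]
tcp_rot: [-3.138, -0.007, 1.563]
contact_force: [0.0, 0.1, -2.6]
grip_width: 65.5
```

```bash
python3 -c "
from lib import *
go(468,175,225)
s=capture('scene');crop(s,200,60,480,270,2.8,'s17.png')"
```

```text
t 30.83 pos [466.3  42.7 233.8] units shift [6.61 0.04 0.48] rot [-0.06 -0.1  -0.11] F [ 0.   0.1 -2.6] grip 65.5
```

View pics/s17.png

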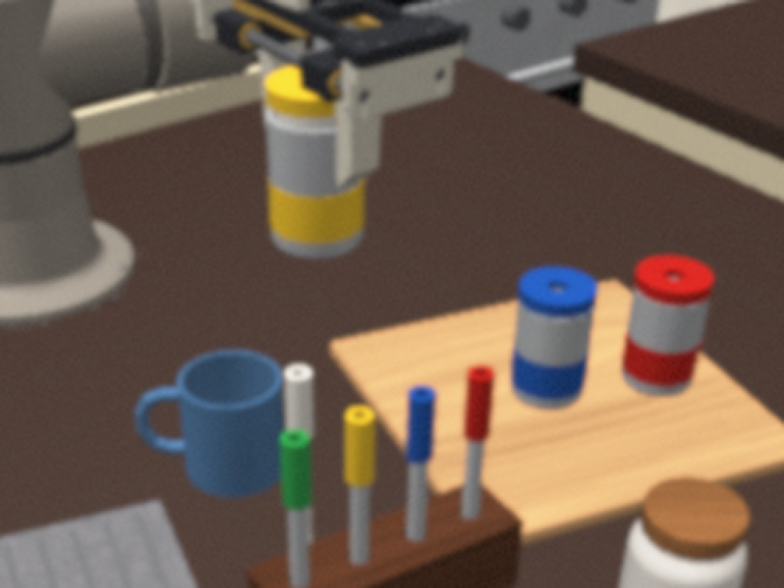

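Emit:
step_arm --moves '[1, 0, 0, 0, 0, 0, 1, 1, 0, 0, 0, 0, 0, 1, 1, 0, 0, 0, 0, 0, 1, 1, 0, 0.5, 0, 0, 0, 1, 1, 0, 0.8, 0, 0, 0, 1, 1, 0, 0.9, 0, 0, 0, 1, 0.4, 0, 0.9, 0, 0, 0, 1, 0, 0, 0.9, 0, 0, 0, 1]'

```text
time: 31.55
tool_pos: [467.9, 181.8, 155.8]
tcp_rot: [3.137, -0.011, 1.566]
contact_force: [0.4, -0.2, -1.5]
grip_width: 65.4
```

```bash
python3 -c "
from lib import *
go(468,177,36)"
```

```text
t 31.55 pos [467.9 181.8 155.8] units shift [-0.31 -0.02  5.99] rot [ 0.07 -0.16 -0.07] F [ 0.4 -0.2 -1.5] grip 65.4
```

Emit:
step_arm --moves '[-0.3, 0, 0.9, 0.07, -0.16, -0.07, 1, 0, 0, 0.9, 0, 0, 0, 1, 0, 0, 0.9, 0, 0, 0, 1, 0, 0, 0.8, 0, 0, 0, 1, 0, 0, 0.7, 0, 0, 0, 1]'

```text
time: 31.97
tool_pos: [466.4, 176.4, 66.7]
tcp_rot: [-3.139, 0.001, 1.574]
contact_force: [-0.1, 0.6, -1.9]
grip_width: 65.1
```

```bash
python3 -c "
from lib import *
go(468,177,34)"
```

```text
t 31.97 pos [466.4 176.4  66.7] units shift [0.03 0.09 1.63] rot [-0.03  0.01  0.05] F [-0.1  0.6 -1.9] grip 65.1
```

Emit:
step_arm --moves '[0, 0, 0.6, 0, 0, 0, 1, 0, 0, 0.4, 0, 0, 0, 1, 0, 0, 0.1, 0, 0, 0, 1]'

```text
time: 32.22
tool_pos: [464.3, 175.4, 40.9]
tcp_rot: [-3.134, 0.002, 1.574]
contact_force: [-0.8, -0.8, -2.6]
grip_width: 65.5
```

Emit:
step_arm --moves '[0, 0, 0.15, 0, 0, 0, 1]'

```text
time: 32.3
tool_pos: [464.4, 175.4, 37.8]
tcp_rot: [-3.134, 0.002, 1.574]
contact_force: [0.1, 0.1, -2.3]
grip_width: 65.4
```

Emit:
step_arm --moves '[0, 0, 0.1, 0, 0, 0, 1]'

```text
time: 32.38
tool_pos: [464.5, 175.3, 35.8]
tcp_rot: [-3.134, 0.002, 1.574]
contact_force: [-0.1, 0.3, -2.1]
grip_width: 65.4
```

Emit:
step_arm --moves '[0, 0, 0.1, 0, 0, 0, 1]'

```text
time: 32.47
tool_pos: [465.0, 175.3, 34.1]
tcp_rot: [-3.135, 0.002, 1.574]
contact_force: [0.1, 0.1, -1.4]
grip_width: 65.4
```

Emit:
step_arm --moves '[0, 0, 0.08, 0, 0, 0, 1]'

```text
time: 32.55
tool_pos: [465.3, 175.4, 32.8]
tcp_rot: [-3.136, 0.002, 1.574]
contact_force: [-0.6, -0.8, -2.1]
grip_width: 65.2
```

Emit:
step_arm --moves '[0, 0, 0.06, 0, 0, 0, 1]'

```text
time: 32.63
tool_pos: [465.5, 175.3, 32.1]
tcp_rot: [-3.137, 0.002, 1.574]
contact_force: [-3.5, -2.9, 11.5]
grip_width: 65.7
```

Emit:
step_arm --moves '[0, 0, -0.03, 0, 0, 0, -1, 0, 0, 0, 0, 0, 0, -1, 0, 0, 0, 0, 0, 0, -1, 0, 0, 0, 0, 0, 0, -1, 0, 0, -0.5, 0, 0, 0, -1, 0, 0, -0.8, 0, 0, 0, -1, 0, 0, -0.8, 0, 0, 0, -1, 0, 0, -0.8, 0, 0, 0, -1]'

```text
time: 33.3
tool_pos: [465.3, 175.4, 93.6]
tcp_rot: [-3.135, 0.002, 1.574]
contact_force: [0.5, 0.5, -0.5]
grip_width: 91.7
```

Emit:
step_arm --moves '[0, 0, -0.6, 0, 0, 0, 1, 0, 0, 0, 0, 0, 0, 1, 0, 0, 0, 0, 0, 0, 1, 0, 0, 0, 0, 0, 0, 1, 0, 0, 0, 0, 0, 0, 1, 0, 0, 0, 0, 0, 0, 1, 0, 0, 0, 0, 0, 0, 1, 0, 0, 0, 0, 0, 0, 1]'

```text
time: 33.97
tool_pos: [466.5, 175.8, 109.6]
tcp_rot: [-3.14, 0.001, 1.574]
contact_force: [-0.0, -0.5, -0.5]
grip_width: 43.1
```

```bash
python3 -c "
from lib import *
go(465.5,172,92)
s=capture('scene');crop(s,320,100,480,220,5,'s18.png')"
```

```text
t 33.97 pos [466.5 175.8 109.6] units shift [-0.19 -0.05  0.88] rot [-0.02  0.01  0.04] F [-0.  -0.5 -0.5] grip 43.1
```

View pics/s18.png

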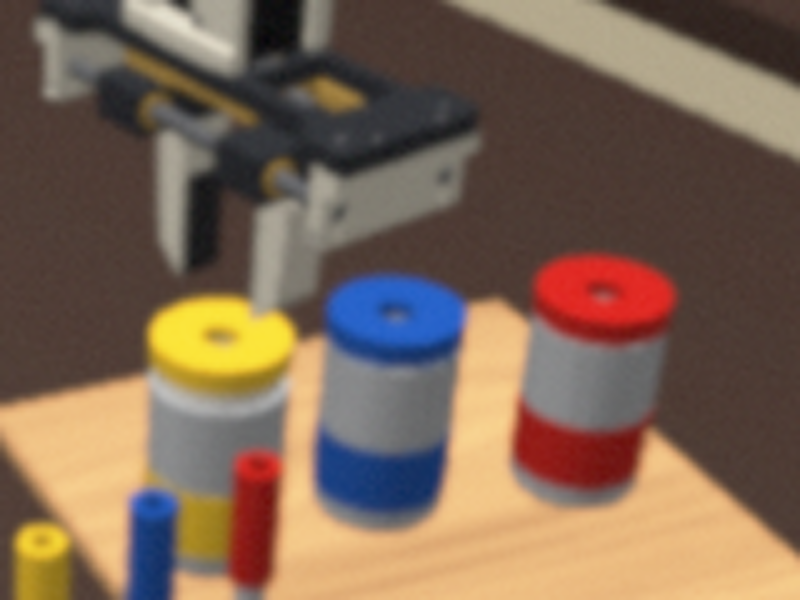

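Yellow stands upright with its hole at crop (222,335), and the fingertip midpoint lies above it. Closing and pressing.

Emit:
step_arm --moves '[-0.08, 0, 0, 0, 0, 0, 1, 0, 0, 0, 0, 0, 0, 1, 0, 0, 0, 0, 0, 0, 1, 0, 0, 0, 0, 0, 0, 1, 0, 0, 0, 0, 0, 0, 1, 0, 0, 0.2, 0, 0, 0, 1, 0, 0, 0.3, 0, 0, 0, 1, 0, 0, 0.2, 0, 0, 0, 1]'

```text
time: 34.68
tool_pos: [466.7, 174.0, 94.5]
tcp_rot: [-3.14, 0.001, 1.574]
contact_force: [0.2, 0.1, 0.4]
grip_width: 0.4
```

Emit:
step_arm --moves '[0, 0, 0.2, 0, 0, 0, 1]'

```text
time: 34.77
tool_pos: [466.6, 174.0, 89.9]
tcp_rot: [-3.14, 0.001, 1.574]
contact_force: [0.8, 0.0, 0.3]
grip_width: 0.3
```

Emit:
step_arm --moves '[0, 0, 0.15, 0, 0, 0, 1]'

```text
time: 34.85
tool_pos: [466.5, 174.0, 86.4]
tcp_rot: [-3.14, 0.001, 1.574]
contact_force: [-2.9, -0.1, 6.9]
grip_width: 0.2
```

Emit:
step_arm --moves '[0, 0, 0.15, 0, 0, 0, 1]'

```text
time: 34.93
tool_pos: [466.6, 174.1, 83.3]
tcp_rot: [-3.14, 0.001, 1.574]
contact_force: [-2.0, -0.3, 7.0]
grip_width: 0.4
```

Emit:
step_arm --moves '[0, 0, 0.15, 0, 0, 0, 1]'

```text
time: 35.02
tool_pos: [466.6, 174.1, 80.4]
tcp_rot: [-3.14, 0.001, 1.574]
contact_force: [-1.5, -0.4, 7.9]
grip_width: 0.2
```

Emit:
step_arm --moves '[0, 0, 0.15, 0, 0, 0, 1]'

```text
time: 35.1
tool_pos: [467.4, 174.4, 79.2]
tcp_rot: [3.14, 0.0, 1.574]
contact_force: [-9.7, -0.9, 42.7]
grip_width: 0.4
```

Emit:
step_arm --moves '[0, 0, 0.1, 0, 0, 0, 1]'

```text
time: 35.18
tool_pos: [468.5, 174.8, 79.7]
tcp_rot: [3.137, -0.001, 1.574]
contact_force: [-7.0, -0.7, 25.8]
grip_width: 0.6
```

Yellow's lid is home. Rising and moving over toward the red straw with the jaws half open.

Emit:
step_arm --moves '[0, 0, -0.4, 0, 0, 0, 1, 0, 0, -1, 0, 0, 0, 0, 0, 0, -1, 0, 0, 0, 0, 0, 0, -1, 0, 0, 0, 0, 0, 0, -1, 0, 0, 0, 0, -0.5, 0.5, -1, 0, 0, 0, 0, -1, 1, -1, 0, 0, 0, 0, -1, 1, 0, 0, 0, 0, 0]'

```text
time: 35.85
tool_pos: [515.3, 127.0, 212.9]
tcp_rot: [3.141, -0.001, 1.581]
contact_force: [0.7, -0.3, 0.2]
grip_width: 42.2
```

Emit:
step_arm --moves '[-1, 1, 0, 0, 0, 0, 0, -1, 1, 0, 0, 0, 0, 0, -0.8, 1, 0, 0, 0, 0, 0, -0.3, 1, 0, 0, 0, 0, 0, 0, 0.5, 0, 0, 0, 0, 0]'

```text
time: 36.27
tool_pos: [611.7, 58.9, 214.0]
tcp_rot: [3.137, -0.0, 1.578]
contact_force: [-0.9, -0.3, 0.7]
grip_width: 45.8
```

```bash
python3 -c "
from lib import *
go(607.5,65,200)
s=capture('scene');t=capture('top')
crop(s,260,100,500,280,3.3,'s19.png');crop(t,110,180,350,350,3.3,'t19.png')
for c in ('red','blue','yellow'): print(c,lidpx(t,c,150),lidpx(s,c,150))"
```

```text
t 36.27 pos [611.7  58.9 214. ] units shift [ 0.31 -0.21  0.7 ] rot [ 0.07 -0.    0.11] F [-0.9 -0.3  0.7] grip 45.8
red [(659, 157.0, 251.0, 15.6), (32, 179.0, 258.0, 6.1)] [(332, 440.5, 157.5, 13.7), (258, 585.5, 94.0, 11.7), (57, 371.3, 193.1, 4.7)]
blue [(524, 199.7, 270.4, 14.1)] [(263, 399.0, 163.0, 13.0), (29, 350.5, 201.0, 3.6)]
yellow [(70, 332.0, 211.0, 5.1)] [(424, 363.9, 171.0, 14.2), (174, 327.5, 218.5, 13.7), (85, 359.2, 204.5, 5.9)]
```

View pics/s19.png

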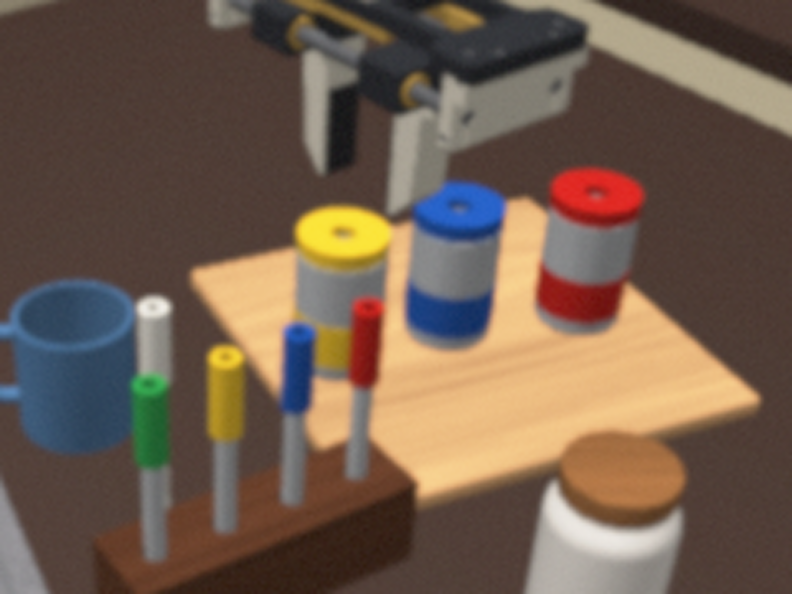

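View pics/t19.png

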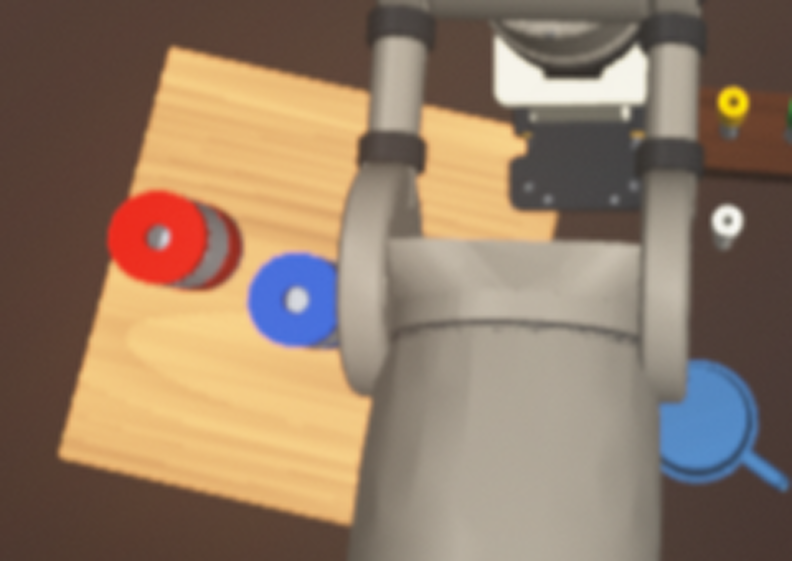

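```bash
python3 -c "
from lib import *
print(proj('scene',[[611.7,58.9,251],[611.7-23,58.9,251],[611.7+23,58.9,251],[608,65,175],[607,64,175]]))
print([(260+a/3.3,100+b/3.3) for a,b in [(325,172),(400,213),(308,160),(418,210),(368,305)]])
# hole positions: top & scene
T={'red':(158,238),'blue':(297,299)}
S={'red':(597,193),'blue':(460,207),'yellow':(344,232)}
for c in S:
  s=(260+S[c][0]/3.3,100+S[c][1]/3.3)
  print(c,'scene',at_z('scene',s,116).round(1), *( [at_z('top',(110+T[c][0]/3.3,180+T[c][1]/3.3),116).round(1),tri(s,(110+T[c][0]/3.3,180+T[c][1]/3.3))] if c in T else []))
"
```

```text
[[372.15093157 156.59602375]
 [363.3025122  151.21202378]
 [381.35560449 162.20551277]
 [370.64165323 192.84463774]
 [369.84468142 192.77267966]]
[(358.4848484848485, 152.12121212121212), (381.21212121212125, 164.54545454545456), (353.33333333333337, 148.4848484848485), (386.6666666666667, 163.63636363636363), (371.5151515151515, 192.42424242424244)]
red scene [525.8 347.6 116. ] [521.7 345.1 116. ] (array([523.31478018, 347.34582491, 114.5277573 ]), np.float64(4.442444936003607))
blue scene [485.4 257.2 116. ] [481.9 254.8 116. ] (array([483.2226798 , 256.67524503, 114.81903334]), np.float64(4.043384433226237))
yellow scene [465.4 172.3 116. ]
```

All three lids are home and step 1 stands. Next I'll take the red straw at about (608,65.5), descending with 46 mm jaws along x.

Emit:
step_arm --moves '[0.3, -0.2, 0.5, 0.07, 0, 0.1, 0, 0, 0, 0.5, 0, 0, 0, 0, 0, 0, 0.5, 0, 0, 0, 0]'

```text
time: 36.62
tool_pos: [605.7, 67.5, 182.3]
tcp_rot: [-3.142, -0.001, 1.572]
contact_force: [0.3, 0.1, 0.7]
grip_width: 45.7
```

```bash
python3 -c "
from lib import *
go(608,65.5,94)
s=capture('scene');crop(s,300,100,460,220,5,'s20.png')"
```

```text
t 36.62 pos [605.7  67.5 182.3] units shift [-0.11  0.12  4.41] rot [-0.   -0.01  0.02] F [0.3 0.1 0.7] grip 45.7
```

View pics/s20.png

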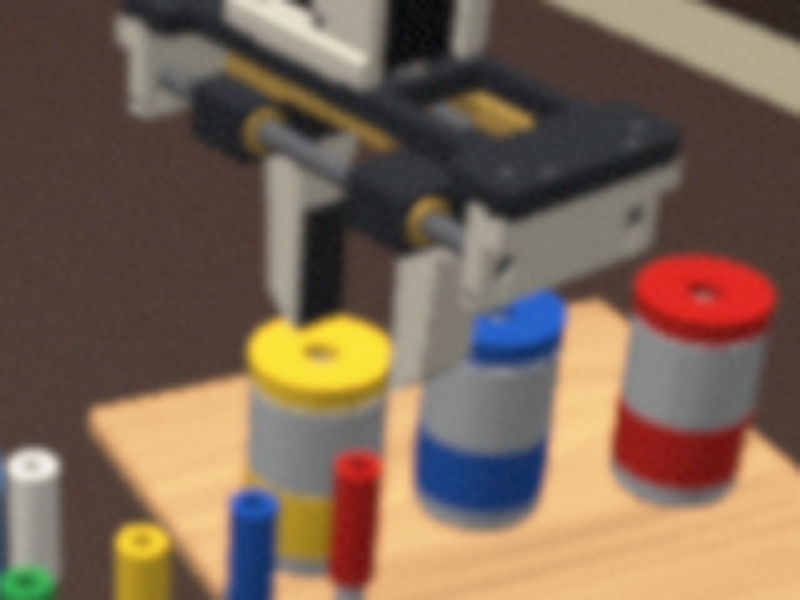

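```bash
python3 -c "
from lib import *
for z in (310,330,350,370): print(z,at_z('top',(284.9,230),z).round(1),proj('top',[[611.7,58.9,z]]))
s=cv2.imread('pics/s20.png')
print(proj('scene',[[605.7,67.5,219],[605.7-23,67.5,219],[605.7+23,67.5,219],[608,65.2,175]]))
print([(300+a/5,100+b/5) for a,b in [(300,325),(400,385),(357,467)]])"
```

```text
310 [543.9  61.7 310. ] [[286.64987208 192.14678734]]
330 [541.4  60.4 330. ] [[285.91578238 189.84168529]]
350 [538.8  59.  350. ] [[285.14721604 187.42835224]]
370 [536.3  57.6 370. ] [[284.34168501 184.89897963]]
[[372.5032853  170.31770794]
 [363.95989791 164.85858122]
 [381.37709724 175.99542334]
 [370.72804241 192.80845681]]
[(360.0, 165.0), (380.0, 177.0), (371.4, 193.4)]
```

Using the left finger's inner corner, the robot and camera agree to about 1 mm. The straw is at about (609,65.5). Descending.

Emit:
step_arm --moves '[-0.1, 0.15, 0.5, 0, 0, 0, 0, 0, 0, 0.5, 0, 0, 0, 0, 0, 0, 0.5, 0, 0, 0, 0]'

```text
time: 36.92
tool_pos: [605.7, 67.3, 147.9]
tcp_rot: [-3.137, -0.001, 1.574]
contact_force: [-0.5, 0.7, 0.1]
grip_width: 45.8
```

```bash
python3 -c "
from lib import *
go(609,65.5,94)
s=capture('scene');crop(s,300,100,460,220,5,'s21.png')"
```

```text
t 36.92 pos [605.7  67.3 147.9] units shift [-0.09  0.18  2.7 ] rot [-0.06 -0.02  0.05] F [-0.5  0.7  0.1] grip 45.8
```

View pics/s21.png

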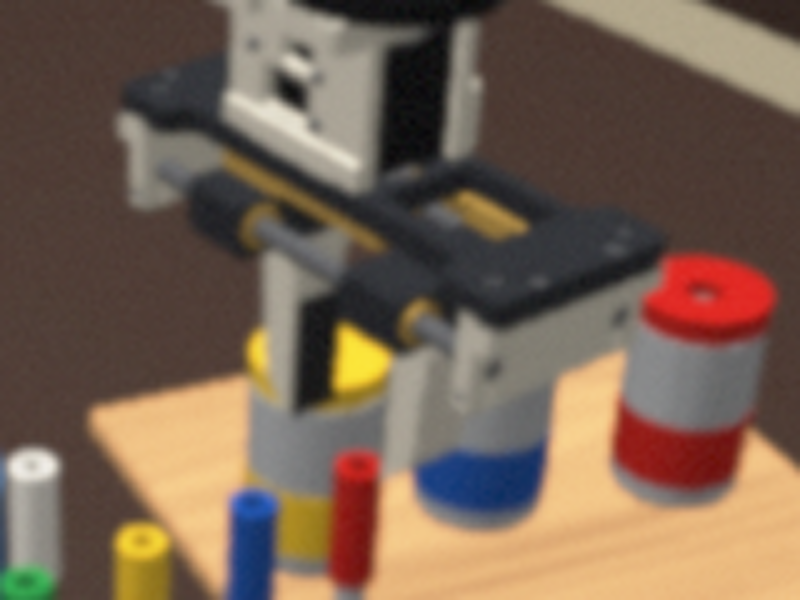

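Emit:
step_arm --moves '[-0.1, 0.2, 0.6, 0, 0, 0, 0, 0, 0.1, 0.6, 0, 0, 0, 0, 0, 0, 0.6, 0, 0, 0, 0, 0, 0, 0.4, 0, 0, 0, 0]'

```text
time: 37.3
tool_pos: [609.7, 65.9, 99.0]
tcp_rot: [-3.134, -0.001, 1.575]
contact_force: [0.2, 0.6, 0.7]
grip_width: 46.0
```

```bash
python3 -c "
from lib import *
go(609,65.5,94)
s=capture('scene');crop(s,300,100,460,220,5,'s22.png')"
```

```text
t 37.3 pos [609.7  65.9  99. ] units shift [-0.02 -0.04  0.25] rot [-0.11 -0.02  0.06] F [0.2 0.6 0.7] grip 46.0
```

View pics/s22.png

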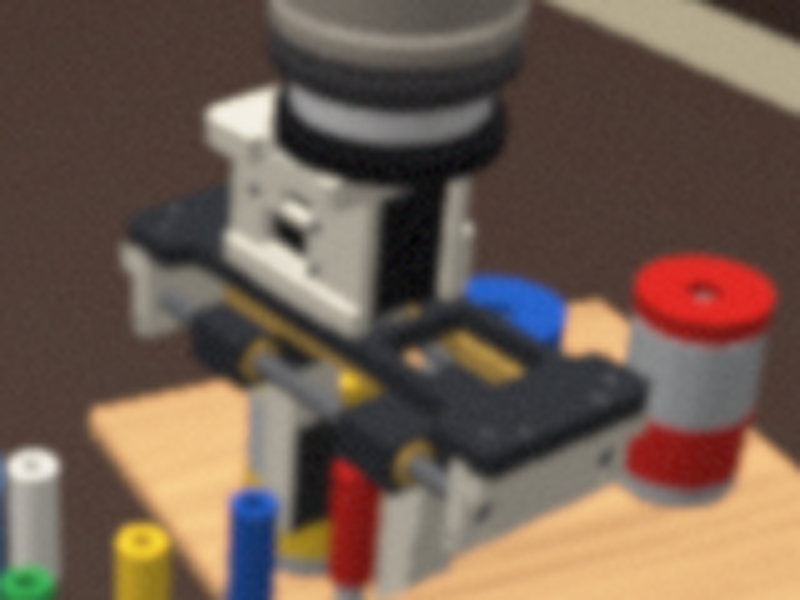

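The straw is between the pads. Levelling and closing.

Emit:
step_arm --moves '[0, 0, 0.1, -0.1, 0, 0.05, 0.2, 0, 0, 0, 0, 0, 0, 0.5, 0, 0, 0, 0, 0, 0, 1, 0, 0, 0, 0, 0, 0, 1, 0, 0, 0, 0, 0, 0, 1, 0, 0, 0, 0, 0, 0, 1, 0, 0, 0, 0, 0, 0, 1]'

```text
time: 37.93
tool_pos: [609.6, 66.2, 97.0]
tcp_rot: [3.141, -0.001, 1.572]
contact_force: [-0.3, -0.8, 0.1]
grip_width: 17.5
```

Emit:
step_arm --moves '[0, 0, 0, 0, 0, 0, 1, 0, 0, 0, 0, 0, 0, 1]'

```text
time: 38.1
tool_pos: [609.9, 66.2, 97.5]
tcp_rot: [3.14, -0.001, 1.572]
contact_force: [0.1, 0.4, -0.2]
grip_width: 17.5
```

```bash
python3 -c "
from lib import *
go(525,348,219)"
```

```text
t 38.1 pos [609.9  66.2  97.5] units shift [14.1  -4.22 -6.06] rot [ 0.02 -0.02  0.01] F [ 0.1  0.4 -0.2] grip 17.5
```

Red straw is gripped at 17.5 mm (mouthpiece 18). The foot's z is reported −87.5, so it should bottom at a reported ~110.5. Lifting straight up.

Emit:
step_arm --moves '[0, 0, -0.5, 0, 0, 0, 1, 0, 0, -0.8, 0, 0, 0, 1, 0, 0, -0.8, 0, 0, 0, 1, 0, 0, -0.8, 0, 0, 0, 1, 0, 0, -1, 0, 0, 0, 1, 0, 0, -1, 0, 0, 0, 1, 0, 0, -1, 0, 0, 0, 1]'

```text
time: 38.68
tool_pos: [607.8, 65.9, 219.4]
tcp_rot: [-3.136, -0.001, 1.571]
contact_force: [0.5, 0.2, -1.1]
grip_width: 17.6
```

Emit:
step_arm --moves '[0.5, 0, -0.6, 0, 0, 0, 1, 1, -0.3, 0, 0, 0, 0, 1, 1, -0.3, 0, 0, 0, 0, 1, 1, -0.3, 0, 0, 0, 0, 1, 1, -0.3, 0, 0, 0, 0, 1, 1, -0.3, 0, 0, 0, 0, 1, 1, -0.3, 0, 0, 0, 0, 1, 1, -0.3, 0, 0, 0, 0, 1]'

```text
time: 39.35
tool_pos: [568.7, 217.0, 246.5]
tcp_rot: [3.129, -0.001, 1.563]
contact_force: [0.5, 0.8, -0.3]
grip_width: 17.4
```

```bash
python3 -c "
from lib import *
go(525,348,219)"
```

```text
t 39.35 pos [568.7 217.  246.5] units shift [ 6.53 -2.25  1.35] rot [ 0.18 -0.02 -0.11] F [ 0.5  0.8 -0.3] grip 17.4
```

Emit:
step_arm --moves '[1, -0.4, 0.2, 0.1, 0, -0.1, 1, 1, -0.4, 0.2, 0, 0, 0, 1, 1, -0.4, 0.2, 0, 0, 0, 1, 1, -0.4, 0.2, 0, 0, 0, 1, 1, -0.3, 0.2, 0, 0, 0, 1, 0.8, 0, 0, 0, 0, 0, 1, 0.3, 0, 0, 0, 0, 0, 1]'

```text
time: 39.93
tool_pos: [527.0, 347.8, 232.6]
tcp_rot: [3.131, -0.004, 1.573]
contact_force: [0.8, -0.5, -0.3]
grip_width: 17.6
```

```bash
python3 -c "
from lib import *
go(525,348,210)
s=capture('scene');crop(s,370,80,490,180,6,'s23.png')
t=capture('top');crop(t,100,200,220,300,6,'t23.png')"
```

```text
t 39.93 pos [527.  347.8 232.6] units shift [ 0.01 -0.11  1.13] rot [ 0.16 -0.06  0.04] F [ 0.8 -0.5 -0.3] grip 17.6
```

View pics/s23.png

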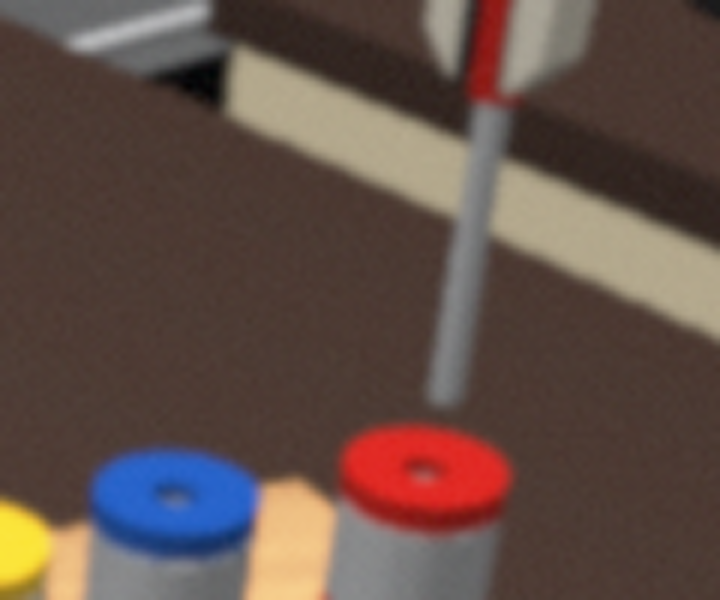

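View pics/t23.png

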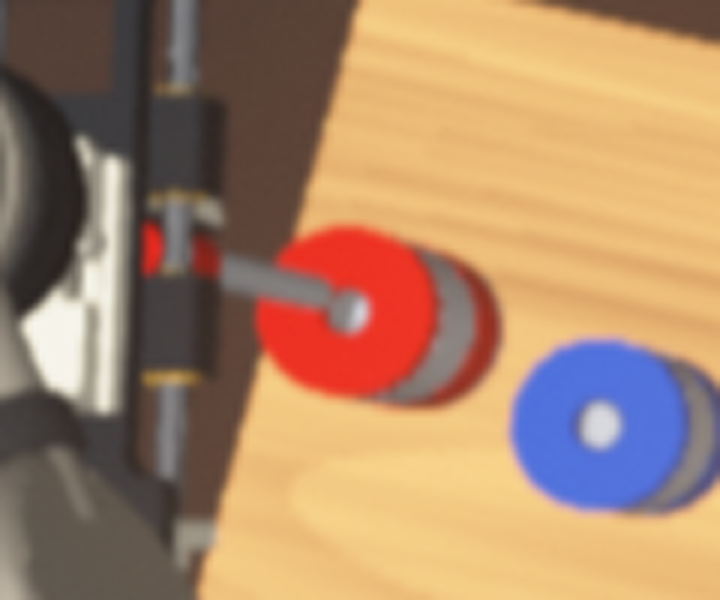

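The top view shows foot (343,310) and hole (352,313) together, and the scene view shows foot (444,402) and hole (427,472). Both can be triangulated.

```bash
cat >> lib.py <<'E'
def fh(sf,tf,sh,th,so,to,k):
    g=lambda p,o:(o[0]+p[0]/k,o[1]+p[1]/k)
    f,e1=tri(g(sf,so),g(tf,to));h,e2=tri(g(sh,so),g(th,to))
    print('foot',f.round(1),e1.round(1),'hole',h.round(1),e2.round(1),'hole-foot',(h-f).round(1))
E
python3 -c "
from lib import *
fh((444,402),(343,310),(427,472),(352,313),(370,80),(100,200),6)
print(proj('scene',[[527,347.8,145]]),proj('top',[[527,347.8,145]]))"
```

```text
foot [524.8 342.5 144.7] 13.1 hole [523.8 346.4 114.4] 6.2 hole-foot [ -0.9   3.9 -30.3]
[[443.41892054 147.17484083]] [[152.1855308  248.44470778]]
```

```bash
python3 -c "
from lib import *
print(get_obs()['tool_pos'],get_obs()['dq'].round(3))
t=capture('top');crop(t,130,220,190,280,12,'t24.png')
s=capture('scene');crop(s,410,110,480,165,10,'s24.png')
print(get_obs()['tool_pos'])"
```

```text
[527.4264209  346.72205181 232.47404488] [-0.035 -0.009  0.022 -0.014 -0.004 -0.015]
[528.02381628 345.00089767 232.27983687]
```

View pics/t24.png

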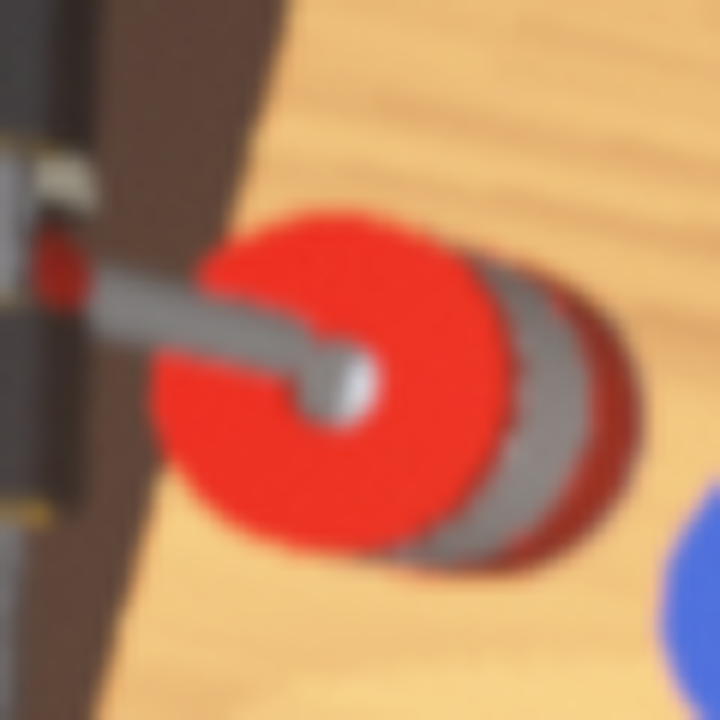

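View pics/s24.png

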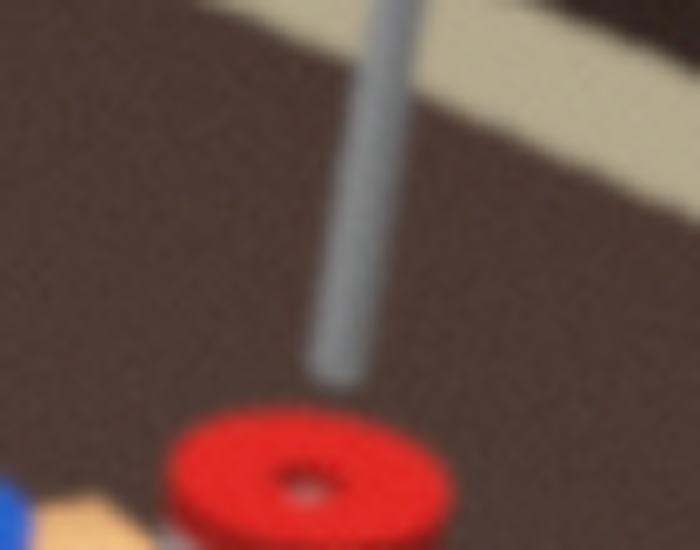

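```bash
python3 -c "
from lib import *
g=lambda a,o,k:(o[0]+a[0]/k,o[1]+a[1]/k)
for tf in [(270,336),(276,340)]:
  print('foot',tri(g((337,380),(410,110),10),g(tf,(130,220),12)))
print('hole',tri(g((308,483),(410,110),10),g((340,385),(130,220),12)))
print(at_z('top',g((340,385),(130,220),12),116),at_z('scene',g((308,483),(410,110),10),116))
go(525,347,210)"
```

```text
foot (array([528.11341496, 347.76099745, 143.42976892]), np.float64(0.1380243871014946))
foot (array([527.82946001, 347.2053108 , 143.34570773]), np.float64(1.3333974724498194))
hole (array([523.47491642, 346.29163496, 115.36697276]), np.float64(4.889683684436759))
[521.76256036 344.15596677 116.        ] [525.02276618 348.07806639 116.        ]
t 40.13 pos [528.  345.  232.3] units shift [ 0.1  -0.16  1.11] rot [ 0.16 -0.04  0.01] F [ 0.4  0.5 -1.1] grip 17.3
```

```bash
python3 -c "
from lib import *
for v in (147.6,148.2):
  for z in (143.5,145): print(v,z,at_z('scene',(443.7,v),z).round(1))
go(524,348.5,210)"
```

```text
147.6 143.5 [526.9 349.2 143.5]
147.6 145 [528.8 346.8 145. ]
148.2 143.5 [528.9 347.  143.5]
148.2 145 [530.7 344.7 145. ]
t 40.13 pos [528.  345.  232.3] units shift [ 0.17 -0.21  1.11] rot [ 0.16 -0.04  0.01] F [ 0.4  0.5 -1.1] grip 17.3
```

Emit:
step_arm --moves '[0.15, -0.15, 0.5, 0.16, -0.04, 0, 1, 0, 0, 0.5, 0, 0, 0, 1, 0, 0, 0, 0, 0, 0, 1]'

```text
time: 40.38
tool_pos: [526.1, 345.3, 211.3]
tcp_rot: [-3.141, 0.001, 1.568]
contact_force: [0.5, -0.5, -0.6]
grip_width: 17.6
```

```bash
python3 -c "
from lib import *
go(524,348.5,208)"
```

```text
t 40.38 pos [526.1 345.3 211.3] units shift [ 0.16 -0.1   0.16] rot [-0.    0.01 -0.05] F [ 0.5 -0.5 -0.6] grip 17.6
```

Emit:
step_arm --moves '[0.16, -0.1, 0, 0, 0, -0.05, 1, 0, 0, 0, 0, 0, 0, 1]'

```text
time: 40.55
tool_pos: [523.9, 347.3, 209.9]
tcp_rot: [-3.139, 0.002, 1.569]
contact_force: [-0.5, 0.7, -1.3]
grip_width: 17.5
```

```bash
python3 -c "
from lib import *
go(524,348.5,208)
t=capture('top');crop(t,130,220,190,280,12,'t25.png')
s=capture('scene');crop(s,410,110,480,165,10,'s25.png')
go(524,348.5,208)"
```

```text
t 40.55 pos [523.9 347.3 209.9] units shift [0.06 0.   0.09] rot [-0.04  0.03 -0.02] F [-0.5  0.7 -1.3] grip 17.5
t 40.65 pos [524.4 347.1 210.4] units shift [ 0.07 -0.02  0.12] rot [-0.02  0.02 -0.02] F [-0.1  0.7  0.5] grip 17.5
```

View pics/t25.png

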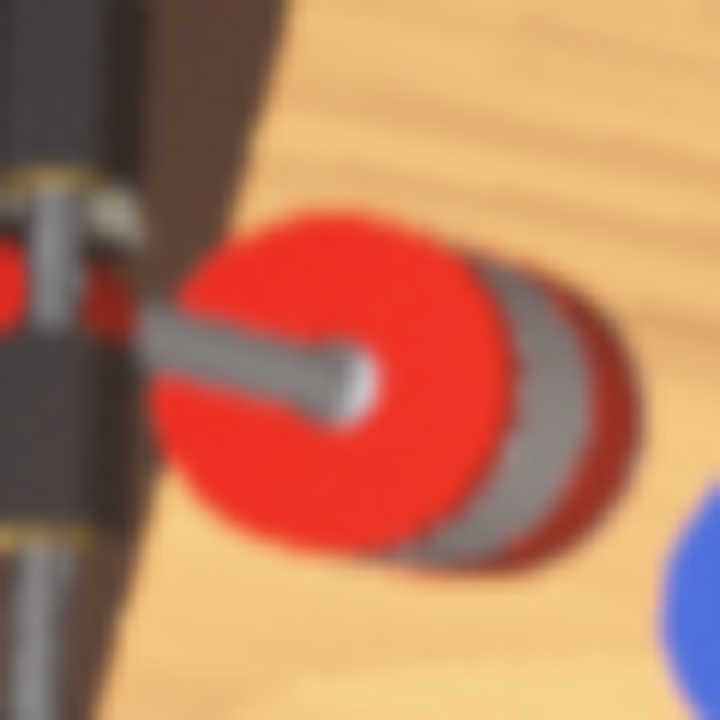

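View pics/s25.png

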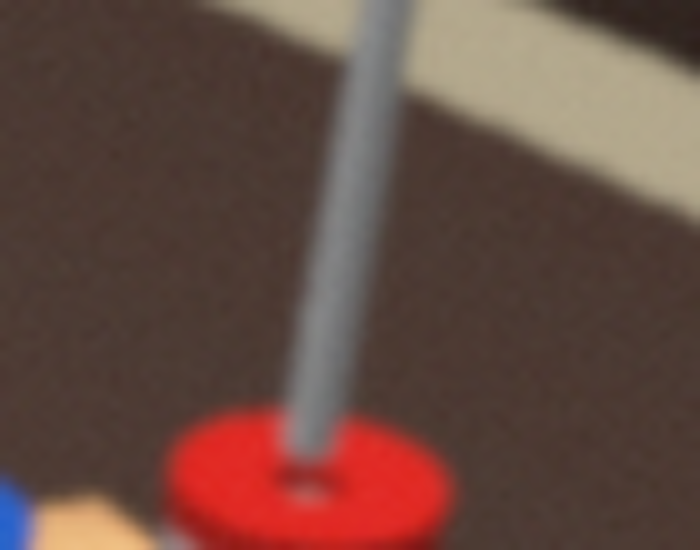

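The scene view says the residual is under 1 mm, and the top view says about 2 mm toward −y. I'll nudge −1 mm in y and descend gently, watching the force.

Emit:
step_arm --moves '[-0.05, 0, 0.2, 0, 0, 0, 1, 0, 0, 0.15, 0, 0, 0, 1]'

```text
time: 40.82
tool_pos: [525.0, 346.2, 204.1]
tcp_rot: [3.141, 0.001, 1.569]
contact_force: [-0.4, 0.6, -0.5]
grip_width: 17.2
```

Emit:
step_arm --moves '[0, 0, 0.15, 0, 0, 0, 1]'

```text
time: 40.9
tool_pos: [525.1, 346.2, 201.1]
tcp_rot: [3.14, 0.0, 1.569]
contact_force: [-0.9, 0.1, -0.4]
grip_width: 17.6
```

Emit:
step_arm --moves '[0, 0, 0.15, 0, 0, 0, 1]'

```text
time: 40.98
tool_pos: [525.1, 346.2, 197.8]
tcp_rot: [3.14, 0.0, 1.569]
contact_force: [-0.9, 0.1, -0.4]
grip_width: 17.3
```

No force with the foot already below the lid top, so it's in the hole. Continuing down to a reported ~111.

Emit:
step_arm --moves '[0, 0, 0.25, 0, 0, 0, 1, 0, 0, 0.25, 0, 0, 0, 1, 0, 0, 0.25, 0, 0, 0, 1]'

```text
time: 41.23
tool_pos: [525.1, 346.7, 181.8]
tcp_rot: [3.14, -0.001, 1.57]
contact_force: [0.7, -0.1, 0.1]
grip_width: 17.6
```

Emit:
step_arm --moves '[0, 0, 0.4, 0, 0, 0, 1, 0, 0, 0.4, 0, 0, 0, 1, 0, 0, 0.4, 0, 0, 0, 1]'

```text
time: 41.48
tool_pos: [525.2, 346.8, 155.7]
tcp_rot: [3.139, -0.001, 1.57]
contact_force: [-0.4, -0.2, -0.5]
grip_width: 17.2
```

```bash
python3 -c "
from lib import *
go(524.8,346.2,111)"
```

```text
t 41.48 pos [525.2 346.8 155.7] units shift [-0.03 -0.03  2.23] rot [ 0.04 -0.01 -0.02] F [-0.4 -0.2 -0.5] grip 17.2
```

Emit:
step_arm --moves '[0, 0, 0.5, 0, 0, 0, 1, 0, 0, 0.5, 0, 0, 0, 1, 0, 0, 0.4, 0, 0, 0, 1, 0, 0, 0.3, 0, 0, 0, 1]'

```text
time: 41.82
tool_pos: [524.5, 346.4, 116.3]
tcp_rot: [3.141, 0.0, 1.57]
contact_force: [1.1, -0.1, -0.6]
grip_width: 17.4
```

Emit:
step_arm --moves '[0, 0, 0.2, 0, 0, 0, 1]'

```text
time: 41.9
tool_pos: [524.3, 346.3, 111.1]
tcp_rot: [-3.141, 0.001, 1.57]
contact_force: [-0.3, 0.3, 0.9]
grip_width: 17.6
```

Emit:
step_arm --moves '[0, 0, 0.1, 0, 0, 0, 1]'

```text
time: 41.98
tool_pos: [524.3, 346.4, 108.5]
tcp_rot: [-3.141, 0.001, 1.57]
contact_force: [-1.5, 1.1, 14.8]
grip_width: 17.5
```

Emit:
step_arm --moves '[0, 0, 0.1, 0, 0, 0, 1]'

```text
time: 42.07
tool_pos: [525.0, 346.9, 108.2]
tcp_rot: [3.14, -0.001, 1.57]
contact_force: [-4.4, -2.4, 21.1]
grip_width: 17.0
```

The foot stands on the bottom (contact at ~109). Releasing and rising.

Emit:
step_arm --moves '[0, 0, -0.05, 0, 0, 0, 0.2, 0, 0, 0, 0, 0, 0, 0, 0, 0, 0, 0, 0, 0, 0, 0, 0, 0, 0, 0, 0, 0, 0, 0, -0.5, 0, 0, 0, 0, 0, 0, -0.8, 0, 0, 0, 0, 0, 0, -1, 0, 0, 0, 0, 0, 0, -1, 0, 0, 0, 0]'

```text
time: 42.73
tool_pos: [523.2, 345.4, 175.2]
tcp_rot: [-3.136, 0.003, 1.57]
contact_force: [1.1, -0.2, 0.8]
grip_width: 46.0
```

Emit:
step_arm --moves '[0, 0, -1, 0, 0, 0, 0, -0.5, 0.2, -0.8, 0, 0, 0, 0, -1, 0.3, 0, 0, 0, 0, 0, -1, 0.3, 0, 0, 0, 0, 0, -1, 0.3, 0, 0, 0, 0, 0, -1, 0.3, 0, 0, 0, 0, 0, -1, 0.3, 0, 0, 0, 0, 0, -1, 0.3, 0, 0, 0, 0, 0]'

```text
time: 43.4
tool_pos: [565.7, 216.2, 225.6]
tcp_rot: [3.133, -0.003, 1.577]
contact_force: [-0.8, 0.2, 0.3]
grip_width: 46.1
```

```bash
python3 -c "
from lib import *
go(605,20.8,180)
s=capture('scene');crop(s,270,80,500,260,3.4,'s26.png')"
```

```text
t 43.4 pos [565.7 216.2 225.6] units shift [-9.79  1.88  2.26] rot [ 0.13 -0.05  0.09] F [-0.8  0.2  0.3] grip 46.1
```

View pics/s26.png

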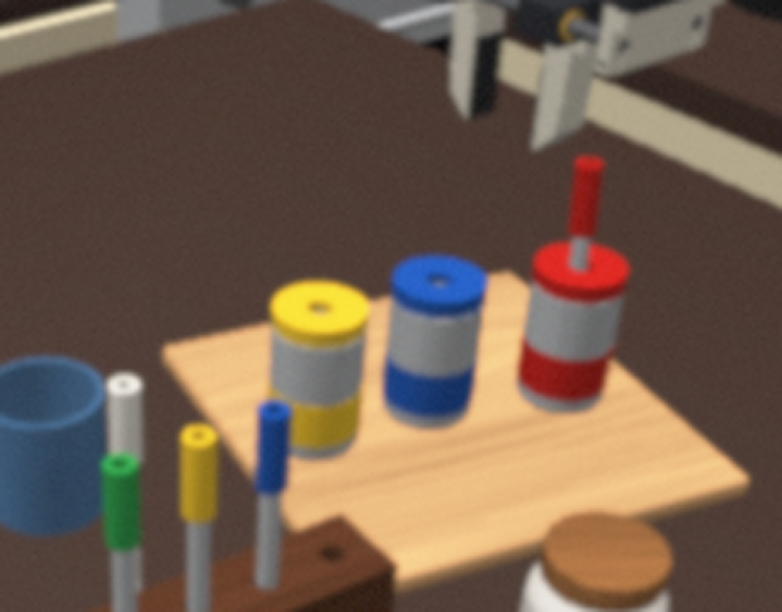

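The red straw stands in the red tumbler. Next is the blue straw at about (605.5,21).

Emit:
step_arm --moves '[-1, 0.2, 0, 0.1, 0, 0.1, 0, -1, 0.2, 0, 0, 0, 0, 0, -1, 0.2, 0, 0, 0, 0, 0, -1, 0.2, 0, 0, 0, 0, 0, -1, 0.2, 0, 0, 0, 0, 0, -1, 0.2, 0, 0, 0, 0, 0, -1, 0.2, 0, 0, 0, 0, 0, -1, 0.2, 0, 0, 0, 0, 0]'

```text
time: 44.12
tool_pos: [599.7, 47.2, 231.1]
tcp_rot: [3.135, -0.002, 1.569]
contact_force: [-0.2, -0.2, 0.2]
grip_width: 46.0
```

```bash
python3 -c "
from lib import *
go(605.5,21,180)"
```

```text
t 44.12 pos [599.7  47.2 231.1] units shift [-1.31  0.28  2.56] rot [ 0.09 -0.03 -0.03] F [-0.2 -0.2  0.2] grip 46.0
```

Emit:
step_arm --moves '[-0.9, 0.2, 0.3, 0.1, 0, 0, 0, -0.3, 0.1, 0.5, 0, 0, 0, 0, 0, 0, 0.5, 0, 0, 0, 0, 0, 0, 0.5, 0, 0, 0, 0, 0, 0, 0.5, 0, 0, 0, 0]'

```text
time: 44.53
tool_pos: [607.7, 19.3, 186.1]
tcp_rot: [3.136, -0.001, 1.564]
contact_force: [-0.3, 0.3, -1.0]
grip_width: 45.9
```

```bash
python3 -c "
from lib import *
go(605.5,21,95)"
```

```text
t 44.53 pos [607.7  19.3 186.1] units shift [ 0.08 -0.14  4.56] rot [ 0.09 -0.02 -0.1 ] F [-0.3  0.3 -1. ] grip 45.9
```

Emit:
step_arm --moves '[0.08, -0.1, 0.5, 0.09, 0, -0.1, 0, 0, 0, 0.5, 0, 0, 0, 0, 0, 0, 0.5, 0, 0, 0, 0]'

```text
time: 44.78
tool_pos: [603.8, 24.9, 152.2]
tcp_rot: [-3.138, -0.003, 1.575]
contact_force: [1.1, -0.8, -0.6]
grip_width: 45.8
```

```bash
python3 -c "
from lib import *
go(605.5,21,95)
s=capture('scene');crop(s,270,120,430,240,5,'s27.png')"
```

```text
t 44.78 pos [603.8  24.9 152.2] units shift [-0.2   0.1   2.86] rot [-0.05 -0.04  0.06] F [ 1.1 -0.8 -0.6] grip 45.8
```

View pics/s27.png

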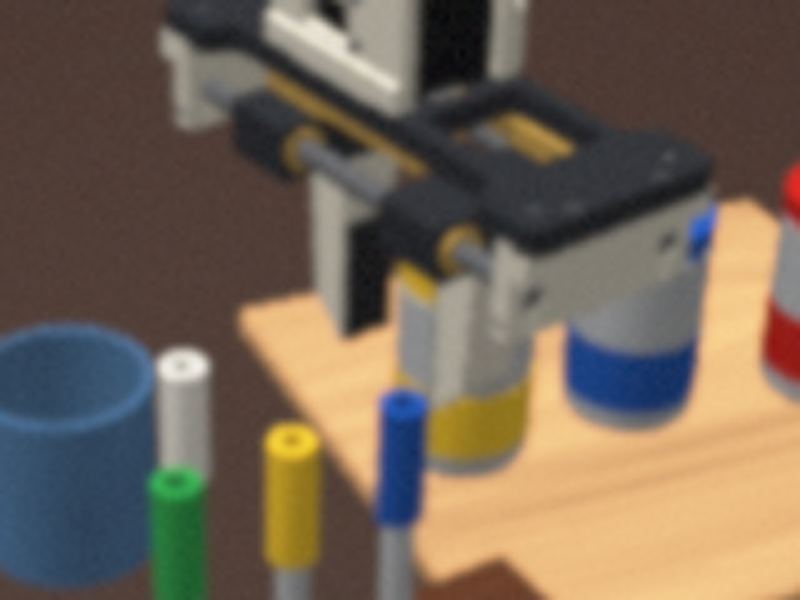

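Emit:
step_arm --moves '[-0.2, 0.05, 0.3, 0, 0, 0.05, 0, 0, 0.1, 0.5, 0, 0, 0, 0]'

```text
time: 45.0
tool_pos: [605.5, 22.5, 133.4]
tcp_rot: [-3.135, -0.003, 1.574]
contact_force: [0.7, 0.3, -0.3]
grip_width: 46.2
```

```bash
python3 -c "
from lib import *
go(605.5,21,95)"
```

```text
t 45.0 pos [605.5  22.5 133.4] units shift [-0.08  0.01  1.92] rot [-0.1  -0.05  0.04] F [ 0.7  0.3 -0.3] grip 46.2
```

Emit:
step_arm --moves '[-0.1, 0.05, 0.5, -0.1, -0.05, 0, 0, 0, 0, 0.5, 0, 0, 0, 0, 0, 0, 0.5, 0, 0, 0, 0, 0, 0, 0.25, 0, 0, 0, 0]'

```text
time: 45.33
tool_pos: [606.8, 21.0, 94.2]
tcp_rot: [-3.142, -0.0, 1.574]
contact_force: [-0.0, 0.8, -0.4]
grip_width: 45.9
```

```bash
python3 -c "
from lib import *
go(605.5,21,95)
s=capture('scene');crop(s,270,120,430,240,5,'s28.png')"
```

```text
t 45.33 pos [606.8  21.   94.2] units shift [ 0.   -0.06 -0.04] rot [-0.   -0.    0.04] F [-0.   0.8 -0.4] grip 45.9
```

View pics/s28.png

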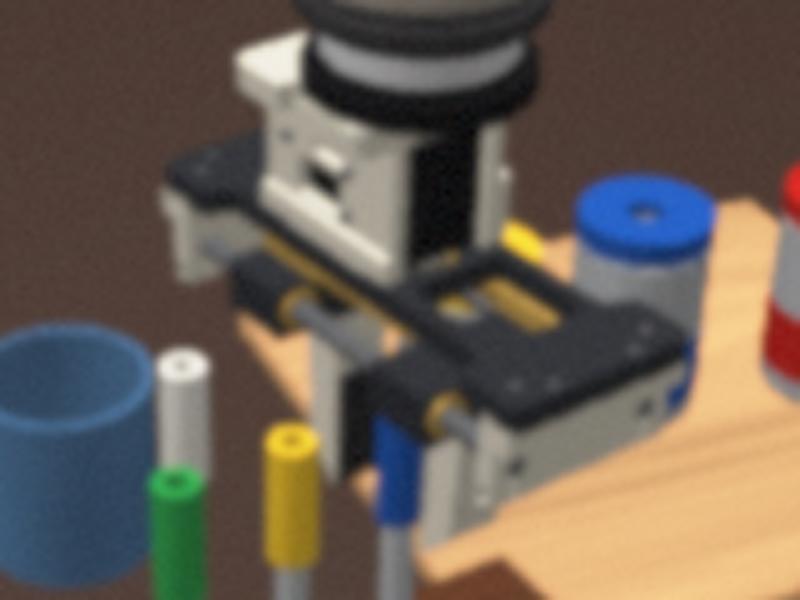

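The blue straw is between the pads. Closing.

Emit:
step_arm --moves '[0, -0.05, 0, 0, 0, 0, 0.2, 0, 0, 0, 0, 0, 0, 0.5, 0, 0, 0, 0, 0, 0, 1, 0, 0, 0, 0, 0, 0, 1, 0, 0, 0, 0, 0, 0, 1, 0, 0, 0, 0, 0, 0, 1, 0, 0, 0, 0, 0, 0, 1, 0, 0, 0, 0, 0, 0, 1]'

```text
time: 46.05
tool_pos: [606.5, 20.9, 95.2]
tcp_rot: [3.14, -0.0, 1.574]
contact_force: [0.3, -0.3, -0.1]
grip_width: 17.3
```

```bash
python3 -c "
from lib import *
go(484.5,258,219)"
```

```text
t 46.05 pos [606.5  20.9  95.2] units shift [11.87 -6.06 -6.2 ] rot [ 0.02 -0.    0.04] F [ 0.3 -0.3 -0.1] grip 17.3
```

Emit:
step_arm --moves '[0, 0, -0.5, 0, 0, 0, 1, 0, 0, -0.8, 0, 0, 0, 1, 0, 0, -0.8, 0, 0, 0, 1, 0, 0, -0.8, 0, 0, 0, 1, 0, 0, -1, 0, 0, 0, 1, 0, 0, -1, 0, 0, 0, 1, 0, 0, -1, 0, 0, 0, 1, 0.4, -0.2, -0.6, 0, 0, 0, 1]'

```text
time: 46.72
tool_pos: [601.4, 27.9, 232.6]
tcp_rot: [-3.14, 0.0, 1.572]
contact_force: [-0.7, -0.1, 0.2]
grip_width: 17.5
```

Emit:
step_arm --moves '[1, -0.5, 0, 0, 0, 0, 1, 1, -0.5, 0, 0, 0, 0, 1, 1, -0.5, 0, 0, 0, 0, 1, 1, -0.5, 0, 0, 0, 0, 1, 1, -0.5, 0, 0, 0, 0, 1, 1, -0.5, 0, 0, 0, 0, 1, 1, -0.5, 0, 0, 0, 0, 1, 1, -0.5, 0, 0, 0, 0, 1]'

```text
time: 47.38
tool_pos: [521.4, 190.8, 244.3]
tcp_rot: [3.126, 0.0, 1.565]
contact_force: [1.3, -0.1, -0.9]
grip_width: 17.3
```

```bash
python3 -c "
from lib import *
go(484.5,258,215)"
```

```text
t 47.38 pos [521.4 190.8 244.3] units shift [ 3.35 -1.89  1.43] rot [ 0.22  0.01 -0.08] F [ 1.3 -0.1 -0.9] grip 17.3
```

Emit:
step_arm --moves '[1, -0.6, 0.2, 0.2, 0, -0.1, 1, 1, -0.6, 0.2, 0, 0, 0, 1, 0.8, -0.4, 0.3, 0, 0, 0, 1, 0.3, -0.1, 0.3, 0, 0, 0, 1, 0, 0, 0, 0, 0, 0, 1]'

```text
time: 47.8
tool_pos: [483.9, 259.4, 228.5]
tcp_rot: [3.136, -0.002, 1.578]
contact_force: [0.4, 0.4, -0.8]
grip_width: 17.5
```

```bash
python3 -c "
from lib import *
go(484.5,258,208)"
```

```text
t 47.8 pos [483.9 259.4 228.5] units shift [-0.07  0.02  1.02] rot [ 0.09 -0.03  0.1 ] F [ 0.4  0.4 -0.8] grip 17.5
```

Emit:
step_arm --moves '[-0.07, 0.02, 0.5, 0.09, -0.03, 0.1, 1, 0, 0, 0.4, 0, 0, 0, 1, 0, 0, 0, 0, 0, 0, 1]'

```text
time: 48.05
tool_pos: [485.8, 256.4, 210.0]
tcp_rot: [3.14, 0.0, 1.569]
contact_force: [-0.5, 0.1, -0.5]
grip_width: 17.4
```

```bash
python3 -c "
from lib import *
go(484.5,258,208)
t=capture('top');crop(t,170,240,230,300,12,'t29.png')
s=capture('scene');crop(s,365,115,435,170,10,'s29.png')
go(484.5,258,208)"
```

```text
t 48.05 pos [485.8 256.4 210. ] units shift [ 0.08 -0.06  0.1 ] rot [ 0.02  0.01 -0.02] F [-0.5  0.1 -0.5] grip 17.4
t 48.15 pos [486.2 256.5 211.1] units shift [ 0.07 -0.09  0.16] rot [ 0.04 -0.   -0.03] F [ 0.7  0.2 -0.1] grip 17.4
```

View pics/t29.png

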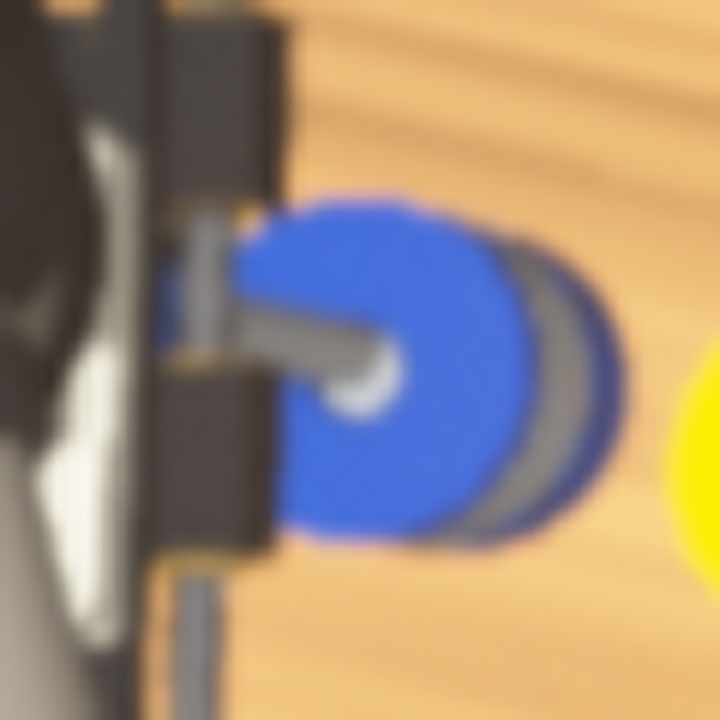

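View pics/s29.png

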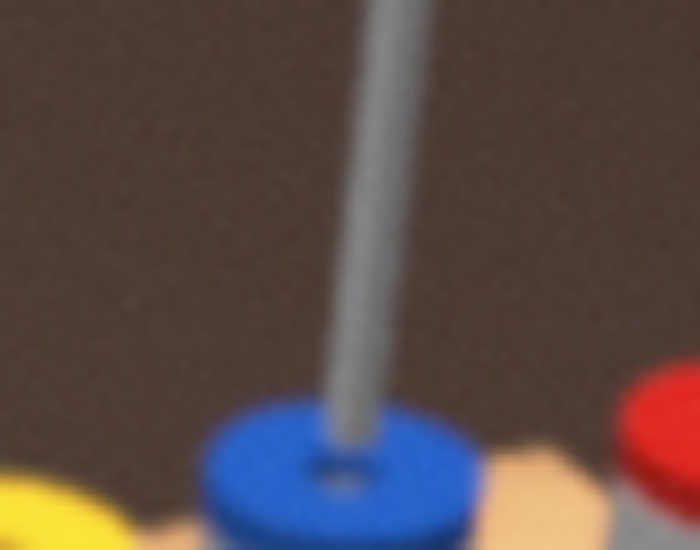

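Both views agree the straw needs about −2.5 mm in x and +1 mm in y.

Emit:
step_arm --moves '[0.06, -0.13, 0.1, 0, 0, 0, 1, 0, 0, 0, 0, 0, 0, 1]'

```text
time: 48.32
tool_pos: [484.3, 256.7, 209.2]
tcp_rot: [3.139, -0.0, 1.567]
contact_force: [0.6, -0.7, -0.4]
grip_width: 17.2
```

```bash
python3 -c "
from lib import *
go(483.7,257.5,208)
t=capture('top');crop(t,170,240,230,300,12,'t30.png')
s=capture('scene');crop(s,365,115,435,170,10,'s30.png')
go(483.7,257.5,208)"
```

```text
t 48.32 pos [484.3 256.7 209.2] units shift [ 0.04 -0.03  0.06] rot [ 0.04 -0.   -0.05] F [ 0.6 -0.7 -0.4] grip 17.2
t 48.42 pos [484.8 256.8 209.7] units shift [ 0.03 -0.05  0.08] rot [ 0.06 -0.01 -0.05] F [ 0.  -0.8 -0.8] grip 17.6
```

View pics/t30.png

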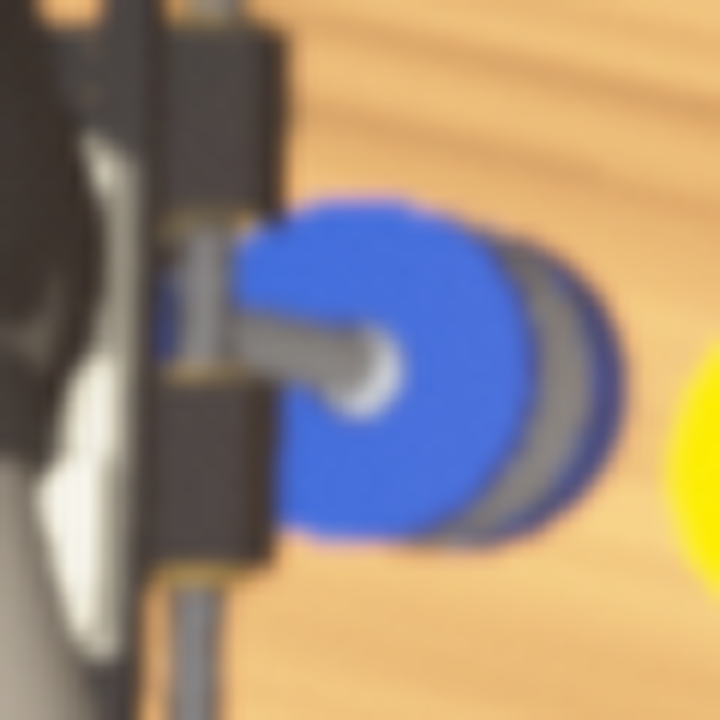

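View pics/s30.png

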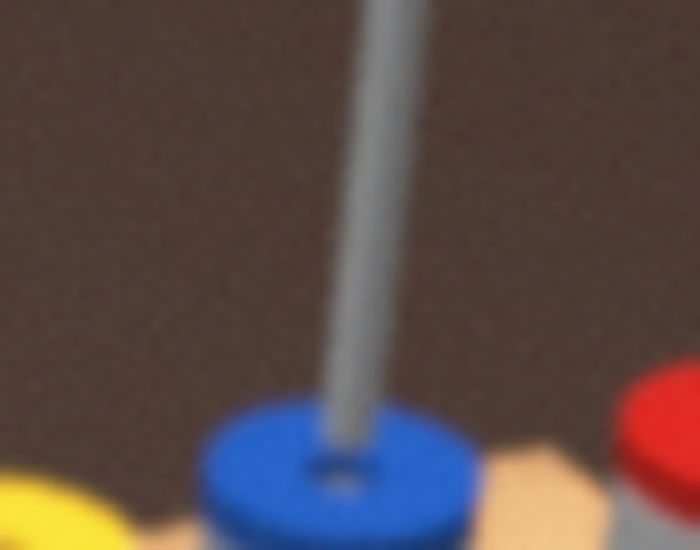

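Emit:
step_arm --moves '[0.02, -0.07, 0.15, 0.05, 0, -0.05, 1, 0, 0, 0.2, 0, 0, 0, 1]'

```text
time: 48.58
tool_pos: [484.0, 257.4, 203.5]
tcp_rot: [3.139, -0.001, 1.571]
contact_force: [-0.4, -0.3, -0.5]
grip_width: 17.6
```

Emit:
step_arm --moves '[0, 0, 0.15, 0, 0, 0, 1]'

```text
time: 48.67
tool_pos: [483.9, 257.4, 200.1]
tcp_rot: [3.139, -0.001, 1.571]
contact_force: [0.9, 0.9, -0.7]
grip_width: 17.4
```

Emit:
step_arm --moves '[0, 0, 0.15, 0, 0, 0, 1]'

```text
time: 48.75
tool_pos: [484.0, 257.5, 196.8]
tcp_rot: [3.139, -0.001, 1.571]
contact_force: [-0.4, 0.1, 0.4]
grip_width: 17.5
```

Emit:
step_arm --moves '[0, 0, 0.2, 0, 0, 0, 1]'

```text
time: 48.83
tool_pos: [484.0, 257.5, 192.4]
tcp_rot: [3.139, -0.001, 1.571]
contact_force: [1.0, 0.2, -0.4]
grip_width: 17.4
```

Emit:
step_arm --moves '[0, 0, 0.25, 0, 0, 0, 1, 0, 0, 0.25, 0, 0, 0, 1]'

```text
time: 49.0
tool_pos: [484.0, 257.6, 181.5]
tcp_rot: [3.139, -0.001, 1.571]
contact_force: [0.0, 0.2, -0.7]
grip_width: 17.7
```

Emit:
step_arm --moves '[0, 0, 0.4, 0, 0, 0, 1, 0, 0, 0.4, 0, 0, 0, 1, 0, 0, 0.4, 0, 0, 0, 1]'

```text
time: 49.25
tool_pos: [484.1, 257.7, 155.3]
tcp_rot: [3.138, -0.002, 1.571]
contact_force: [-0.8, 0.4, -0.4]
grip_width: 17.5
```

```bash
python3 -c "
from lib import *
go(484,257.4,108)"
```

```text
t 49.25 pos [484.1 257.7 155.3] units shift [-0.02 -0.01  2.37] rot [ 0.05 -0.02  0.01] F [-0.8  0.4 -0.4] grip 17.5
```

In the hole with no force. Continuing to the bottom.

Emit:
step_arm --moves '[0, 0, 0.5, 0, 0, 0, 1, 0, 0, 0.5, 0, 0, 0, 1, 0, 0, 0.4, 0, 0, 0, 1, 0, 0, 0.4, 0, 0, 0, 1]'

```text
time: 49.58
tool_pos: [483.6, 257.5, 114.8]
tcp_rot: [3.14, -0.001, 1.571]
contact_force: [0.3, -0.2, 0.1]
grip_width: 17.5
```

Emit:
step_arm --moves '[0, 0, 0.2, 0, 0, 0, 1]'

```text
time: 49.67
tool_pos: [483.0, 257.3, 109.2]
tcp_rot: [-3.141, -0.0, 1.571]
contact_force: [0.5, -0.7, 0.1]
grip_width: 17.6
```

Emit:
step_arm --moves '[0, 0, 0.1, 0, 0, 0, 1]'

```text
time: 49.75
tool_pos: [482.8, 257.2, 106.6]
tcp_rot: [-3.141, -0.0, 1.571]
contact_force: [-2.2, -0.4, 19.9]
grip_width: 17.9
```

Emit:
step_arm --moves '[0, 0, 0.1, 0, 0, 0, 1]'

```text
time: 49.83
tool_pos: [483.8, 257.7, 106.3]
tcp_rot: [3.14, -0.001, 1.571]
contact_force: [-5.0, -0.7, 27.4]
grip_width: 17.8
```

Bottomed at 106.6 as expected. Releasing, rising and heading for the yellow straw.

Emit:
step_arm --moves '[0, 0, -0.05, 0, 0, 0, 0.2, 0, 0, 0, 0, 0, 0, 0, 0, 0, 0, 0, 0, 0, 0, 0, 0, 0, 0, 0, 0, 0, 0, 0, -0.5, 0, 0, 0, 0, 0, 0, -0.8, 0, 0, 0, 0, 0, 0, -1, 0, 0, 0, 0, 0, 0, -1, 0, 0, 0, 0]'

```text
time: 50.5
tool_pos: [481.9, 256.9, 174.1]
tcp_rot: [-3.137, 0.001, 1.571]
contact_force: [0.2, 0.3, 0.0]
grip_width: 45.9
```

Emit:
step_arm --moves '[0, 0, -1, 0, 0, 0, 0, 0, 0, -1, 0, 0, 0, 0, -1, 0.3, 0, 0, 0, 0, 0, -1, 0.4, 0, 0, 0, 0, 0, -1, 0.4, 0, 0, 0, 0, 0, -1, 0.4, 0, 0, 0, 0, 0, -1, 0.4, 0, 0, 0, 0, 0, -1, 0.4, 0, 0, 0, 0, 0]'

```text
time: 51.17
tool_pos: [530.8, 137.6, 228.1]
tcp_rot: [3.132, -0.004, 1.579]
contact_force: [0.8, 0.1, 0.6]
grip_width: 46.2
```

```bash
python3 -c "
from lib import *
go(601,-23,190)
s=capture('scene');crop(s,270,80,500,260,3.4,'s31.png')
print(lidpx(s,'yellow',150))"
```

```text
t 51.17 pos [530.8 137.6 228.1] units shift [-8.07  3.43  1.9 ] rot [ 0.14 -0.06  0.12] F [0.8 0.1 0.6] grip 46.2
[(421, 363.9, 171.0, 14.2), (175, 327.5, 218.5, 13.7), (162, 355.8, 202.8, 8.9)]
```

View pics/s31.png

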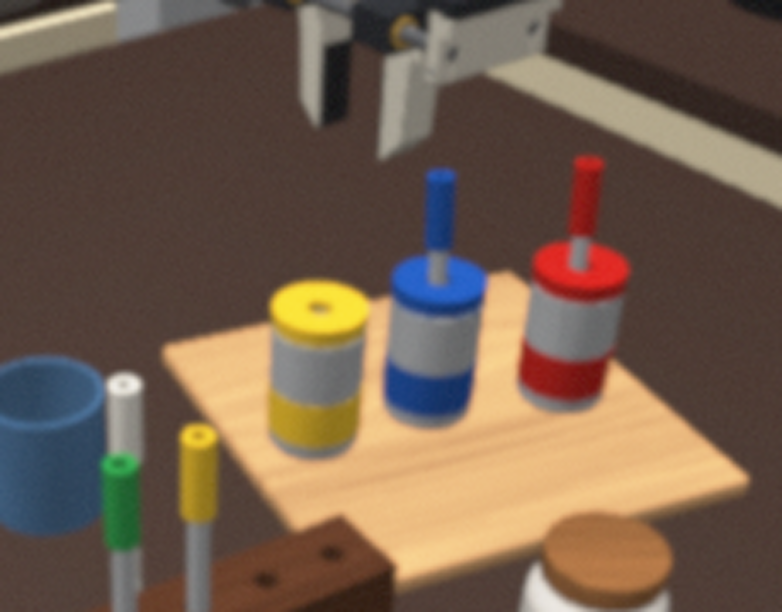

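Blue is done. Extrapolating the stand row puts the yellow straw at about (603,-23.5), and it's clearly the yellow mouthpiece at crop (198,470), not the white or green one.

Emit:
step_arm --moves '[-1, 0.5, 0, 0.1, 0, 0.1, 0, -1, 0.5, 0, 0, 0, 0, 0, -1, 0.5, 0, 0, 0, 0, 0, -1, 0.5, 0, 0, 0, 0, 0, -1, 0.5, 0, 0, 0, 0, 0, -1, 0.5, 0, 0, 0, 0, 0, -1, 0.4, 0, 0, 0, 0, 0, -0.5, 0, 0.4, 0, 0, 0, 0]'

```text
time: 51.88
tool_pos: [603.8, -22.5, 226.4]
tcp_rot: [3.132, -0.002, 1.57]
contact_force: [-0.6, 0.8, -0.5]
grip_width: 45.9
```

```bash
python3 -c "
from lib import *
go(603,-23.5,150)"
```

```text
t 51.88 pos [603.8 -22.5 226.4] units shift [-0.06 -0.08  3.82] rot [ 0.14 -0.03 -0.02] F [-0.6  0.8 -0.5] grip 45.9
```

Emit:
step_arm --moves '[-0.05, 0, 0.6, 0.14, 0, 0, 0, 0, 0, 0.6, 0, 0, 0, 0, 0, 0, 0.6, 0, 0, 0, 0, 0, 0, 0.6, 0, 0, 0, 0, 0, 0, 0.6, 0, 0, 0, 0, 0, 0, 0.3, 0, 0, 0, 0]'

```text
time: 52.38
tool_pos: [599.8, -21.1, 153.4]
tcp_rot: [-3.134, -0.005, 1.567]
contact_force: [0.4, 0.3, 0.9]
grip_width: 46.1
```

```bash
python3 -c "
from lib import *
go(603,-23.5,95)
s=capture('scene');crop(s,250,130,410,250,5,'s32.png')"
```

```text
t 52.38 pos [599.8 -21.1 153.4] units shift [-0.13  0.18  2.92] rot [-0.11 -0.07 -0.05] F [0.4 0.3 0.9] grip 46.1
```

View pics/s32.png

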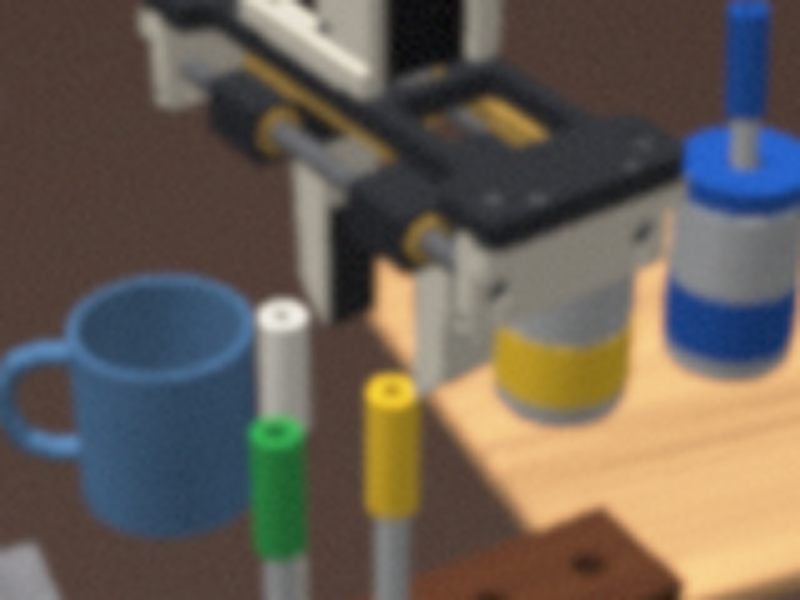

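Emit:
step_arm --moves '[-0.12, 0.18, 0.2, -0.1, -0.07, -0.05, 0, 0, 0.05, 0.5, 0, 0, 0, 0]'

```text
time: 52.6
tool_pos: [604.5, -22.2, 139.2]
tcp_rot: [3.141, 0.001, 1.572]
contact_force: [-0.5, 0.3, 0.1]
grip_width: 46.2
```

```bash
python3 -c "
from lib import *
go(603,-23.5,95)"
```

```text
t 52.6 pos [604.5 -22.2 139.2] units shift [-0.07 -0.07  2.21] rot [0.01 0.01 0.02] F [-0.5  0.3  0.1] grip 46.2
```

Emit:
step_arm --moves '[-0.08, -0.05, 0.5, 0, 0, 0, 0, 0, 0, 0.5, 0, 0, 0, 0, 0, 0, 0.5, 0, 0, 0, 0, 0, 0, 0.5, 0, 0, 0, 0]'

```text
time: 52.93
tool_pos: [604.7, -22.9, 97.0]
tcp_rot: [3.138, 0.001, 1.573]
contact_force: [-0.9, 0.3, 0.0]
grip_width: 45.8
```

```bash
python3 -c "
from lib import *
go(603,-23.5,95)
s=capture('scene');crop(s,250,130,410,250,5,'s33.png')"
```

```text
t 52.93 pos [604.7 -22.9  97. ] units shift [-0.03 -0.09  0.1 ] rot [0.06 0.01 0.04] F [-0.9  0.3  0. ] grip 45.8
```

View pics/s33.png

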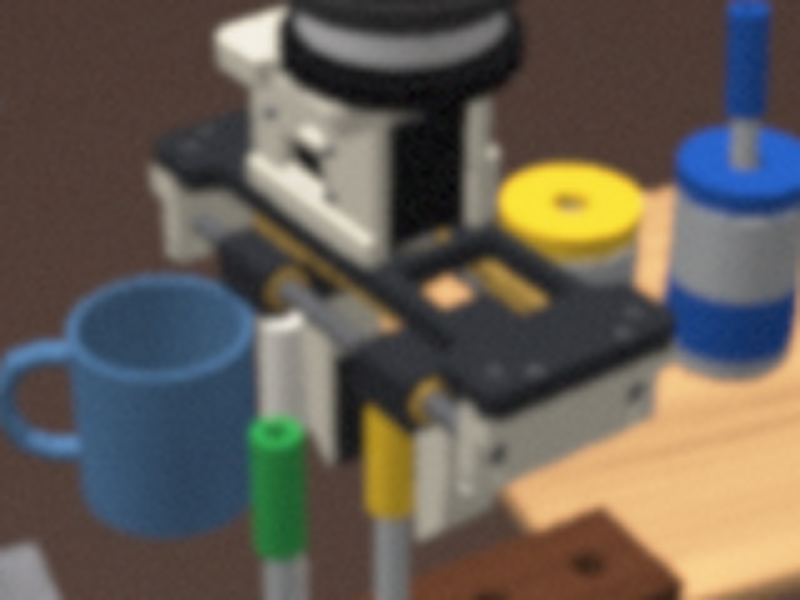

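Emit:
step_arm --moves '[-0.02, -0.06, 0.05, 0.05, 0, 0.03, 0.2, 0, 0, 0, 0, 0, 0, 0.5, 0, 0, 0, 0, 0, 0, 1, 0, 0, 0, 0, 0, 0, 1, 0, 0, 0, 0, 0, 0, 1, 0, 0, 0, 0, 0, 0, 1, 0, 0, 0, 0, 0, 0, 1, 0, 0, 0, 0, 0, 0, 1]'

```text
time: 53.65
tool_pos: [602.7, -23.2, 94.0]
tcp_rot: [-3.139, 0.0, 1.571]
contact_force: [-0.1, 0.0, -1.0]
grip_width: 17.5
```

```bash
python3 -c "
from lib import *
go(465.5,173,215)"
```

```text
t 53.65 pos [602.7 -23.2  94. ] units shift [ 9.81 -6.88 -6.04] rot [-0.04  0.01  0.  ] F [-0.1  0.  -1. ] grip 17.5
```

Emit:
step_arm --moves '[0, 0, -0.5, 0, 0, 0, 1, 0, 0, -0.8, 0, 0, 0, 1, 0, 0, -0.8, 0, 0, 0, 1, 0, 0, -0.8, 0, 0, 0, 1, 0, 0, -1, 0, 0, 0, 1, 0, 0, -1, 0, 0, 0, 1, 0, 0, -1, 0, 0, 0, 1, 0.4, -0.2, -0.6, 0, 0, 0, 1]'

```text
time: 54.32
tool_pos: [598.4, -16.1, 231.8]
tcp_rot: [-3.137, 0.0, 1.569]
contact_force: [-0.2, -0.1, -0.4]
grip_width: 17.7
```

Emit:
step_arm --moves '[1, -0.6, 0, 0, 0, 0, 1, 1, -0.7, 0, 0, 0, 0, 1, 1, -0.7, 0, 0, 0, 0, 1, 1, -0.7, 0, 0, 0, 0, 1, 1, -0.7, 0, 0, 0, 0, 1, 1, -0.7, 0, 0, 0, 0, 1, 1, -0.7, 0, 0, 0, 0, 1]'

```text
time: 54.9
tool_pos: [502.8, 126.0, 242.2]
tcp_rot: [3.129, 0.002, 1.563]
contact_force: [0.5, 0.3, -0.4]
grip_width: 17.3
```

```bash
python3 -c "
from lib import *
print(at_z('scene',(364.2,170.6),116))
go(465,171.5,212)"
```

```text
[466.32915064 171.43661036 116.        ]
t 54.9 pos [502.8 126.  242.2] units shift [ 2.26 -1.93  1.48] rot [ 0.17  0.03 -0.11] F [ 0.5  0.3 -0.4] grip 17.3
```

Emit:
step_arm --moves '[1, -0.8, 0.3, 0.17, 0, -0.1, 1, 0.8, -0.7, 0.4, 0, 0, 0, 1, 0.4, -0.3, 0.4, 0, 0, 0, 1, 0, 0, 0.2, 0, 0, 0, 1]'

```text
time: 55.23
tool_pos: [463.8, 175.5, 220.1]
tcp_rot: [3.135, -0.0, 1.574]
contact_force: [-0.0, -0.3, -0.1]
grip_width: 17.4
```

```bash
python3 -c "
from lib import *
go(465,171.5,208)"
```

```text
t 55.23 pos [463.8 175.5 220.1] units shift [-0.2   0.06  0.61] rot [ 0.1  -0.01  0.05] F [-0.  -0.3 -0.1] grip 17.4
```

Emit:
step_arm --moves '[-0.2, 0.06, 0.3, 0.1, 0, 0.05, 1, 0, 0, 0.3, 0, 0, 0, 1, 0, 0, 0, 0, 0, 0, 1]'

```text
time: 55.48
tool_pos: [466.4, 169.8, 207.3]
tcp_rot: [3.141, 0.001, 1.571]
contact_force: [0.2, 0.3, 0.1]
grip_width: 17.5
```

```bash
python3 -c "
from lib import *
go(465,171.5,208)
t=capture('top');crop(t,210,250,270,310,12,'t34.png')
s=capture('scene');crop(s,330,125,400,180,10,'s34.png')
go(465,171.5,208)"
```

```text
t 55.48 pos [466.4 169.8 207.3] units shift [ 0.08 -0.07 -0.03] rot [0.   0.01 0.  ] F [0.2 0.3 0.1] grip 17.5
t 55.58 pos [466.8 169.9 208.2] units shift [ 0.08 -0.09  0.01] rot [ 0.02  0.   -0.  ] F [ 0.3 -0.4 -0.1] grip 17.3
```

View pics/t34.png

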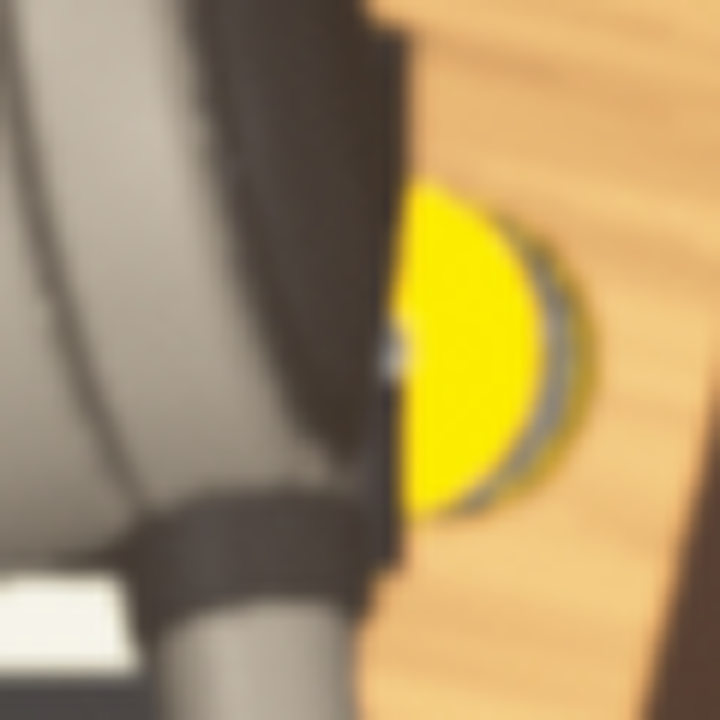

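View pics/s34.png

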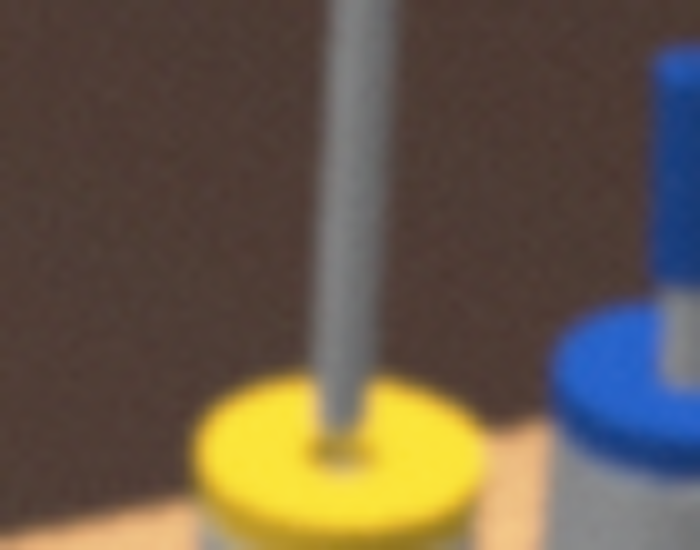

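Only the scene view helps here, because the wrist hides the top view. Foot is at (345,428) and the hole at (341,452). Compared with the offsets that worked for blue and red, this calls for about −1.5 mm in x and +1 mm in y, which agrees with the nominal target (465,171).

Emit:
step_arm --moves '[0.06, -0.09, 0.1, 0, 0, 0, 1, 0, 0, 0.1, 0, 0, 0, 1]'

```text
time: 55.75
tool_pos: [466.2, 170.1, 204.4]
tcp_rot: [3.139, 0.0, 1.568]
contact_force: [-0.5, -0.1, -0.0]
grip_width: 17.3
```

```bash
python3 -c "
from lib import *
go(465.1,171,200)
s=capture('scene');crop(s,330,125,400,180,10,'s35.png')"
```

```text
t 55.75 pos [466.2 170.1 204.4] units shift [ 0.04 -0.06  0.22] rot [ 0.04  0.   -0.04] F [-0.5 -0.1 -0. ] grip 17.3
```

View pics/s35.png

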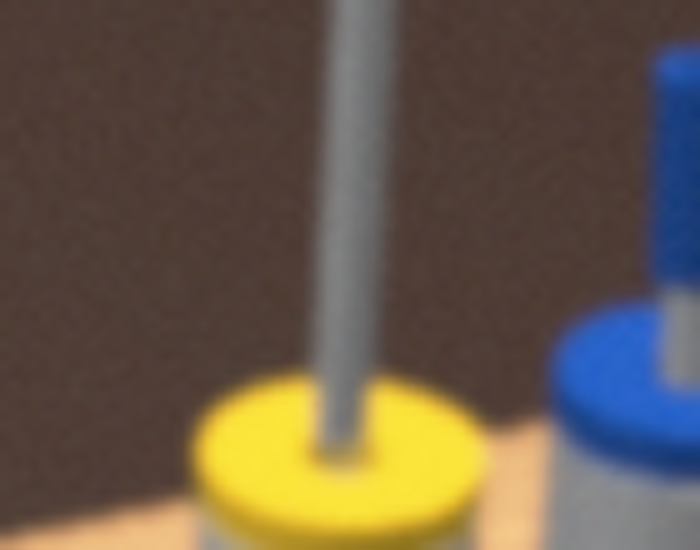

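Emit:
step_arm --moves '[0.04, -0.09, 0, 0.04, 0, -0.04, 1]'

```text
time: 55.88
tool_pos: [464.6, 170.6, 204.0]
tcp_rot: [-3.141, 0.0, 1.571]
contact_force: [-0.3, -0.1, -1.1]
grip_width: 17.4
```

Emit:
step_arm --moves '[0, 0, 0.1, 0, 0, 0, 1]'

```text
time: 55.97
tool_pos: [464.6, 170.7, 202.3]
tcp_rot: [-3.142, 0.0, 1.571]
contact_force: [-0.2, -0.4, -0.6]
grip_width: 17.4
```

Emit:
step_arm --moves '[0, 0, 0.12, 0, 0, 0, 1]'

```text
time: 56.05
tool_pos: [464.7, 170.7, 199.8]
tcp_rot: [3.141, 0.0, 1.571]
contact_force: [0.2, -0.6, -0.3]
grip_width: 17.2
```

Emit:
step_arm --moves '[0, 0, 0.12, 0, 0, 0, 1]'

```text
time: 56.13
tool_pos: [464.8, 170.8, 197.3]
tcp_rot: [3.141, 0.0, 1.571]
contact_force: [-0.5, 0.5, -0.2]
grip_width: 17.6
```

Emit:
step_arm --moves '[0, 0, 0.15, 0, 0, 0, 1]'

```text
time: 56.22
tool_pos: [464.8, 170.8, 194.2]
tcp_rot: [3.141, 0.0, 1.571]
contact_force: [-1.0, -0.6, -1.1]
grip_width: 17.5
```

Emit:
step_arm --moves '[0, 0, 0.15, 0, 0, 0, 1]'

```text
time: 56.3
tool_pos: [464.8, 170.9, 190.8]
tcp_rot: [3.141, 0.0, 1.571]
contact_force: [-0.1, -0.5, 0.2]
grip_width: 17.5
```

Emit:
step_arm --moves '[0, 0, 0.2, 0, 0, 0, 1]'

```text
time: 56.38
tool_pos: [464.8, 170.9, 186.6]
tcp_rot: [3.141, 0.0, 1.571]
contact_force: [-0.9, 0.1, 0.1]
grip_width: 17.2
```

Emit:
step_arm --moves '[0, 0, 0.3, 0, 0, 0, 1, 0, 0, 0.3, 0, 0, 0, 1]'

```text
time: 56.55
tool_pos: [465.0, 171.0, 173.7]
tcp_rot: [3.14, -0.0, 1.572]
contact_force: [-0.6, 0.1, -0.4]
grip_width: 17.5
```

In the hole with no force. Going to the bottom, expected at ~105.

Emit:
step_arm --moves '[0, 0, 0.5, 0, 0, 0, 1, 0, 0, 0.5, 0, 0, 0, 1, 0, 0, 0.5, 0, 0, 0, 1, 0, 0, 0.5, 0, 0, 0, 1]'

```text
time: 56.88
tool_pos: [465.2, 171.1, 130.8]
tcp_rot: [3.139, -0.0, 1.572]
contact_force: [-0.8, -0.1, -1.3]
grip_width: 17.7
```

Emit:
step_arm --moves '[0, 0, 0.4, 0, 0, 0, 1, 0, 0, 0.3, 0, 0, 0, 1]'

```text
time: 57.05
tool_pos: [464.4, 170.9, 114.3]
tcp_rot: [3.141, 0.0, 1.572]
contact_force: [-0.0, -0.4, -1.5]
grip_width: 17.0
```

Emit:
step_arm --moves '[0, 0, 0.1, 0, 0, 0, 1]'

```text
time: 57.13
tool_pos: [463.8, 170.8, 111.1]
tcp_rot: [-3.14, 0.001, 1.572]
contact_force: [-0.1, 0.6, -0.3]
grip_width: 17.6
```

Emit:
step_arm --moves '[0, 0, 0.1, 0, 0, 0, 1]'

```text
time: 57.22
tool_pos: [463.8, 170.8, 108.7]
tcp_rot: [-3.14, 0.001, 1.572]
contact_force: [-0.5, -0.6, 0.3]
grip_width: 17.4
```

Emit:
step_arm --moves '[0, 0, 0.1, 0, 0, 0, 1]'

```text
time: 57.3
tool_pos: [464.0, 170.8, 106.6]
tcp_rot: [-3.14, 0.0, 1.572]
contact_force: [-0.8, -0.6, 0.8]
grip_width: 17.5
```

Emit:
step_arm --moves '[0, 0, 0.1, 0, 0, 0, 1]'

```text
time: 57.38
tool_pos: [464.5, 170.9, 105.2]
tcp_rot: [3.141, 0.0, 1.572]
contact_force: [-2.5, -0.3, 17.9]
grip_width: 17.6
```

Standing on the bottom. Releasing, rising and backing away.

Emit:
step_arm --moves '[0, 0, -0.03, 0, 0, 0, 0.2, 0, 0, 0, 0, 0, 0, 0, 0, 0, 0, 0, 0, 0, 0, 0, 0, 0, 0, 0, 0, 0, 0, 0, -0.5, 0, 0, 0, 0, 0, 0, -0.8, 0, 0, 0, 0, 0, 0, -1, 0, 0, 0, 0, 0, 0, -1, 0, 0, 0, 0]'

```text
time: 58.05
tool_pos: [462.3, 170.4, 171.0]
tcp_rot: [-3.135, 0.002, 1.572]
contact_force: [0.8, -0.3, 0.1]
grip_width: 45.7
```

Emit:
step_arm --moves '[0, 0, -1, 0, 0, 0, 0, 0, 0, -1, 0, 0, 0, 0, 0, 0, -1, 0, 0, 0, 0, -1, 0, 0, 0, 0, 0, 0, -1, 0, 0, 0, 0, 0, 0, -1, 0, 0, 0, 0, 0, 0, -1, 0, 0, 0, 0, 0, 0, -1, 0, 0, 0, 0, 0, 0]'

```text
time: 58.72
tool_pos: [464.6, 70.8, 239.9]
tcp_rot: [3.137, -0.001, 1.578]
contact_force: [0.4, 0.3, -0.2]
grip_width: 45.9
```

Emit:
step_arm --moves '[-1, 0, 0, 0, 0, 0, 0, -1, 0, 0, 0, 0, 0, 0, -1, 0, 0, 0, 0, 0, 0, -1, 0, 0, 0, 0, 0, 0, -1, 0, 0, 0, 0, 0, 0, 0, 0, 0, 0, 0, 0, 0, 0, 0, 0, 0, 0, 0, 0]'

```text
time: 59.3
tool_pos: [464.6, -37.2, 240.3]
tcp_rot: [3.136, 0.0, 1.574]
contact_force: [-0.3, -0.0, 0.4]
grip_width: 45.9
```

```bash
python3 -c "
from lib import *
o=get_obs();print(o['time'],o['tool_pos'],o['contact_force'],o['grip_width'])
s=capture('scene');crop(s,220,90,500,290,2.8,'s36.png')
t=capture('top');crop(t,100,120,400,345,2.6,'t36.png')"
```

```text
59.3 [464.60090692 -37.19593085 240.31535367] [-0.27400387 -0.01283734  0.44803091] 45.91852419835267
```

View pics/s36.png

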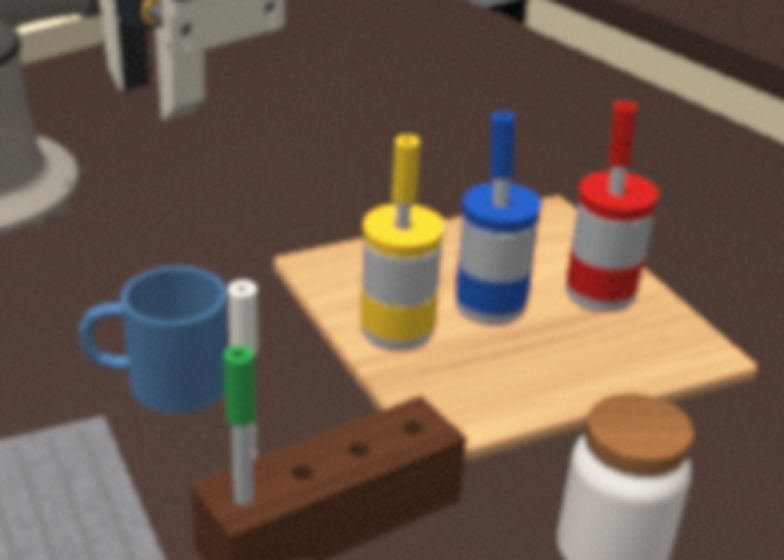

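View pics/t36.png

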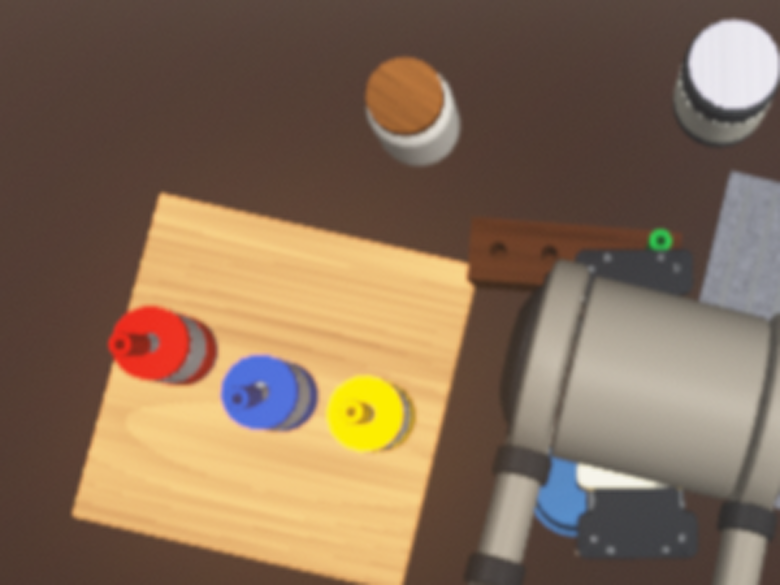

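```bash
python3 -c "
from lib import *
S={'yellow':(407,140),'blue':(503,118),'red':(624,106)};T={'yellow':(353,412),'blue':(239,398),'red':(120,344)}
for c in S: print(c,[x.round(1) if hasattr(x,'round') else x for x in tri((220+S[c][0]/2.8,90+S[c][1]/2.8),(100+T[c][0]/2.6,120+T[c][1]/2.6))])
print('mug/jar/can now', at_z('top',(100+404/2.6,120+95/2.6),110).round(0),at_z('top',(100+733/2.6,120+65/2.6),130).round(0))
print(get_obs()['contact_force'])"
```

```text
yellow [array([464.1, 168.5, 188.5]), np.float64(4.4)]
blue [array([475.1, 255.5, 186.2]), np.float64(3.7)]
red [array([516.3, 346.2, 187.6]), np.float64(2.3)]
mug/jar/can now [732. 141. 110.] [ 752. -136.  130.]
[ 0.51507192  0.17101488 -0.29371729]
```

The straw tops triangulate to 186–188.5 mm, against 188 expected with the feet on the floor. The necks are hidden, the green straw is still in its stand, and the jar and canister haven't moved. Handing in.

```bash
python3 -c "
from plant import *
print(close_job())"
```

```text
the job is handed in; nothing more can be done
None
```

The job is handed in, at about 59 s of the 210 s allowed; it gave no verdict. The red, blue and yellow tumblers stand upright on the board with their lids pressed home, and each has its own straw standing on the bottom. There was no green tumbler, so the green straw stayed in the stand, and the white look-alike was left alone.

**Last checks**
- No white neck shows on any tumbler. While pressing, the force rose from about 6 N to 27–43 N as each lid came to rest.
- The straw tops triangulate to 186–188.5 mm; 188 mm is expected with the foot on the floor.
- The outermost tumbler (red) is about 90 mm from the board centre along its y axis; the limit is 128 mm.
- The jar and canister measured within about 2 mm of their starting places. The mug was not re-measured, but it looks unmoved in the scene picture.
- The gripper is clear, with about zero contact force.

**What disagreed**
- **Reported height:** the TCP height read about 37 mm below the fingertips seen in the pictures. I settled this by touching the red lid, so red had already been carried by its lid, without harm.
- **Red tumbler:** it shifted about 15 mm around the time its lid was pressed. I don't know whether the press dragged it or it was the announced knock.
- **Cameras:** the two views differed by about 3–4 mm, so I lined up each straw by its foot and hole as seen in the pictures (both views for red and blue, the scene view only for yellow), and all three went in without force.

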